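Clip the shoe brushes into the kit drawer and close it up

TASK

Put the shoe brushes away: pull the clip drawer of the shoe-care box right out, snap every brush lying on the bench by its handle into a clip place of its own, head to the back and pressed fully home. Then push the drawer fully shut and, after that, press the catch on top of the box down flat over the drawer front. Leave the jar, tin, keys and boot insert where they are.

Things in the scene. Friction and masses are not known exactly. Their poses are not given: they have to be found in the camera images.
- brush_a_mid (a point): Two-sided shoe brush (dark wood head, black bristles), 80 to 150 g; may be absent. Point on the axis of its black handle (18 mm thick, 112 mm long), 62 mm from its free end; x runs along it to the head. Head: block 56 mm long (50 to 106 mm from here), 44 x 44 mm about the axis, any side may lie down; balance point in the head, about 65 mm from here. Lying, the axis is level, 22 mm up.
- brush_b_mid (a point): Two-sided shoe brush (mid-brown wood head, cork-coloured bristles), 80 to 150 g; may be absent. Point on the axis of its black handle (18 mm thick, 112 mm long), 62 mm from its free end; x runs along it to the head. Head: block 56 mm long (50 to 106 mm from here), 44 x 44 mm about the axis, any side may lie down; balance point in the head, about 65 mm from here. Lying, the axis is level, 22 mm up.
- brush_c_mid (a point): Two-sided shoe brush (red head, black bristles), 80 to 150 g; may be absent. Point on the axis of its black handle (18 mm thick, 112 mm long), 62 mm from its free end; x runs along it to the head. Head: block 56 mm long (50 to 106 mm from here), 44 x 44 mm about the axis, any side may lie down; balance point in the head, about 65 mm from here. Lying, the axis is level, 22 mm up.
- brush_d_mid (a point): Two-sided shoe brush (blue head, light brown bristles), 80 to 150 g; may be absent. Point on the axis of its black handle (18 mm thick, 112 mm long), 62 mm from its free end; x runs along it to the head. Head: block 56 mm long (50 to 106 mm from here), 44 x 44 mm about the axis, any side may lie down; balance point in the head, about 65 mm from here. Lying, the axis is level, 22 mm up.
- clip0 (a point): Clip place 0 of four side by side, 60 mm apart; the point is where a seated brush's mid-point belongs, 34 mm above the bench; x to the drawer's back, y left along the row, z up. Each place: two pairs of sprung jaws open upward, centred 35 mm before and behind the point, each 10 mm long; 58 mm of handle stays free between for fingers. Rightmost place.
- clip1 (a point): Clip place 1 of four side by side, 60 mm apart; the point is where a seated brush's mid-point belongs, 34 mm above the bench; x to the drawer's back, y left along the row, z up. Jaw tips stand 31 mm above the drawer floor (floor 12 mm above bench); their mouth is 14 mm, the 18 mm handle spreads it: pressed straight down with 5 to 15 N it snaps in.
- clip2 (a point): Clip place 2 of four side by side, 60 mm apart; the point is where a seated brush's mid-point belongs, 34 mm above the bench; x to the drawer's back, y left along the row, z up. Seated, the handle rests on two grey rails (12 mm wide, under the jaws, 12.5 mm above the drawer floor); merely on the jaw tips it lies about 13 mm too high.
- clip3 (a point): Clip place 3 of four side by side, 60 mm apart; the point is where a seated brush's mid-point belongs, 34 mm above the bench; x to the drawer's back, y left along the row, z up. The head goes to the back; lengthwise play about 10 mm either way. Leftmost place.
- drawer_handle (a point): Middle of the drawer's steel bar handle: 10 mm round, 110 mm long across the drawer, axis 46 mm above the bench, 38 mm out from the green drawer front (270 mm wide, top 68 mm above the bench). x points to the back of the drawer, y along the bar. The clip points lie 127 mm behind the bar.
- drawer (a joint): How far the drawer is pulled out of its birch box (84 mm high, 270 mm wide), m: 0 shut, 0.21 fully out. It opens along the drawer's -x, about 1 N of friction, stays where left. Its side walls reach 42 mm above the bench. Shut, its front's outer face is 14 mm before the box's front edge. The clips are clear of the box beyond 0.19.
- catch (a joint): Angle of the steel catch on top of the box, rad: 0 is down flat with its hook in front of the drawer front, positive is raised. Stiff (0.1 N m, about 2 to 3 N at the pad), stays where it is left, stops at 0.
- catch_hinge (a point): Hinge axis of the catch, 85 mm above the bench, 55 mm behind the box's front edge, 90 mm left of the drawer's middle; level, parallel to the row of clips. The arm is 18 mm wide and 6 mm thick, reaches 80 mm forward from here and ends in a 22 mm hook bent down.
- catch_pad (a point): Middle of the upper face of the red pad (28 x 26 mm) on the catch arm, 50 mm from the hinge; press it down from above to close the catch. With the catch down it is 94 mm above the bench.
- jar: Bystander: glass jar with cork lid, 76 mm diameter, 105 mm high; origin at the middle of its underside.
- insert: Bystander: flat yellow boot insert, about 210 x 70 x 12 mm; origin at the middle of its underside.
- tin: Bystander: flat red tin, 68 mm diameter, 22 mm high; origin at the middle of its underside.
- keys: Bystander: silver key ring with two keys, lying flat, about 85 mm across, 4 mm high; origin in the middle of the ring.

How it is judged:
By the outcome, as a careful person would: the job done as asked, in the order asked, and still so for the second after the job is handed in, with the robot touching nothing.
Of brush_a, brush_b, brush_c, brush_d only 3 to 4 are there at a start; the rules pass over those that are not, and their reading is None.
At some moment in a run one of brush_a, brush_b, brush_c, brush_d may be knocked a few centimetres aside while the robot is not near it.
Once in a run the grip may slacken for a moment while it holds something.
It also fails if it takes over 210 s, if anything falls off the work surface, if the arm or the gripper's body presses on something with over 40 N, if the wrist force passes 120 N, or if a joint passes its speed limit or range.

ROBOT

A 6-joint arm with a two-finger parallel gripper is mounted at the origin on the work surface. World frame = base frame: x ahead of the robot, y to its left, z up, the work surface at z = 0. Lengths are in mm, angles in rad, forces in N, time in s.
With the tool pointing down it reaches from about 350 to 975 mm from the base axis. Payload 7.1 kg.
Tool frame: the origin (TCP) lies midway between the tips of the shut fingers; the grasp point (between the pads) lies 19 mm behind it (ctrl.hold_point_z is the distance from the TCP to the grasp point, in mm); z points along the fingers, y is the direction in which the jaws open and shut (so a half turn about z gives the same grasp; the last joint's range is limited). The gripper opens to 88 mm and grips with 3 to 60 N. Pads are 20 mm wide; open, the fingers measure 115 mm over their backs; the gripper's body (75 mm by 178 mm) begins 61 mm behind the grasp point.
Start: joints at [1.294, 0.423, 1.63, -0, 1.089, -0.019], TCP at [159.315, 604.337, 222.675] pointing down, gripper open.
Joint ranges: [-3, 3], [-0.9, 2.11], [0.09, 2.58], [-1.31, 4.45], [0.11, 2.69], [-2.54, 2.54]. Speed limits (rad/s): [2.39, 2.39, 3.01, 3.14, 3.14, 3.14].

INTERFACE

Orientations are given as a rotation vector (axis times angle).
In Python, from workcell import ctrl, eyes gives the robot as it stands.
- The arm moves only by the tool move_arm, never from a script. Its argument "deltas" is a list of rows, each a list of 6 numbers: the shift along the tool's x, y, z in mm, then the turn, a rotation vector about the tool's x, y, z in rad. A call has 1 to 5 rows; each row shifts and turns the pose as measured when the row begins, along the tool's axes as they then stand; what a row does not reach is not made up. A row lasts 1/12 s, in which the tool goes at most 41.7 mm and 7.16 degrees, less where a joint would pass 70% of its speed; a pose out of reach is approached as far as the arm can. A call is refused whole if a number of a shift passes 41.7 or a number of a turn 0.125, either way. A call with a gripper value outside its range is refused whole. "hand" is the closure, from -1 (fully open) to 1 (shut), set as the call begins (left out, the last holds). The fingers move at their own pace and stop on an object; the grip force is fixed at half the most. Time passes only in rows, so rows that do not move let the fingers close. It gives the time, the measured TCP pose, the force and the opening at its end, in the units of the state.
- ctrl.get_obs(): the state, without advancing time (a new reading comes with each control period).
- eyes.get_image(name): name is "scene" or "top" or "wrist"; returns a dict with "frame" (400x640x3 uint8, red, green, blue), "range_z" (400x640 float32, mm along the optical axis (not along the pixel's ray), 0 where there is no reading), "fx", "fy", "cx", "cy" (pixels), "D" ([k1, k2, p1, p2, k3] as OpenCV has them; the pictures are not rectified), "cam_to_world" (4x4, takes a point from camera to world coordinates). Camera axes: x right, y down, z forward; pixel columns grow to the right and rows downward; lengths in mm; the calibration is good to about 2 mm. A picture is of the moment at which its call begins.
- ctrl.close_job(): hands the job in, once; it reports no verdict.
The state is a dict: "t": time; "qpos": joint angles; "qvel": joint speeds; "joint_torque": joint torques, N m; "ee_pos": TCP position; "orientation": TCP orientation; "ft_force": force on the tool from outside, world axes, zero at the start; "moment": the same for the moment, N m; "width": finger opening in mm.
Only numpy, scipy, OpenCV 4.12 (cv2) and the standard library are available. Lean on these libraries where they do the work, as an engineer would, in place of code of your own. Each camera call takes 0.05 s, during which the arm holds its last target.

## Working session

There is one attempt and no reset: what is moved stays moved. The work goes in short steps, Python scripts to look and compute and a tool call to move; the robot and the scene stay as the last step left them, time stands still between calls to the robot, and variables do not carry over. Pictures are saved under pics/ and viewed, and the job is handed in when it is done.

Besides the shell and the picture viewer there is one more tool, called after "Call:" as a command line: name --pt "numbers of a row" for each row, then --argument value for the rest. move_arm: Moves the arm, as the interface text tells. Its arguments: {"type":"object","properties":{"deltas":{"type":"array"},"hand":{"type":"number"}},"required":["deltas"]}

```bash
ls; mkdir -p pics; cat > h.py <<'E'
import numpy as np, cv2
from workcell import ctrl, eyes
def shot(name,fn):
    d=eyes.get_image(name); cv2.imwrite('pics/'+fn,cv2.cvtColor(d['frame'],cv2.COLOR_RGB2BGR)); return d
def ray(d,u,v):
    K=np.array([[d['fx'],0,d['cx']],[0,d['fy'],d['cy']],[0,0,1]]); 
    p=cv2.undistortPoints(np.array([[[u,v]]],float),K,np.array(d['D'],float))[0,0]
    T=np.array(d['cam_to_world']); return T[:3,3],T[:3,:3]@np.array([p[0],p[1],1])
def onz(d,u,v,z):
    o,r=ray(d,u,v); return o+r*(z-o[2])/r[2]
def dep(d,u,v):
    o,r=ray(d,u,v); return o+r*float(d['range_z'][int(round(v)),int(round(u))])
E
python3 - <<'E'
from h import *
for n in ['scene','top','wrist']:
    d=shot(n,n+'0.png'); print(n,np.round(d['cam_to_world'],3).tolist(),d['fx'],d['D'])
print(ctrl.get_obs())
E
```

```text
pics
scene [[0.647, 0.495, -0.58, 1192.222], [0.762, -0.438, 0.477, -553.633], [-0.018, -0.751, -0.661, 864.884], [0.0, 0.0, 0.0, 1.0]] 480.86684234032924 [-0.00127635  0.          0.          0.          0.        ]
top [[-0.019, -0.993, 0.12, 349.27], [-1.0, 0.018, -0.01, 14.361], [0.008, -0.12, -0.993, 1538.081], [0.0, 0.0, 0.0, 1.0]] 482.5161047688908 [-0.14677006  0.          0.          0.          0.        ]
wrist [[0.254, 0.937, 0.239, 95.221], [0.967, -0.246, -0.064, 620.65], [-0.001, 0.248, -0.969, 383.463], [0.0, 0.0, 0.0, 1.0]] 341.7663399654349 [-0.02931398  0.          0.          0.          0.        ]
{'t': 0.15, 'qpos': array([ 1.29403332e+00,  4.23667837e-01,  1.63049107e+00, -5.51518572e-06,
        1.08858496e+00, -1.89825098e-02]), 'qvel': array([ 0.00169334, -0.0007056 , -0.00316061,  0.00085746, -0.00109469,
       -0.00051985]), 'joint_torque': array([-4.86614608e-04, -5.44980669e+01, -2.73920399e+01,  6.43376308e-02,
        2.04731722e-02, -6.39304153e-05]), 'ee_pos': array([159.18582358, 603.95444205, 222.08787007]), 'orientation': array([-4.03775212e-01, -3.11537019e+00,  1.78962315e-03]), 'ft_force': array([-0.46190989,  0.61689468,  0.40899229]), 'moment': array([-0.02706789,  0.00378571, -0.0404593 ]), 'width': 87.45030032904677}
```

View pics/top0.png

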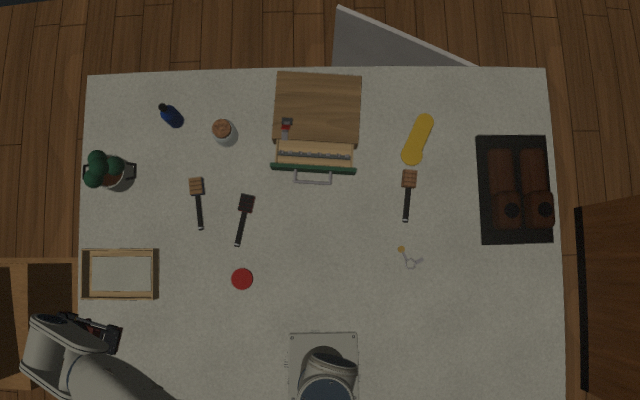

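View pics/scene0.png

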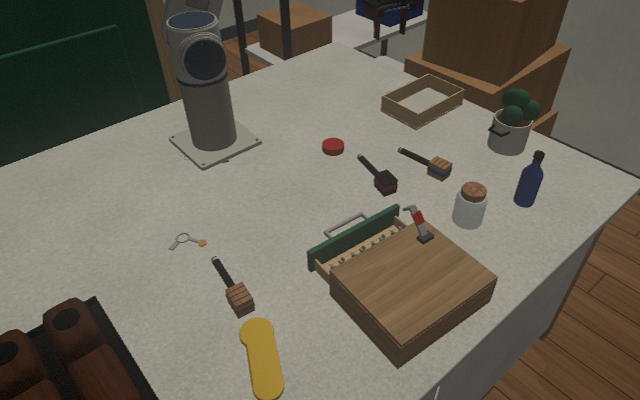

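View pics/wrist0.png

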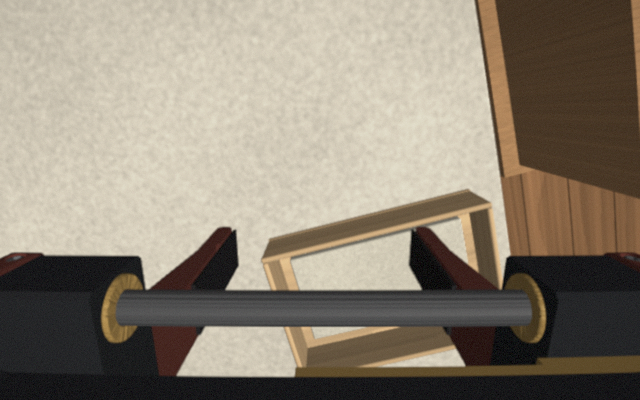

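```bash
python3 - <<'E'
from h import *
d=eyes.get_image('top'); f=cv2.cvtColor(d['frame'],cv2.COLOR_RGB2BGR)
c=f[60:260,150:450]; c=cv2.resize(c,None,fx=2.66,fy=2.66,interpolation=cv2.INTER_CUBIC); c=np.clip(c*1.5,0,255).astype(np.uint8); cv2.imwrite('pics/t1.png',c[:600,:800])
s=eyes.get_image('scene'); f=cv2.cvtColor(s['frame'],cv2.COLOR_RGB2BGR)
c=f[180:330,280:480];c=cv2.resize(c,None,fx=4,fy=4,interpolation=cv2.INTER_CUBIC);c=np.clip(c*1.5,0,255).astype(np.uint8); cv2.imwrite('pics/s1.png',c)
# dark handles mask
g=d['frame'].max(2)
m=(g<45).astype(np.uint8); m[:, :150]=0; m[:,450:]=0; m[:150]=0;m[260:]=0
n,l,st,ce=cv2.connectedComponentsWithStats(m)
for i in range(1,n):
    if st[i,4]>30:
        pts=np.argwhere(l==i)[:,::-1].astype(float); mu=pts.mean(0); w,v=np.linalg.eigh(np.cov((pts-mu).T)); a=v[:,1]; t=(pts-mu)@a
        e=[mu+a*(t.min()-.5),mu+a*(t.max()+.5)]
        print(st[i],[np.round(onz(d,*p,22),0) for p in e], np.round(onz(d,*mu,22)))
E
```

```text
[271 167  60   6 154] [array([614., -36.,  22.]), array([629., 155.,  22.])] [621.  59.  22.]
[332 171  23   4  66] [array([ 607., -113.,   22.]), array([613., -39.,  22.])] [610. -77.  22.]
[192 179  13  48 175] [array([599., 383.,  22.]), array([445., 384.,  22.])] [508. 383.  22.]
[403 187   8  32 158] [array([ 561., -284.,   22.]), array([ 458., -270.,   22.])] [ 510. -277.   22.]
[235 194  19  50 356] [array([545., 229.,  22.]), array([390., 262.,  22.])] [485. 242.  22.]
```

View pics/t1.png

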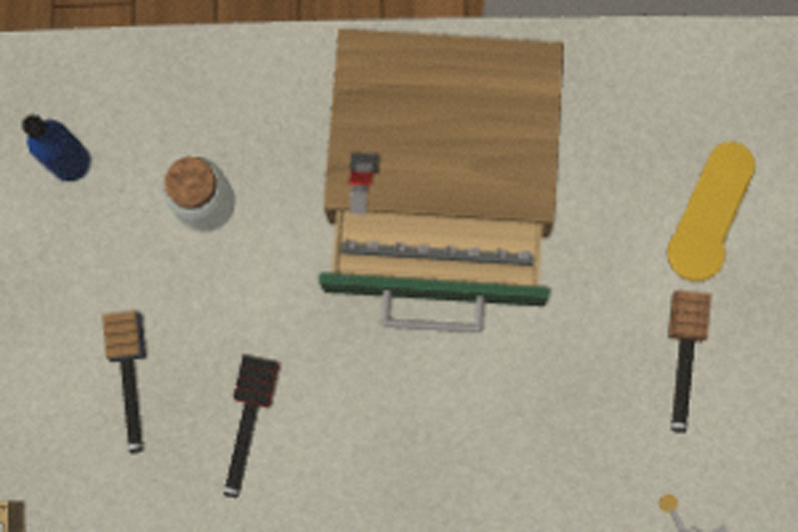

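View pics/s1.png

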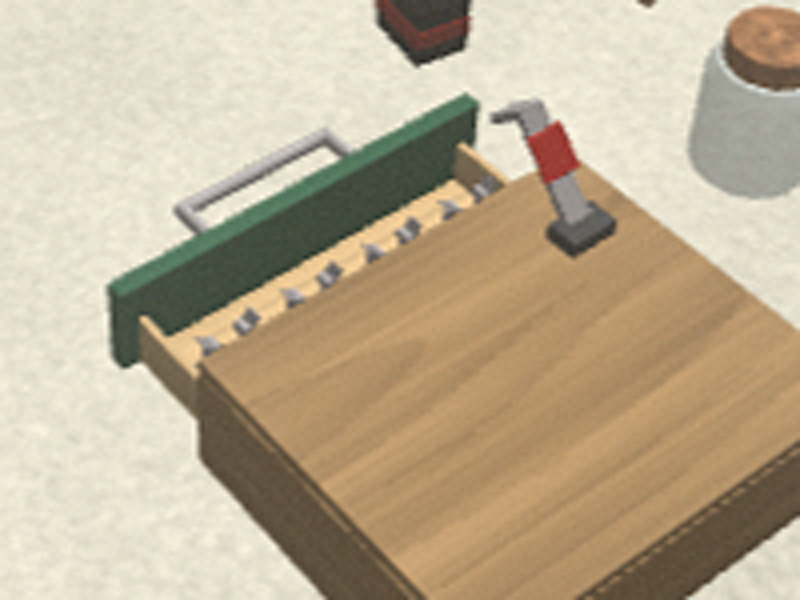

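```bash
cat >> h.py <<'E'
def tri(d1,p1,d2,p2):
    o1,r1=ray(d1,*p1);o2,r2=ray(d2,*p2)
    A=np.stack([r1,-r2],1); s=np.linalg.lstsq(A,o2-o1,rcond=None)[0]
    a=o1+s[0]*r1;b=o2+s[1]*r2; return (a+b)/2, np.linalg.norm(a-b)
E
python3 - <<'E'
from h import *
d=eyes.get_image('top')
k=2.66
def P(u,v,z,n): print(n,np.round(onz(d,150+(u+.5)/k-.5,60+(v+.5)/k-.5,z),1))
P(386,324,46,'bar L');P(483,329,46,'bar R')
P(321,277,68,'front L');P(549,291,68,'front R')
P(329,211,84,'box FL');P(553,223,84,'box FR');P(338,30,84,'BL');P(563,42,84,'BR')
s=eyes.get_image('scene')
def S(u,v,z,n): print(n,np.round(onz(s,280+(u+.5)/4-.5,180+(v+.5)/4-.5,z),1))
S(327,135,46,'bar L');S(182,212,46,'bar R')
S(474,97,68,'frontL');S(112,290,68,'front R')
S(200,365,84,'box FR')
E
```

```text
bar L [579.3  76.8  46. ]
bar R [571.3 -37.1  46. ]
front L [632.7 151.   68. ]
front R [ 611.4 -114.2   68. ]
box FL [707.4 139.9  84. ]
box FR [ 688.6 -119.9   84. ]
BL [929.2 128.7  84. ]
BR [ 909.7 -139.    84. ]
bar L [582.2  76.9  46. ]
bar R [573.6 -34.5  46. ]
frontL [633.8 151.7  68. ]
front R [ 610.6 -117.4   68. ]
box FR [ 693.8 -124.8   84. ]
```

```bash
cat >> h.py <<'E'
from scipy.spatial.transform import Rotation as Ro
def plan(x,y,z,yaw=-0.083):
    # tool y = world Y rotated by yaw, z down
    o=ctrl.get_obs(); R=Ro.from_rotvec(o['orientation'])
    c,s=np.cos(yaw),np.sin(yaw)
    Rt=Ro.from_matrix(np.array([[-c,-s,0],[-s,c,0],[0,0,-1]]).T.reshape(3,3)) if False else Ro.from_matrix(np.column_stack([[-c,-s,0],[-s,c,0],[0,0,-1]]))
    dp=R.inv().apply(np.array([x,y,z])-o['ee_pos']); dr=(R.inv()*Rt).as_rotvec()
    n=max(np.linalg.norm(dp)/40,np.linalg.norm(dr)/.12)
    print('t %.1f'%o['t'],'d',np.round(dp,1),'r',np.round(dr,4),'rows %.1f'%n,'tgt Rt cols; pos',np.round(o['ee_pos'],1),'F',np.round(o['ft_force'],1),'w %.1f'%o['width'])
E
python3 - <<'E'
from h import *
plan(598,18.7,222)
E
```

```text
t 0.3 d [-573.5 -454.3    0.7] r [-0.0004 -0.     -0.1748] rows 18.3 tgt Rt cols; pos [159.3 604.2 222.5] F [-0.2 -1.   0.3] w 87.4
```

Call:
move_arm --pt "-30 -24 0 0 0 -0.035" --pt "-30 -24 0 0 0 -0.035" --pt "-30 -24 0 0 0 -0.035" --pt "-30 -24 0 0 0 -0.035" --pt "-30 -24 0 0 0 -0.035" --hand 1

```text
t: 0.77
ee_pos: [283.6, 459.6, 221.8]
orientation: [-0.103, -3.14, -0.005]
ft_force: [0.6, 0.7, -0.5]
width: 58.0
```

```bash
python3 -c "
from h import *
plan(598,18.7,222)"
```

```text
t 0.8 d [-342.5 -419.4   -1.8] r [ 0.0034 -0.0005  0.0177] rows 13.5 tgt Rt cols; pos [283.6 459.6 221.8] F [ 0.6  0.7 -0.5] w 58.0
```

Call:
move_arm --pt "-25 -31 0 0 0 0.0" --pt "-25 -31 0 0 0 0.0" --pt "-25 -31 0 0 0 0" --pt "-25 -31 0 0 0 0" --pt "-25 -31 0 0 0 0"

```text
t: 1.18
ee_pos: [403.6, 290.0, 222.2]
orientation: [0.095, 3.138, 0.009]
ft_force: [0.6, 0.8, -1.0]
width: 24.4
```

Call:
move_arm --pt "-25 -31 0 0 0 0.0" --pt "-25 -31 0 0 0 0.0" --pt "-25 -31 0 0 0 0" --pt "-25 -31 0 0 0 0" --pt "-25 -31 0 0 0 0"

```text
t: 1.6
ee_pos: [522.9, 119.0, 223.0]
orientation: [0.095, 3.135, 0.011]
ft_force: [-0.3, 0.2, 0.1]
width: 0.5
```

```bash
python3 -c "
from h import *
plan(598,18.7,222)"
```

```text
t 1.6 d [-81.  -95.5   0.6] r [0.0075 0.0046 0.0222] rows 3.1 tgt Rt cols; pos [522.9 119.  223. ] F [-0.3  0.2  0.1] w 0.5
```

Call:
move_arm --pt "-23 -27 0 0.007 0.005 0.022" --pt "-23 -27 0 0 0 0.0" --pt "-20 -24 0 0 0 0" --pt "-15 -17 0 0 0 0" --pt "0 0 0 0 0 0"

```text
t: 2.02
ee_pos: [603.3, 5.1, 223.6]
orientation: [0.142, 3.135, -0.001]
ft_force: [0.2, -0.7, 0.6]
width: 0.5
```

```bash
python3 -c "
from h import *
plan(598,18.7,222)
d=shot('wrist','w1.png');shot('top','t2.png');shot('scene','s2.png')"
```

```text
t 2.0 d [ 6.5 13.   1.6] r [-0.0007  0.0037 -0.0078] rows 0.4 tgt Rt cols; pos [603.3   5.1 223.6] F [ 0.2 -0.7  0.6] w 0.5
```

View pics/w1.png

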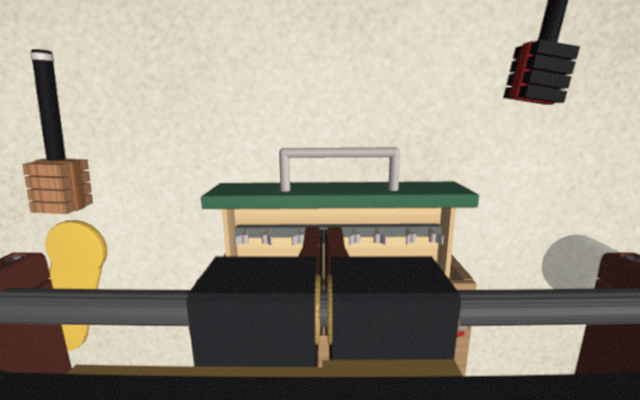

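View pics/t2.png

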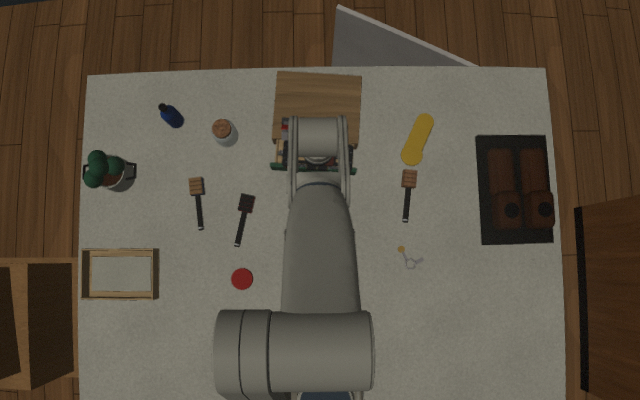

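```bash
python3 -c "
from h import *
d=eyes.get_image('wrist')
for p in [(283,153),(398,153)]: print(np.round(onz(d,*p,46),1))
for p in [(204,206,),(476,206)]: print(np.round(onz(d,*p,50),1))
plan(598,18.7,222);print(np.round(d['cam_to_world'],2).tolist())"
```

```text
[571.4 -28.8  46. ]
[581.3  84.7  46. ]
[ 617.4 -115.    50. ]
[641.8 161.9  50. ]
t 2.2 d [2.9 9.1 1.3] r [ 0.0003  0.0006 -0.0044] rows 0.2 tgt Rt cols; pos [600.1   9.3 223.3] F [-0.5  0.4 -0.3] w 0.1
[[0.09, 0.96, 0.25, 534.25], [1.0, -0.09, -0.02, 14.06], [0.0, 0.25, -0.97, 384.61], [0.0, 0.0, 0.0, 1.0]]
```

Call:
move_arm --pt "3 9 30 0 0 -0.004" --pt "0 0 30 0 0 0.0" --pt "0 0 30 0 0 0" --pt "0 0 25 0 0 0" --pt "0 0 0 0 0 0"

```text
t: 2.63
ee_pos: [597.0, 26.2, 108.7]
orientation: [0.117, 3.132, 0.002]
ft_force: [-0.2, 0.1, -0.8]
width: 0.6
```

```bash
python3 -c "
from h import *
d=shot('wrist','w2.png')
plan(597.5,20,30)"
```

```text
t 2.7 d [ 0.8 -6.5 80.7] r [0.0022 0.0094 0.0081] rows 2.0 tgt Rt cols; pos [598.   26.3 110.7] F [ 0.3 -0.7 -1.1] w 0.3
```

View pics/w2.png

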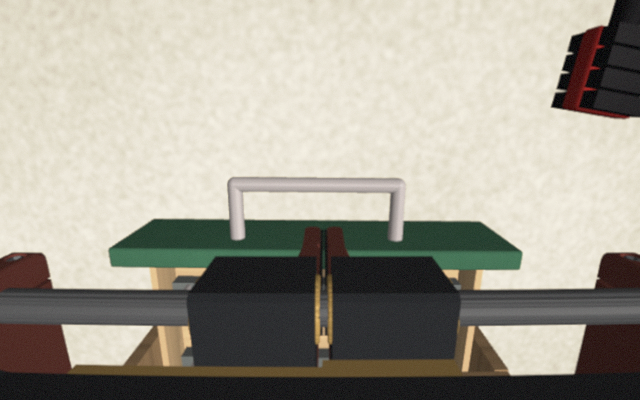

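```bash
python3 -c "
from h import *
d=eyes.get_image('wrist')
for p in [(233,185),(400,185)]: print(np.round(onz(d,*p,46),1))
for p in [(110,256),(520,258)]: print(np.round(onz(d,*p,58),1))
plan(597.5,20,30)"
```

```text
[576.5 -33.5  46. ]
[585.   79.2  46. ]
[ 617.  -121.7   58. ]
[639.6 158.6  58. ]
t 2.7 d [ 2.7 -6.3 82.5] r [0.0024 0.0127 0.0078] rows 2.1 tgt Rt cols; pos [599.7  26.  112.5] F [ 0.3 -0.1  0.2] w 0.7
```

Call:
move_arm --pt "0 -6 30 0.002 0.012 0.008" --pt "0 0 25 0 0 0.0" --pt "0 0 22 0 0 0" --pt "0 0 0 0 0 0"

```text
t: 3.07
ee_pos: [606.5, 22.7, 43.9]
orientation: [0.125, 3.123, 0.002]
ft_force: [-0.1, -0.1, -0.2]
width: 0.7
```

```bash
python3 -c "
from h import *
plan(600,20,30)
d=shot('wrist','w3.png')"
```

```text
t 3.1 d [ 6.5 -3.2 13.8] r [0.002  0.0158 0.0031] rows 0.4 tgt Rt cols; pos [606.5  22.7  43.9] F [-0.1 -0.1 -0.2] w 0.7
```

View pics/w3.png

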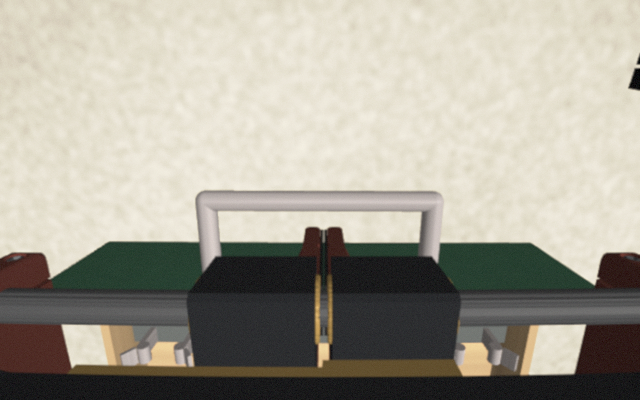

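Call:
move_arm --pt "6 -3 7 0 0.018 0.003" --pt "0 0 7 0 0 0.0" --pt "0 0 0 0 0 0" --pt "0 0 0 0 0 0"

```text
t: 3.45
ee_pos: [606.0, 20.7, 38.3]
orientation: [0.129, 3.13, 0.005]
ft_force: [0.6, 0.5, -0.0]
width: 0.3
```

```bash
python3 -c "
from h import *
plan(600,20,30)
d=shot('wrist','w3b.png')"
```

```text
t 3.5 d [ 6.  -1.2  8.2] r [0.0034 0.0091 0.0008] rows 0.3 tgt Rt cols; pos [606.   20.7  38.3] F [ 0.6  0.5 -0. ] w 0.3
```

View pics/w3b.png

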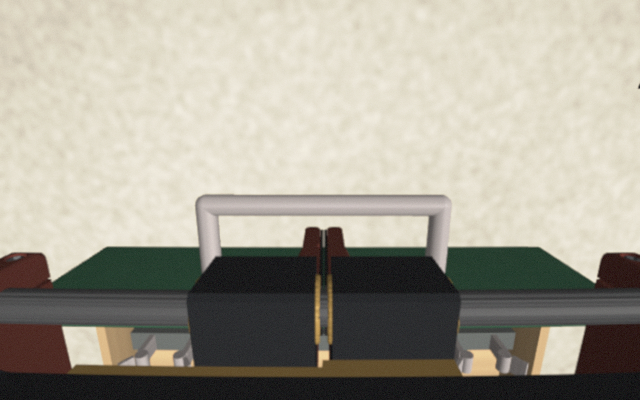

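Call:
move_arm --pt "10 -1 8 0 0.009 0.001" --pt "12 0 4 0 0 0.0" --pt "15 0 0 0 0 0" --pt "15 0 0 0 0 0" --pt "15 0 0 0 0 0"

```text
t: 3.92
ee_pos: [545.1, 25.1, 28.2]
orientation: [0.132, 3.122, 0.007]
ft_force: [2.7, 0.4, 0.5]
width: 0.6
```

```bash
python3 -c "
from h import *
plan(443,33,30)"
```

```text
t 3.9 d [102.4  -0.7  -3.5] r [ 0.0051  0.0169 -0.0013] rows 2.6 tgt Rt cols; pos [545.1  25.1  28.2] F [2.7 0.4 0.5] w 0.6
```

Call:
move_arm --pt "15 0 -1 0.005 0.017 0" --pt "15 0 0 0 0 0.0" --pt "15 0 0 0 0 0" --pt "15 0 0 0 0 0" --pt "10 0 0 0 0 0"

```text
t: 4.33
ee_pos: [470.8, 31.1, 29.3]
orientation: [-0.133, -3.138, 0.001]
ft_force: [1.9, -1.1, -0.9]
width: 0.8
```

Call:
move_arm --pt "5 0 0 0 0.01 0" --pt "5 0 0 0 0 0.0" --pt "4 0 0 0 0 0"

```text
t: 4.58
ee_pos: [456.6, 32.4, 29.8]
orientation: [-0.131, -3.13, 0.001]
ft_force: [12.6, -3.5, -10.8]
width: 0.8
```

```bash
python3 -c "
from h import *
plan(443,33,30)
shot('scene','s3.png')"
```

```text
t 4.6 d [13.6 -0.5 -0.1] r [-0.0009 -0.0087 -0.001 ] rows 0.3 tgt Rt cols; pos [456.6  32.4  29.8] F [ 12.6  -3.5 -10.8] w 0.8
```

View pics/s3.png

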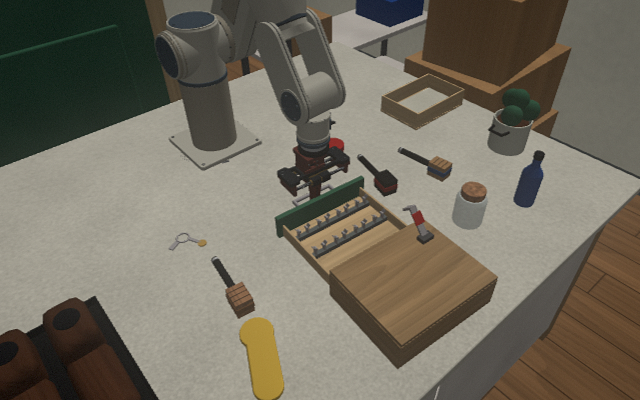

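Call:
move_arm --pt "4 0 0 0 -0.005 0" --pt "0 0 0 0 0 0.0"

```text
t: 4.8
ee_pos: [458.0, 32.6, 30.5]
orientation: [0.131, 3.132, -0.001]
ft_force: [-0.6, 0.1, 0.0]
width: 0.4
```

Call:
move_arm --pt "-9 0 0 0 0 0" --pt "-9 0 -10 0 0 0.0" --pt "0 0 -30 0 0 0" --pt "0 0 -40 0 0 0" --pt "0 0 -40 0 0 0"

```text
t: 5.22
ee_pos: [471.1, 30.6, 146.6]
orientation: [-0.132, -3.121, 0.003]
ft_force: [0.6, -0.1, 0.0]
width: 0.6
```

Call:
move_arm --pt "0 15 -30 0 0 0" --pt "0 20 -20 0 0 0.0" --pt "20 20 0 0 0 0" --pt "0 0 0 0 0 0"

```text
t: 5.55
ee_pos: [462.3, 88.7, 208.7]
orientation: [-0.139, -3.131, -0.001]
ft_force: [-0.1, 0.2, -0.1]
width: 0.7
```

```bash
python3 -c "
from h import *
plan(443,33,30)
shot('scene','s4.png');shot('top','t4.png');shot('wrist','w4.png')
f=cv2.imread('pics/t4.png')
c=f[60:260,150:450]; c=cv2.resize(c,None,fx=2.66,fy=2.66,interpolation=cv2.INTER_CUBIC); c=np.clip(c*1.5,0,255).astype(np.uint8); cv2.imwrite('pics/t4z.png',c[:600,:800])
"
```

```text
t 5.5 d [ 13.1 -57.2 178.8] r [ 0.0002 -0.0072 -0.0055] rows 4.7 tgt Rt cols; pos [462.3  88.7 208.7] F [-0.1  0.2 -0.1] w 0.7
```

View pics/t4z.png

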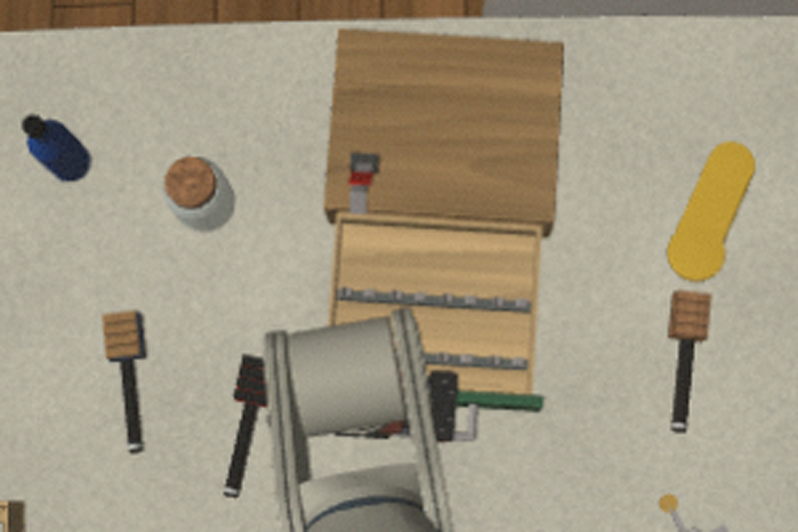

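View pics/w4.png

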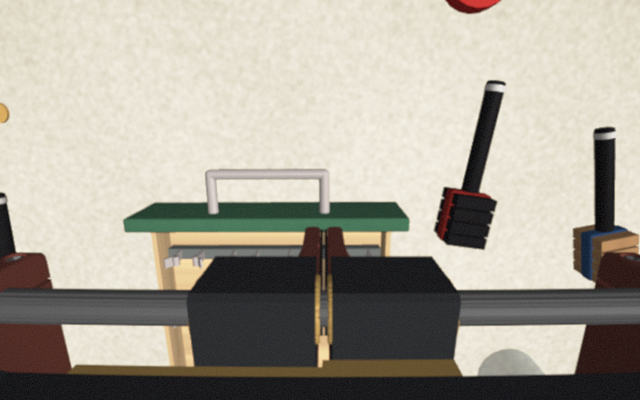

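View pics/s4.png

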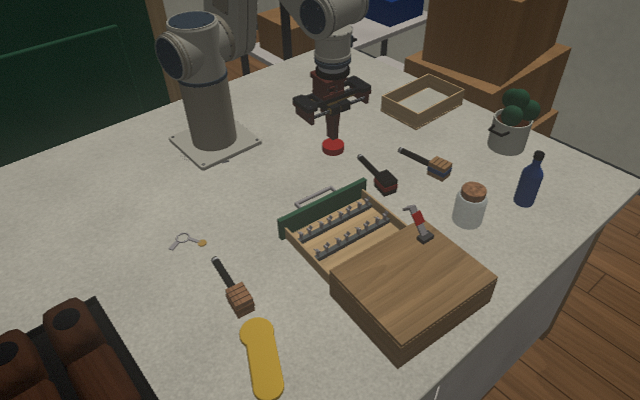

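```bash
python3 - <<'E'
from h import *
d=eyes.get_image('wrist')
L=onz(d,325.5,174.5,46);R=onz(d,209.5,174.5,46);print('bar w',L,R,(L+R)/2)
t=eyes.get_image('top');s=eyes.get_image('scene')
f=cv2.cvtColor(s['frame'],cv2.COLOR_RGB2BGR)[170:290,270:430]
c=cv2.resize(f,None,fx=5,fy=5,interpolation=cv2.INTER_CUBIC);cv2.imwrite('pics/s4z.png',np.clip(c*1.5,0,255).astype(np.uint8))
plan(0,0,0)
E
```

```text
bar w [456.71623802  89.23403024  46.        ] [446.83978997 -21.96430892  46.        ] [451.77801399  33.63486066  46.        ]
t 5.8 d [ 452.5 -127.3  210.6] r [-0.0011 -0.0081 -0.0074] rows 12.9 tgt Rt cols; pos [463.8  86.1 206.7] F [0.2 0.  0.3] w 0.6
```

View pics/s4z.png

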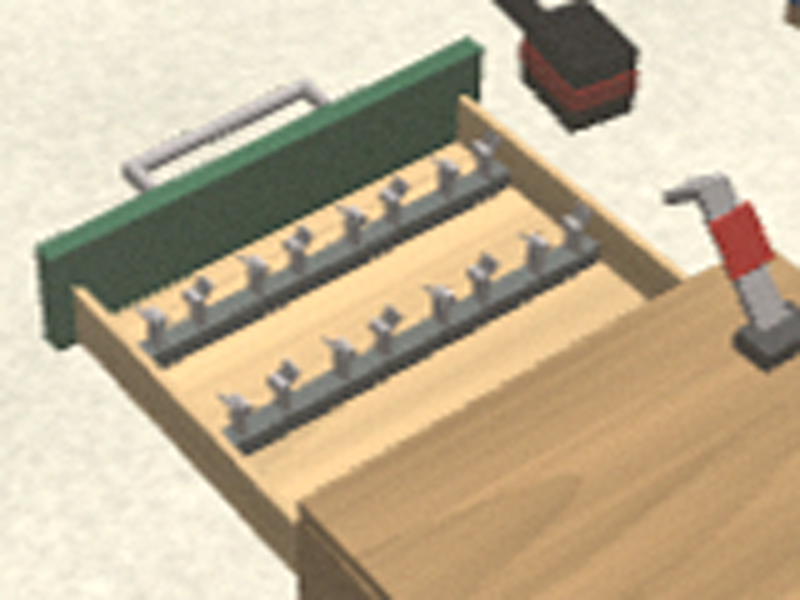

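```bash
python3 - <<'E'
from h import *
s=eyes.get_image('scene')
S=lambda u,v,z: onz(s,270+(u+.5)/5-.5,170+(v+.5)/5-.5,z)
L,R=S(308,85,46),S(130,170,46);print('bar',L,R,(L+R)/2)
F=[((155,315),(205,287)),((258,265),(300,240)),((352,215),(397,187)),((446,168),(487,143))]
B=[((237,405),(287,373)),((342,348),(385,318)),((438,295),(487,265)),((535,242),(577,215))]
C=[]
for f,b in zip(F,B):
    m=[(S(*p,42)+S(*q,42))/2 for p,q in (f,b)]; C.append((m[0]+m[1])/2); print(np.round(m[0],1),np.round(m[1],1),np.round(C[-1],1))
L,R=S(476,40,68),S(40,248,68);print('front',L,R,(L+R)/2)
L,R=S(300,505,84),None;print('boxFR',L)
E
```

```text
bar [454.57893855  89.11367094  46.        ] [445.17889893 -23.41288709  46.        ] [449.87891874  32.85039193  46.        ]
[532.2 -61.   42. ] [602.2 -68.6  42. ] [567.2 -64.8  42. ]
[538.2  -3.2  42. ] [606.5  -8.9  42. ] [572.4  -6.   42. ]
[541.7  57.4  42. ] [611.8  51.3  42. ] [576.7  54.3  42. ]
[547.5 116.1  42. ] [616.2 111.4  42. ] [581.8 113.8  42. ]
front [505.27890668 162.39959993  68.        ] [ 480.76886529 -104.61941962   68.        ] [493.02388598  28.89009015  68.        ]
boxFR [ 693.21525962 -124.35038633   84.        ]
```

Call:
move_arm --pt "0 -28 30 0 0 0" --pt "-5 -28 40 0 0 0.0" --pt "0 0 40 0 0 0" --pt "0 0 30 0 0 0" --pt "0 0 0 0 0 0"

```text
t: 6.32
ee_pos: [466.2, 28.5, 66.5]
orientation: [-0.146, -3.136, -0.001]
ft_force: [0.9, -0.3, 0.9]
width: 0.2
```

```bash
python3 -c "
from h import *
plan(469,30,30)
d=shot('wrist','w5.png')
s=eyes.get_image('scene');f=cv2.cvtColor(s['frame'],cv2.COLOR_RGB2BGR)[140:290,250:450]
c=cv2.resize(f,None,fx=4,fy=4,interpolation=cv2.INTER_CUBIC);cv2.imwrite('pics/s5z.png',np.clip(c*1.5,0,255).astype(np.uint8))"
```

```text
t 6.3 d [-2.7  1.8 36.5] r [ 0.0003 -0.0021 -0.0099] rows 0.9 tgt Rt cols; pos [466.2  28.5  66.5] F [ 0.9 -0.3  0.9] w 0.2
```

View pics/w5.png

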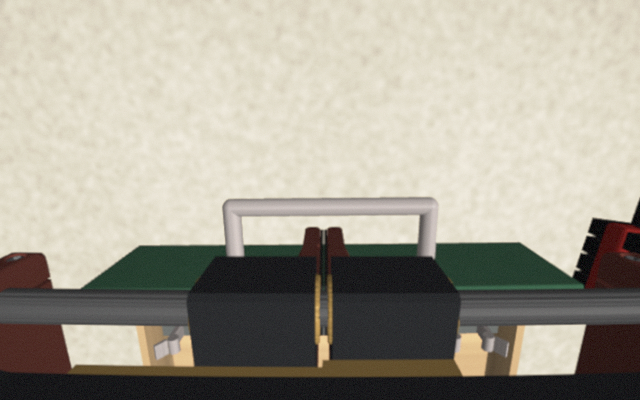

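View pics/s5z.png

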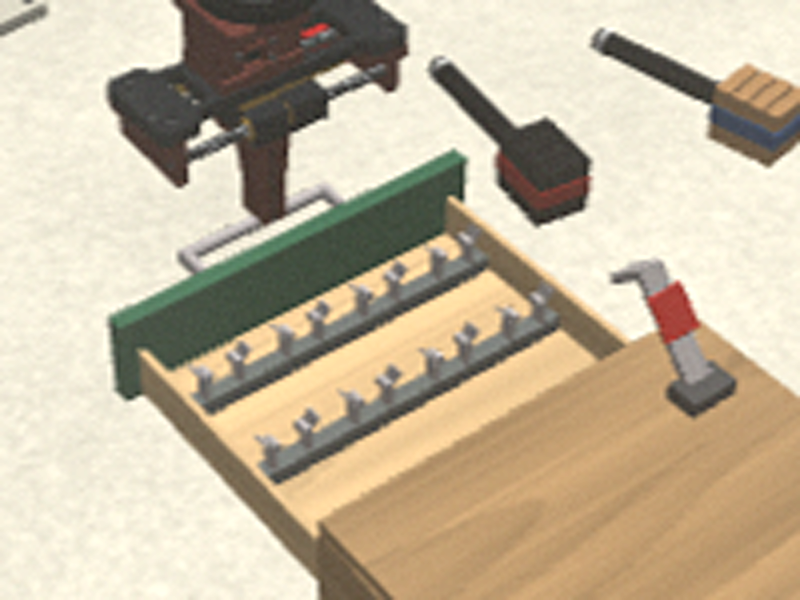

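Go down and pull again to confirm the stop.

Call:
move_arm --pt "-2 2 20 0 0 -0.01" --pt "0 0 16 0 0 0.0" --pt "0 0 0 0 0 0"

```text
t: 6.67
ee_pos: [475.8, 31.2, 38.9]
orientation: [0.128, 3.128, 0.002]
ft_force: [-1.2, 0.2, 0.0]
width: 0.4
```

Call:
move_arm --pt "6 0 0 0 0 0" --pt "6 0 0 0 0 0.0" --pt "6 0 0 0 0 0"

```text
t: 6.92
ee_pos: [461.8, 33.2, 43.5]
orientation: [0.127, 3.118, 0.004]
ft_force: [2.7, 0.5, -1.5]
width: 0.6
```

Call:
move_arm --pt "6 0 0 0 0 0" --pt "6 0 0 0 0 0.0"

```text
t: 7.08
ee_pos: [456.4, 34.5, 46.6]
orientation: [0.125, 3.1, 0.005]
ft_force: [20.6, -2.9, -11.3]
width: 0.6
```

Call:
move_arm --pt "-8 0 0 0 0.0 0" --pt "-6 0 -20 0 0.03 0.0" --pt "0 0 -40 0 0 0" --pt "0 0 -40 0 0 0" --pt "0 20 -35 0 0 0"

```text
t: 7.5
ee_pos: [464.1, 51.6, 184.3]
orientation: [-0.128, -3.134, -0.005]
ft_force: [0.6, 0.4, -0.1]
width: 0.3
```

Call:
move_arm --pt "0 30 -30 0 0 0" --pt "0 35 -10 0 0 0.0" --pt "0 35 0 0 0 0" --pt "0 35 0 0 0 0" --pt "0 15 0 0 0 0" --hand -0.3

```text
t: 7.92
ee_pos: [477.7, 205.5, 240.0]
orientation: [0.137, 3.127, 0.014]
ft_force: [0.6, 0.8, -1.1]
width: 30.6
```

```bash
python3 -c "
from h import *
plan(480,210,230,-0.21)
d=shot('wrist','w6.png')"
```

```text
t 7.9 d [-1.8  4.6 10. ] r [0.0102 0.0106 0.1223] rows 1.0 tgt Rt cols; pos [477.7 205.5 240. ] F [ 0.6  0.8 -1.1] w 30.6
```

View pics/w6.png

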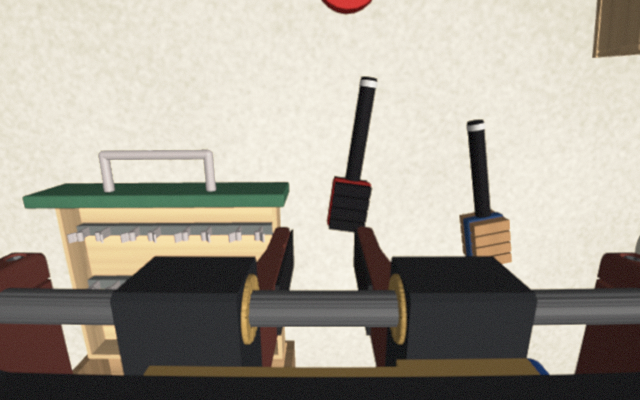

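```bash
cat >> h.py <<'E'
def handle(d,p_end,p_head,z=22):
    # p_end: centre of free-end face px, p_head: centre at head junction; returns mid (62mm from end), axis
    a=onz(d,*p_end,z);b=onz(d,*p_head,z);u=(b-a)/np.linalg.norm(b-a)
    return a,b,np.linalg.norm(b-a),a+62*u,b-50*u,np.arctan2(u[1],u[0])
def show(*a):
    a,b,l,m1,m2,y=handle(*a); print('end',np.round(a[:2],1),'head',np.round(b[:2],1),'len %.1f'%l,'mid',np.round(m1[:2],1),np.round(m2[:2],1),'yaw %.3f'%y)
E
python3 - <<'E'
from h import *
d=eyes.get_image('wrist')
show(d,(369,78),(354,178)); show(d,(475.5,122),(483,213))
L=onz(d,211,155,46);R=onz(d,102,156,46);print('bar',np.round((L+R)/2,1),L-R)
t=eyes.get_image('top');k=2.66
T=lambda u,v:(150+(u+.5)/k-.5,60+(v+.5)/k-.5)
show(t,T(232,493),T(252,404));show(t,T(135,450),T(127,360));show(t,T(679,430),T(687,338))
plan(480,210,230,-.21)
E
```

```text
end [385. 265.] head [491.  242.4] len 108.3 mid [445.7 252.1] [442.1 252.9] yaw -0.210
end [440.1 379.3] head [546.  391.2] len 106.5 mid [501.7 386.2] [496.3 385.6] yaw 0.112
bar [443.7  36.6  46. ] [  9.3899885  114.37880316   0.        ]
end [384.7 262.5] head [489.8 238.4] len 107.9 mid [445.1 248.7] [441.1 249.6] yaw -0.225
end [437.2 378.9] head [545.3 389.6] len 108.6 mid [498.8 385. ] [495.5 384.7] yaw 0.099
end [ 449.4 -268.8] head [ 559.8 -282.8] len 111.2 mid [ 510.9 -276.6] [ 510.2 -276.5] yaw -0.127
t 8.1 d [-2.4  7.3  8.7] r [0.0078 0.0085 0.1236] rows 1.0 tgt Rt cols; pos [476.9 202.9 238.6] F [-0.1 -0.4  0.7] w 42.2
```

Call:
move_arm --pt "8 20 0 0.008 0.008 0.06" --pt "8 18 20 0 0 0.06" --pt "0 0 30 0 0 0" --pt "0 0 30 0 0 0" --pt "0 0 0 0 0 0"

```text
t: 8.48
ee_pos: [463.5, 237.7, 158.3]
orientation: [0.339, 3.122, -0.003]
ft_force: [-1.6, -0.3, 0.5]
width: 56.9
```

```bash
python3 -c "
from h import *
plan(456,248.5,100,-0.213)
d=shot('wrist','w7.png');plan(456,248.5,100,-0.213)"
```

```text
t 8.5 d [ 9.7  9.1 58.3] r [-0.0019  0.0014 -0.0031] rows 1.5 tgt Rt cols; pos [463.5 237.7 158.3] F [-1.6 -0.3  0.5] w 56.9
t 8.5 d [10.9  8.4 60.5] r [-0.0006  0.0032 -0.0032] rows 1.6 tgt Rt cols; pos [464.6 238.  160.6] F [-0.6  0.3  0.4] w 57.2
```

View pics/w7.png

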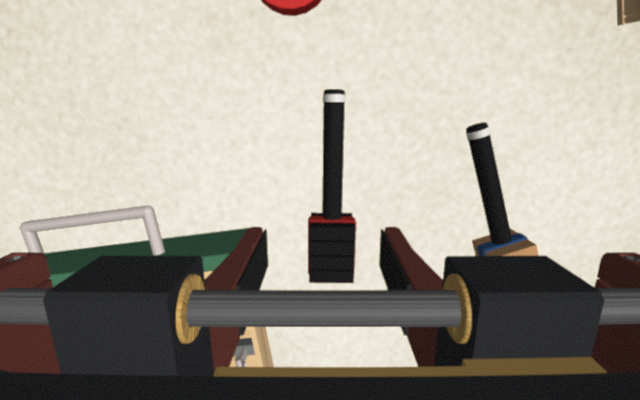

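```bash
python3 -c "
from h import *
d=eyes.get_image('wrist');show(d,(334,92),(332,214))
plan(456,248.5,60,-0.213)"
```

```text
end [387.2 264.1] head [491.8 240.2] len 107.2 mid [447.7 250.3] [443.  251.3] yaw -0.225
t 8.6 d [ 12.6   7.1 102.3] r [ 0.0016  0.0059 -0.0034] rows 2.6 tgt Rt cols; pos [466.1 238.8 162.3] F [-0.3 -0.1  0.5] w 57.0
```

Call:
move_arm --pt "7 4 30 0 0.006 -0.005" --pt "5 3 30 0 0 0" --pt "0 0 30 0 0 0" --pt "0 0 20 0 0 0" --pt "0 0 0 0 0 0"

```text
t: 9.0
ee_pos: [465.1, 248.6, 60.4]
orientation: [0.337, 3.108, 0.017]
ft_force: [-0.1, -0.1, -0.4]
width: 57.0
```

```bash
python3 -c "
from h import *
plan(457,248,7,-0.217)
d=shot('wrist','w8.png');plan(457,248,7,-0.217)"
```

```text
t 9.0 d [ 8.5 -3.  53.2] r [0.0124 0.0139 0.0011] rows 1.4 tgt Rt cols; pos [465.1 248.6  60.4] F [-0.1 -0.1 -0.4] w 57.0
t 9.1 d [ 9.4 -3.6 54.8] r [0.0136 0.0153 0.001 ] rows 1.4 tgt Rt cols; pos [466. 249.  62.] F [-0.4 -0.2  1.1] w 56.9
```

View pics/w8.png

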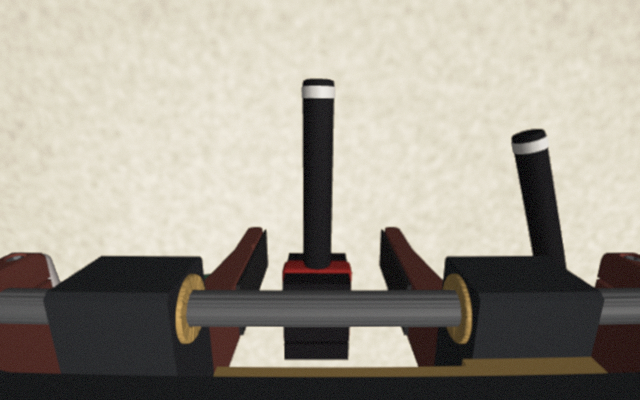

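Call:
move_arm --pt "8 -3 12 0.012 0.015 0" --pt "3 0 18 0.003 0.005 0" --pt "0 0 15 0 0.003 0" --pt "0 0 8 0 0 0" --pt "0 0 0 0 0 0"

```text
t: 9.47
ee_pos: [459.9, 249.9, 14.1]
orientation: [0.342, 3.123, 0.008]
ft_force: [-0.1, -0.7, -0.8]
width: 57.2
```

```bash
python3 -c "
from h import *
plan(457,248,7,-0.217)
d=shot('wrist','w9.png');plan(457,248,7,-0.217)"
```

```text
t 9.5 d [ 2.5 -2.6  7.1] r [ 0.0049 -0.0002 -0.0011] rows 0.2 tgt Rt cols; pos [459.9 249.9  14.1] F [-0.1 -0.7 -0.8] w 57.2
t 9.5 d [ 2.7 -2.8  7.6] r [ 0.0053  0.0002 -0.0011] rows 0.2 tgt Rt cols; pos [460.2 250.1  14.6] F [-0.1 -0.8  1.1] w 57.1
```

View pics/w9.png

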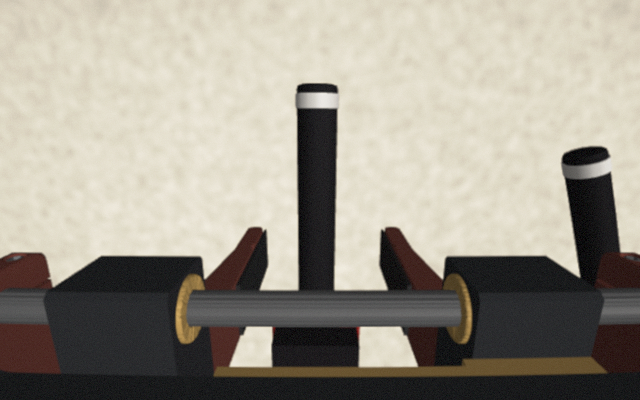

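Call:
move_arm --pt "3 -2 5 0.004 0 0" --pt "0 0 4 0 0.0 0"

```text
t: 9.68
ee_pos: [457.8, 249.2, 6.7]
orientation: [0.342, 3.12, 0.004]
ft_force: [-0.4, -0.9, -0.2]
width: 56.9
```

Call:
move_arm --pt "0 0 0 0 0 0" --pt "0 0 0 0 0.0 0" --pt "0 0 0 0 0 0" --pt "0 0 0 0 0.0 0" --pt "0 0 0 0 0.0 0" --hand 1

```text
t: 10.1
ee_pos: [458.0, 249.4, 7.2]
orientation: [0.341, 3.12, 0.004]
ft_force: [-0.4, 0.0, -0.0]
width: 27.4
```

Call:
move_arm --pt "0 0 0 0 0 0" --pt "0 0 0 0 0.0 0"

```text
t: 10.27
ee_pos: [458.1, 249.5, 7.5]
orientation: [0.341, 3.12, 0.004]
ft_force: [-0.7, -0.3, -1.4]
width: 17.5
```

```bash
python3 -c "
from h import *
plan(457,248,7,-0.217)"
```

```text
t 10.3 d [ 0.8 -1.7  0.4] r [ 0.0032  0.0031 -0.001 ] rows 0.0 tgt Rt cols; pos [458.1 249.5   7.5] F [-0.7 -0.3 -1.4] w 17.5
```

Call:
move_arm --pt "0 0 -10 0 0 0" --pt "0 0 -25 0 0.0 0" --pt "0 0 -35 0 0 0" --pt "0 0 -35 0 0.0 0" --pt "0 0 -25 0 0.0 0"

```text
t: 10.68
ee_pos: [453.0, 246.7, 138.0]
orientation: [-0.341, -3.114, 0.008]
ft_force: [0.4, -0.4, -1.8]
width: 17.4
```

```bash
python3 -c "
from h import *
plan(588,53,140,-0.084)
d=shot('wrist','w10.png');d=shot('scene','s10.png')"
```

```text
t 10.7 d [-173.7 -159.9   -2.4] r [-0.0058 -0.0089 -0.1341] rows 5.9 tgt Rt cols; pos [453.  246.7 138. ] F [ 0.4 -0.4 -1.8] w 17.4
```

View pics/w10.png

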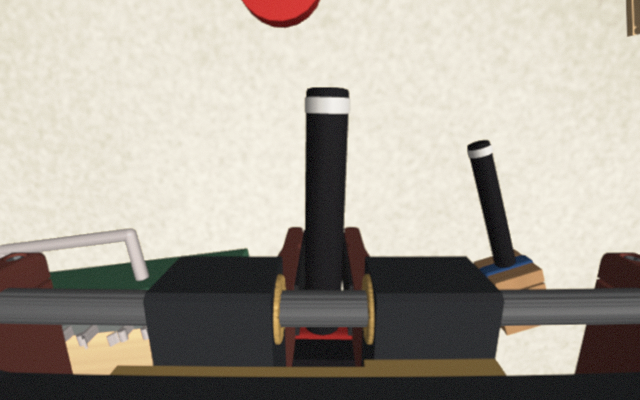

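View pics/s10.png

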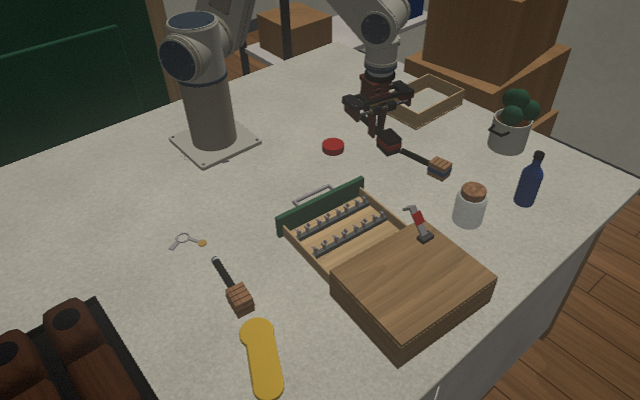

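Call:
move_arm --pt "-20 -20 0 0 0 -0.02" --pt "-26 -24 0 0 0.0 -0.03" --pt "-26 -24 0 0 0 -0.03" --pt "-26 -24 0 0 0.0 -0.03" --pt "-26 -24 0 0 0.0 -0.02"

```text
t: 11.2
ee_pos: [556.8, 113.6, 139.7]
orientation: [-0.114, -3.134, -0.0]
ft_force: [-0.5, -0.4, -1.7]
width: 17.5
```

```bash
python3 -c "
from h import *
plan(588,53,140,-0.084)"
```

```text
t 11.2 d [-35.5 -58.2  -0.5] r [-0.0002 -0.0054  0.0114] rows 1.7 tgt Rt cols; pos [556.8 113.6 139.7] F [-0.5 -0.4 -1.7] w 17.5
```

Call:
move_arm --pt "-16 -26 0 0 -0.005 0.008" --pt "-12 -18 0 0 0.0 0" --pt "0 -4 0 0 0 0" --pt "0 0 0 0 0.0 0"

```text
t: 11.53
ee_pos: [583.8, 55.3, 136.2]
orientation: [-0.134, -3.136, 0.002]
ft_force: [0.2, 0.4, -2.3]
width: 17.4
```

```bash
python3 -c "
from h import *
plan(588,53,140,-0.084)
d=shot('wrist','w11.png');d=shot('scene','s11.png')
f=cv2.imread('pics/s11.png')[140:290,250:450]
c=cv2.resize(f,None,fx=4,fy=4,interpolation=cv2.INTER_CUBIC);cv2.imwrite('pics/s11z.png',np.clip(c*1.5,0,255).astype(np.uint8))"
```

```text
t 11.5 d [-4.3 -2.  -3.8] r [-0.0015 -0.0027 -0.0016] rows 0.2 tgt Rt cols; pos [583.8  55.3 136.2] F [ 0.2  0.4 -2.3] w 17.4
```

View pics/w11.png

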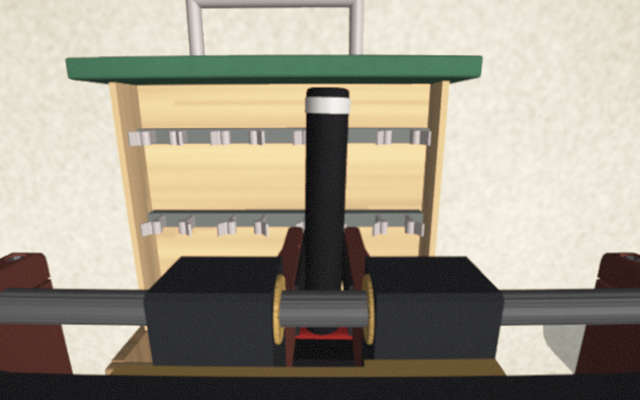

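View pics/s11z.png

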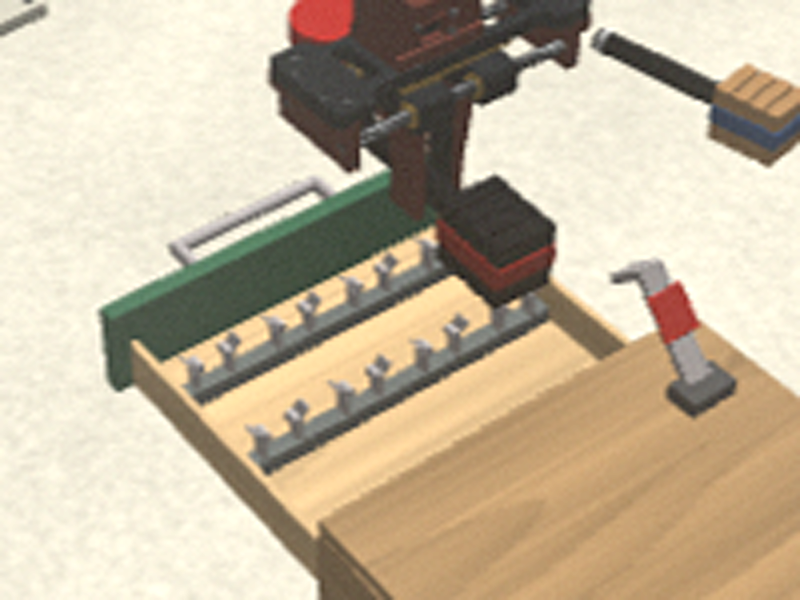

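```bash
python3 - <<'E'
from h import *
d=eyes.get_image('wrist');o=ctrl.get_obs();print(o['ee_pos'],o['t'])
for a,b,n in [(137,177,'f0'),(220,257.5,'f1'),(383.5,417.5,'f3')]: print(n,np.round(onz(d,(a+b)/2,132,43),1))
for a,b,n in [(151,186,'r0'),(227,260,'r1'),(380,414,'r3')]: print(n,np.round(onz(d,(a+b)/2,222,43),1))
z=o['ee_pos'][2]+15
print('handle end',onz(d,327.5,90,z),'lower',onz(d,324.5,230,z))
L=onz(d,357,3,46);R=onz(d,193,3,46);print('bar',(L+R)/2)
R=Ro.from_rotvec(o['orientation']);print(R.as_matrix().round(3))
E
```

```text
[583.58981231  57.36106943 136.7607165 ] 11.6833
f0 [521.8 -61.9  43. ]
f1 [527.2  -1.3  43. ]
f3 [537.1 117.3  43. ]
r0 [591.6 -66.8  43. ]
r1 [596.4  -7.5  43. ]
r3 [606.4 112.6  43. ]
handle end [509.46807922  64.39851367 151.7607165 ] lower [569.78761514  58.18983478 151.7607165 ]
bar [444.09338311  35.397137    46.        ]
[[-0.997  0.083 -0.002]
 [ 0.083  0.997 -0.001]
 [ 0.002 -0.001 -1.   ]]
```

```bash
python3 -c "
from h import *
plan(581.6,54.8,60,-0.066)"
```

```text
t 11.7 d [ 1.6 -2.6 76.8] r [-0.0012 -0.0021 -0.017 ] rows 1.9 tgt Rt cols; pos [583.6  57.4 136.8] F [-1.  -0.1 -1.3] w 17.4
```

Call:
move_arm --pt "3 -2 20 0 0.003 -0.015" --pt "3 -1 20 0 0.004 0" --pt "1 0 18 0 0.003 0" --pt "0 0 12 0 0.0 0" --pt "0 0 0 0 0 0"

```text
t: 12.1
ee_pos: [574.2, 61.5, 65.9]
orientation: [-0.093, -3.13, -0.001]
ft_force: [-0.0, -0.7, -1.5]
width: 17.5
```

```bash
python3 -c "
from h import *
plan(581.6,54.8,60,-0.066)
d=shot('wrist','w12.png');plan(581.6,54.8,60,-0.066)"
```

```text
t 12.1 d [-7.9 -6.2  5.9] r [ 0.0001 -0.0098  0.0066] rows 0.3 tgt Rt cols; pos [574.2  61.5  65.9] F [-0.  -0.7 -1.5] w 17.5
t 12.2 d [-7.5 -6.3  6.7] r [ 0.0002 -0.0092  0.0065] rows 0.3 tgt Rt cols; pos [574.6  61.5  66.8] F [ 0.5  0.  -1.2] w 17.0
```

View pics/w12.png

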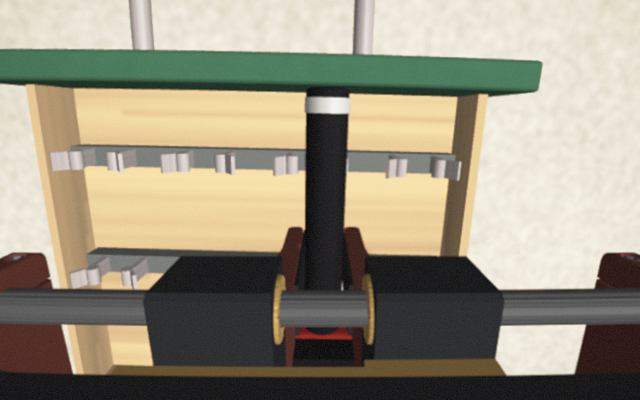

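Call:
move_arm --pt "-7 -6 3 0 -0.009 0.006" --pt "0 0 0 0 0.0 0" --pt "0 0 0 0 0 0"

```text
t: 12.4
ee_pos: [583.0, 56.1, 65.5]
orientation: [0.1, 3.136, 0.001]
ft_force: [1.1, -0.5, -1.7]
width: 17.1
```

```bash
python3 -c "
from h import *
plan(581.6,54.8,60,-0.066)
d=shot('wrist','w13.png');plan(581.6,54.8,60,-0.066)"
```

```text
t 12.4 d [ 1.3 -1.4  5.5] r [0.0007 0.0035 0.0021] rows 0.1 tgt Rt cols; pos [583.   56.1  65.5] F [ 1.1 -0.5 -1.7] w 17.1
t 12.4 d [ 1.6 -1.3  5.6] r [0.0007 0.0041 0.002 ] rows 0.2 tgt Rt cols; pos [583.2  56.   65.7] F [ 1.1  0.2 -1. ] w 17.3
```

View pics/w13.png

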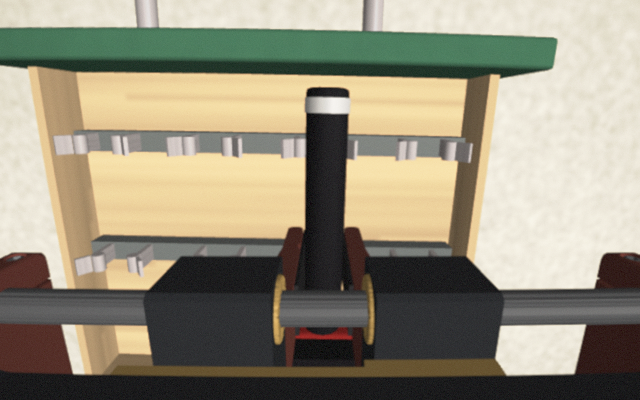

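```bash
python3 - <<'E'
from h import *
d=eyes.get_image('wrist');o=ctrl.get_obs();print(o['ee_pos'],o['t'])
z=o['ee_pos'][2]+15
e=onz(d,327.5,91,z);l=onz(d,325,225,z);print('handle end',e,'lower',l,(l-e)[1]/(l-e)[0])
f=d['frame'][100:300,30:500]; c=cv2.resize(cv2.cvtColor(f,cv2.COLOR_RGB2BGR),None,fx=1.7,fy=1.7,interpolation=cv2.INTER_CUBIC);cv2.imwrite('pics/w13z.png',c)
for a,b,n in [(57,130,'f0'),(168,243,'f1'),(283,358,'f2'),(397,471,'f3')]: print(n,np.round(onz(d,(a+b)/2,138,43),1),np.round(onz(d,b,138,43)-onz(d,a,138,43),1)[:2])
plan(581.6,54.8,60,-0.066)
E
```

```text
[583.06534741  56.01047176  65.59160117] 12.5
handle end [509.27060938  62.06284695  80.59160117] lower [567.01003294  57.45841914  80.59160117] -0.07974495626794705
f0 [523.  -64.5  43. ] [ 2.8 40.3]
f1 [527.1  -3.7  43. ] [ 2.7 40.2]
f2 [531.1  57.5  43. ] [ 2.5 39.8]
f3 [534.9 118.   43. ] [ 2.4 39.7]
t 12.5 d [ 1.4 -1.3  5.6] r [0.0007 0.0038 0.0021] rows 0.1 tgt Rt cols; pos [583.1  56.   65.6] F [-0.   0.5 -1.9] w 17.3
```

View pics/w13z.png

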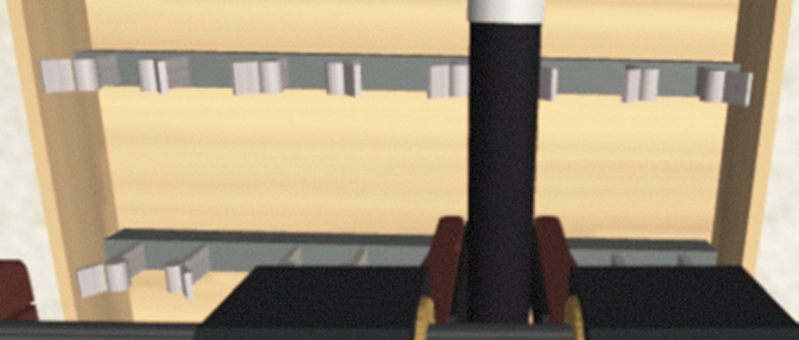

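Call:
move_arm --pt "2 -3 8 0 0.005 0" --pt "1 0 8 0 0.003 0" --pt "0 0 8 0 0.003 0" --pt "0 0 0 0 0 0"

```text
t: 12.83
ee_pos: [580.6, 52.6, 41.0]
orientation: [-0.101, -3.135, -0.002]
ft_force: [0.1, -0.4, -0.7]
width: 18.0
```

```bash
python3 -c "
from h import *
plan(581,53.5,32,-0.066)
d=shot('wrist','w14.png');plan(581,53.5,32,-0.066)"
```

```text
t 12.8 d [-0.4  0.9  9. ] r [ 0.0011 -0.0052  0.0014] rows 0.2 tgt Rt cols; pos [580.6  52.6  41. ] F [ 0.1 -0.4 -0.7] w 18.0
t 12.9 d [-0.2  0.8  9.4] r [ 0.0011 -0.0049  0.0014] rows 0.2 tgt Rt cols; pos [580.7  52.7  41.4] F [ 0.9 -0.1 -1.2] w 17.6
```

View pics/w14.png

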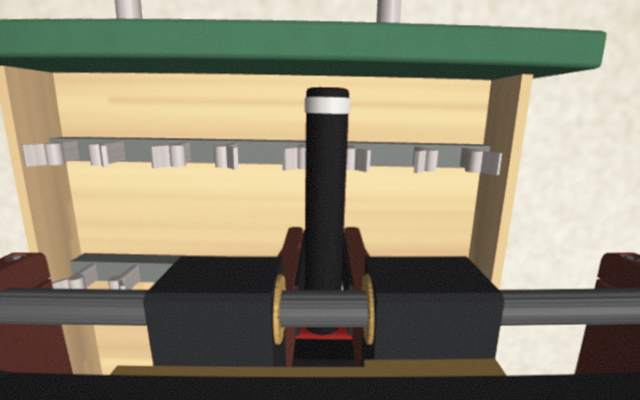

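Call:
move_arm --pt "0 0 8 0 0.0 0" --pt "0 0 6 0 0 0" --pt "0 0 6 0 0 0"

```text
t: 13.13
ee_pos: [582.0, 52.8, 21.1]
orientation: [-0.101, -3.138, -0.003]
ft_force: [-0.4, -0.3, -0.0]
width: 17.3
```

Call:
move_arm --pt "0 0 6 0 0.0 0" --pt "0 0 6 0 0 0"

```text
t: 13.3
ee_pos: [588.4, 52.4, 14.0]
orientation: [0.1, 3.13, 0.002]
ft_force: [-1.1, -7.4, 45.2]
width: 17.0
```

```bash
python3 -c "
from h import *
plan(581,53.5,19,-0.066)"
```

```text
t 13.3 d [ 7.5  0.6 -5.1] r [0.0019 0.0101 0.0018] rows 0.2 tgt Rt cols; pos [588.4  52.4  14. ] F [-1.1 -7.4 45.2] w 17.0
```

Call:
move_arm --pt "0 0 -5 0 0.0 0" --pt "0 0 0 0 0 0"

```text
t: 13.47
ee_pos: [589.7, 52.2, 19.3]
orientation: [0.102, 3.127, 0.003]
ft_force: [-1.1, -0.2, 2.2]
width: 17.4
```

```bash
python3 -c "
from h import *
plan(581,53.5,19,-0.066)
d=shot('wrist','w15.png')
d=shot('scene','s15.png')
f=cv2.imread('pics/s15.png')[140:290,250:450]
c=cv2.resize(f,None,fx=4,fy=4,interpolation=cv2.INTER_CUBIC);cv2.imwrite('pics/s15z.png',np.clip(c*1.5,0,255).astype(np.uint8))"
```

```text
t 13.5 d [8.8 0.8 0.2] r [0.0021 0.0125 0.001 ] rows 0.2 tgt Rt cols; pos [589.7  52.2  19.3] F [-1.1 -0.2  2.2] w 17.4
```

View pics/w15.png

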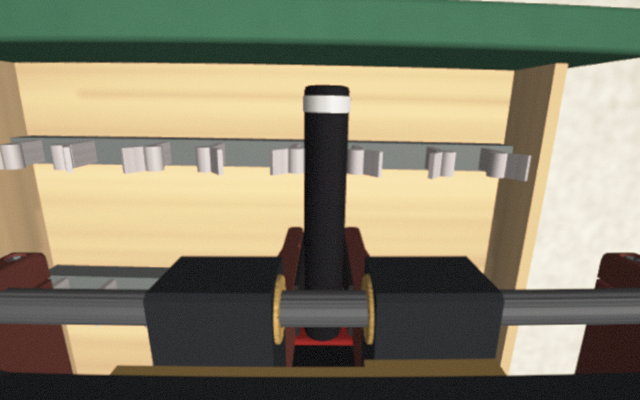

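View pics/s15z.png

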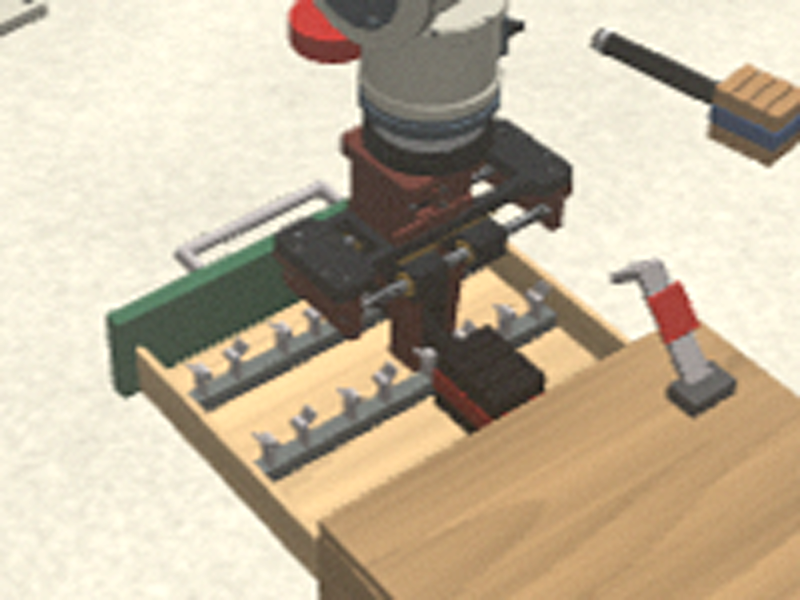

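Call:
move_arm --pt "0 0 0 0 0.0 0" --pt "0 0 0 0 0 0" --pt "0 0 0 0 0.0 0" --hand 0.2

```text
t: 13.82
ee_pos: [588.4, 52.3, 17.2]
orientation: [0.1, 3.13, 0.002]
ft_force: [0.9, 0.4, 0.5]
width: 33.1
```

Call:
move_arm --pt "0 0 -10 0 0.0 0" --pt "0 0 -30 0 0 0" --pt "0 0 -35 0 0.0 0" --pt "0 0 -35 0 0.0 0"

```text
t: 14.15
ee_pos: [580.3, 51.9, 122.7]
orientation: [-0.099, -3.131, 0.001]
ft_force: [0.8, 0.3, 0.4]
width: 35.1
```

```bash
python3 -c "
from h import *
plan(581,53.5,19,-0.066)
d=shot('wrist','w16.png')
d=shot('scene','s16.png')
f=cv2.imread('pics/s16.png')[140:290,250:450]
c=cv2.resize(f,None,fx=4,fy=4,interpolation=cv2.INTER_CUBIC);cv2.imwrite('pics/s16z.png',np.clip(c*1.5,0,255).astype(np.uint8))"
```

```text
t 14.2 d [ -1.5   1.7 103.6] r [-0.0009 -0.0091  0.0026] rows 2.6 tgt Rt cols; pos [580.3  51.9 122.7] F [0.8 0.3 0.4] w 35.1
```

View pics/w16.png

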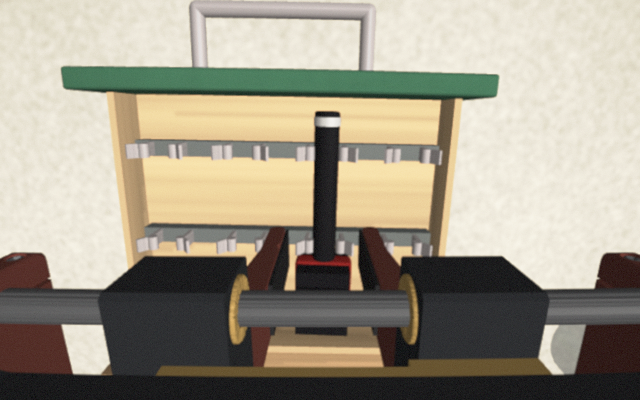

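View pics/s16z.png

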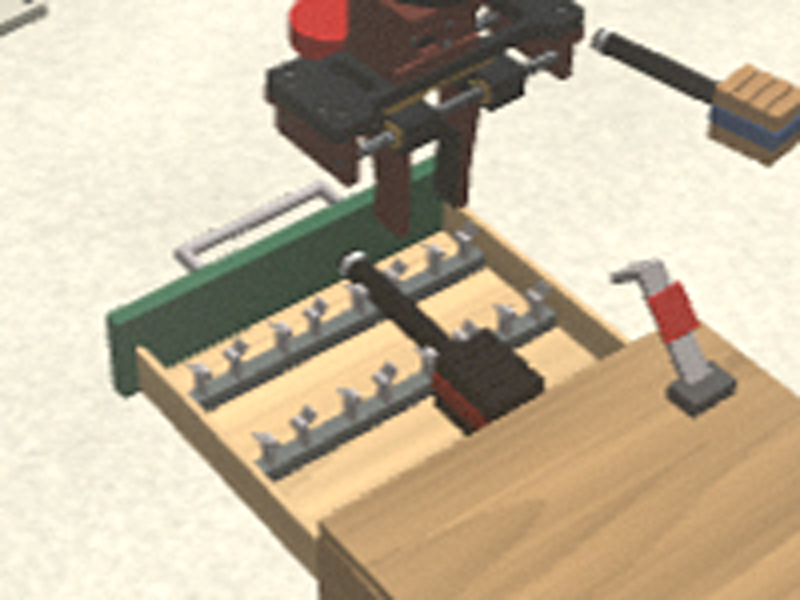

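```bash
python3 - <<'E'
from h import *
d=eyes.get_image('wrist')
for v in (130,150,180,210,240): print(v,np.round(dep(d,326,v),1))
e=onz(d,327,114,34);h=onz(d,325,257,34);print(e,h,e+(h-e)/np.linalg.norm(h-e)*62)
print('bar',(onz(d,370,9,46)+onz(d,197,9,46))/2)
for a,b,n in [(127,186,'f0'),(212,269,'f1'),(297,357,'f2'),(385,441,'f3')]: print(n,np.round(onz(d,(a+b)/2,147,43),1))
for a,b,n in [(139,192,'r0'),(375,430,'r3')]: print(n,np.round(onz(d,(a+b)/2,236,43),1))
plan(0,0,0)
E
```

```text
130 [532.3  57.3  46.6]
150 [546.2  56.4  46.3]
180 [567.9  55.1  46. ]
210 [590.8  53.7  45. ]
240 [615.1  52.3  43.6]
[521.60702479  58.76870559  34.        ] [633.48825564  50.44764244  34.        ] [583.43625632  54.17021363  34.        ]
bar [453.13069782  34.39715827  46.        ]
f0 [536.5 -65.3  43. ]
f1 [540.5  -4.6  43. ]
f2 [544.5  57.3  43. ]
f3 [548.3 118.9  43. ]
r0 [604.5 -70.9  43. ]
r3 [615.8 111.1  43. ]
t 14.3 d [579.1 -89.1 125.4] r [ 0.0003 -0.0001  0.0196] rows 15.0 tgt Rt cols; pos [583.6  52.2 125.3] F [-0.3 -0.1 -0.1] w 35.1
```

```bash
python3 -c "
from h import *
plan(520,370,190,0.1)"
```

```text
t 14.3 d [ 83.7 313.2 -64.6] r [ 3.000e-04 -1.000e-04 -1.634e-01] rows 8.3 tgt Rt cols; pos [583.6  52.2 125.3] F [-0.3 -0.1 -0.1] w 35.1
```

Call:
move_arm --pt "5 20 -30 0 0.0 0" --pt "10 33 -20 0 0 -0.03" --pt "10 38 -10 0 0.0 -0.03" --pt "10 38 0 0 0.0 -0.03" --pt "10 38 0 0 0 -0.03" --hand -0.3

```text
t: 14.72
ee_pos: [540.4, 218.6, 184.5]
orientation: [0.078, -3.134, 0.002]
ft_force: [0.4, 0.7, 0.5]
width: 57.2
```

Call:
move_arm --pt "0 38 0 0 0.0 -0.03" --pt "0 38 0 0 0 0" --pt "0 30 0 0 0.0 0" --pt "0 20 0 0 0.0 0" --pt "0 0 0 0 0 0"

```text
t: 15.13
ee_pos: [523.7, 355.2, 179.4]
orientation: [0.139, -3.125, 0.005]
ft_force: [-0.5, 0.3, 0.4]
width: 56.7
```

```bash
python3 -c "
from h import *
plan(520,370,190,0.1)
d=shot('wrist','w17.png')"
```

```text
t 15.1 d [  2.5  15.  -10.6] r [-0.0028 -0.0136 -0.0108] rows 0.5 tgt Rt cols; pos [523.7 355.2 179.4] F [-0.5  0.3  0.4] w 56.7
```

View pics/w17.png

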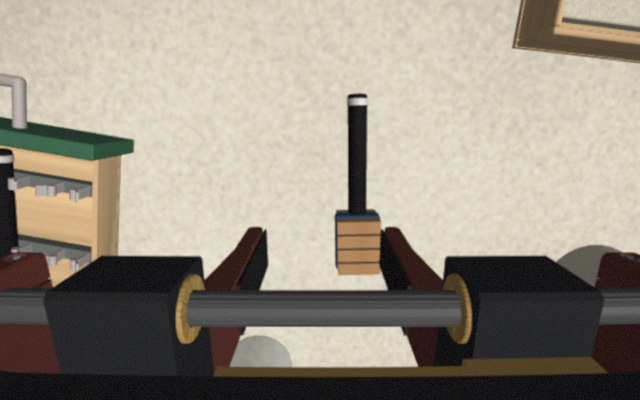

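```bash
python3 -c "
from h import *
d=eyes.get_image('wrist');show(d,(357.5,97),(357,212))
plan(510,387,60,0.1)"
```

```text
end [440.4 376. ] head [547.3 387.6] len 107.4 mid [502.1 382.7] [497.6 382.2] yaw 0.108
t 15.2 d [  8.9  36.7 119.1] r [-0.0045 -0.0148 -0.0122] rows 3.1 tgt Rt cols; pos [523.8 352.  179.1] F [-0.2 -0.8 -0.1] w 57.2
```

Call:
move_arm --pt "6 18 20 -0.004 -0.01 -0.012" --pt "4 14 25 0 0.005 0" --pt "0 0 30 0 0.005 0" --pt "0 0 20 0 0.004 0" --pt "0 0 0 0 0 0"

```text
t: 15.65
ee_pos: [511.1, 376.3, 80.8]
orientation: [0.148, -3.12, 0.005]
ft_force: [-0.2, -0.4, 0.3]
width: 57.2
```

```bash
python3 -c "
from h import *
d=shot('wrist','w18.png');plan(510,384.3,7,0.107)"
```

```text
t 15.7 d [-0.5  8.2 75.2] r [-0.0019 -0.0179 -0.0124] rows 1.9 tgt Rt cols; pos [511.6 376.3  82.2] F [-0.4 -0.7 -0.2] w 57.2
```

View pics/w18.png

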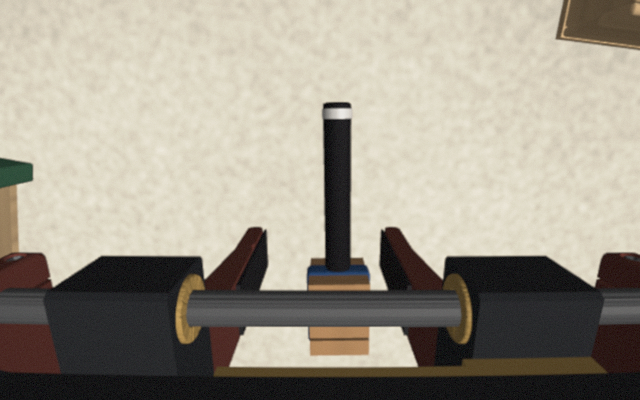

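```bash
python3 -c "
from h import *
d=eyes.get_image('wrist');show(d,(337,105),(338,268))
plan(510,383,7,0.107)"
```

```text
end [440.2 377.6] head [550.6 389.9] len 111.1 mid [501.8 384.5] [500.9 384.4] yaw 0.111
t 15.8 d [ 1.   5.9 77.1] r [-0.0003 -0.0151 -0.0125] rows 1.9 tgt Rt cols; pos [512.7 377.3  84.1] F [ 0.3 -0.  -0.3] w 57.1
```

Call:
move_arm --pt "1 8 20 0 -0.013 -0.015" --pt "0 0 25 0 0.003 0" --pt "0 0 20 0 0.003 0" --pt "0 0 8 0 0.0 0" --pt "0 0 0 0 0 0"

```text
t: 16.17
ee_pos: [518.3, 385.0, 18.8]
orientation: [-0.164, 3.132, 0.01]
ft_force: [-0.3, -0.3, 0.0]
width: 57.0
```

```bash
python3 -c "
from h import *
d=shot('wrist','w19.png');plan(511,385.5,7,0.11)"
```

```text
t 16.2 d [ 7.7  0.9 12.6] r [ 0.0067  0.0061 -0.0052] rows 0.4 tgt Rt cols; pos [518.7 385.3  19.6] F [ 0.6  0.7 -0. ] w 57.1
```

View pics/w19.png

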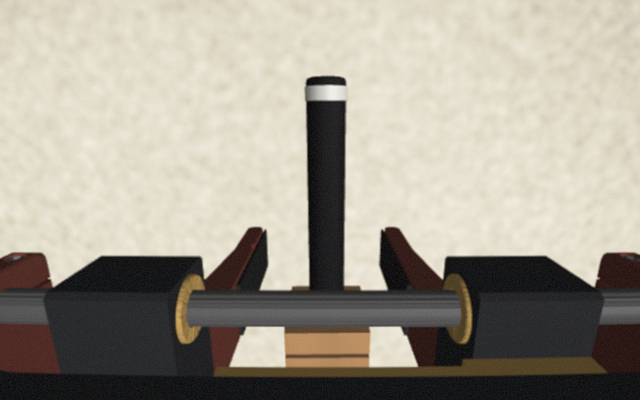

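Call:
move_arm --pt "8 1 7 0.006 0.007 -0.005" --pt "0 0 6 0 0.0 0" --pt "0 0 0 0 0.0 0"

```text
t: 16.47
ee_pos: [512.6, 386.4, 10.1]
orientation: [-0.171, 3.133, 0.005]
ft_force: [-0.2, -0.7, 0.4]
width: 57.4
```

Call:
move_arm --pt "0 0 0 0 0 0" --pt "0 0 0 0 0.0 0" --pt "0 0 0 0 0 0" --pt "0 0 0 0 0.0 0" --pt "0 0 0 0 0.0 0" --hand 1

```text
t: 16.88
ee_pos: [513.3, 387.4, 12.2]
orientation: [-0.172, 3.131, 0.007]
ft_force: [0.3, -0.3, 0.4]
width: 27.1
```

Call:
move_arm --pt "0 0 0 0 0 0" --pt "0 0 0 0 0.0 0" --pt "0 0 0 0 0.0 0"

```text
t: 17.13
ee_pos: [513.5, 387.4, 12.4]
orientation: [-0.172, 3.13, 0.008]
ft_force: [-0.5, -0.0, -1.2]
width: 17.3
```

```bash
python3 -c "
from h import *
plan(511,385.5,7,0.11)"
```

```text
t 17.1 d [ 2.7 -1.7  5.3] r [ 0.0045  0.0067 -0.0002] rows 0.2 tgt Rt cols; pos [513.5 387.4  12.4] F [-0.5 -0.  -1.2] w 17.3
```

Call:
move_arm --pt "0 0 -12 0 0 0" --pt "0 0 -30 0 0.0 0" --pt "0 0 -38 0 0 0" --pt "0 0 -38 0 0.0 0" --pt "0 0 -20 0 0.0 0"

```text
t: 17.55
ee_pos: [508.3, 383.6, 150.4]
orientation: [0.172, -3.13, 0.006]
ft_force: [0.8, -0.2, -0.5]
width: 17.4
```

```bash
python3 -c "
from h import *
plan(590,113,140,-0.08)"
```

```text
t 17.6 d [ -51.7 -277.8   10.9] r [-0.0039 -0.0067  0.1896] rows 7.1 tgt Rt cols; pos [508.3 383.6 150.4] F [ 0.8 -0.2 -0.5] w 17.4
```

Call:
move_arm --pt "-5 -25 0 0 0 0.03" --pt "-8 -38 0 0 0.0 0.04" --pt "-8 -38 0 0 0 0.04" --pt "-8 -38 0 0 0.0 0.04" --pt "0 -38 0 0 0.0 0.04"

```text
t: 17.97
ee_pos: [548.4, 213.0, 163.7]
orientation: [0.12, 3.128, 0.013]
ft_force: [0.4, -1.0, -1.2]
width: 17.2
```

```bash
python3 -c "
from h import *
plan(568,113,140,-0.08)"
```

```text
t 18.0 d [-26.9 -98.4  23.1] r [0.0088 0.0108 0.0032] rows 2.6 tgt Rt cols; pos [548.4 213.  163.7] F [ 0.4 -1.  -1.2] w 17.2
```

Call:
move_arm --pt "-10 -32 10 0.004 0.005 0.0" --pt "-8 -30 10 0.004 0.005 0" --pt "-5 -24 5 0 0 0" --pt "0 -10 0 0 0.0 0.0" --pt "0 0 0 0 0.0 0"

```text
t: 18.38
ee_pos: [563.7, 104.3, 142.4]
orientation: [0.134, 3.136, 0.001]
ft_force: [0.1, -0.5, -1.4]
width: 17.6
```

```bash
python3 -c "
from h import *
d=shot('wrist','w20.png');plan(568,113,140,-0.08)"
```

```text
t 18.4 d [-3.3  8.1  2.6] r [ 0.0008  0.0037 -0.0051] rows 0.2 tgt Rt cols; pos [564.  105.3 142.6] F [ 0.4 -0.5 -1.5] w 17.8
```

View pics/w20.png

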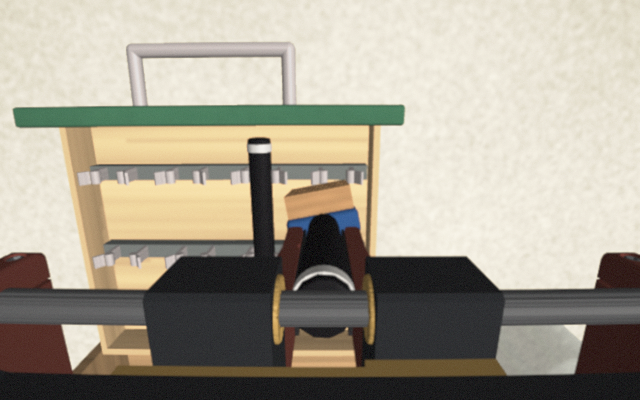

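```bash
python3 -c "
from h import *
d=shot('scene','s20.png')
f=cv2.imread('pics/s20.png')[130:280,260:460]
c=cv2.resize(f,None,fx=4,fy=4,interpolation=cv2.INTER_CUBIC);cv2.imwrite('pics/s20z.png',np.clip(c*1.5,0,255).astype(np.uint8))"
```

```text
(no output)
```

View pics/s20z.png

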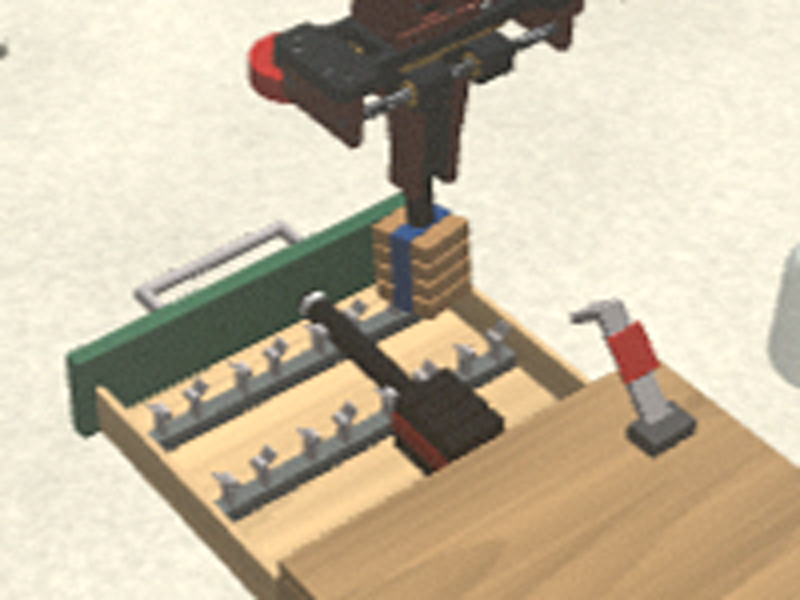

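Call:
move_arm --pt "0 0 -18 0 0 0.0" --pt "0 15 -15 0 0 0" --pt "15 25 0 0 0 0" --pt "15 25 0 0 0.0 0.0" --pt "15 25 0 0 0.0 0"

```text
t: 18.9
ee_pos: [527.8, 206.7, 180.0]
orientation: [0.132, 3.13, 0.006]
ft_force: [0.2, 0.3, -0.7]
width: 17.5
```

Call:
move_arm --pt "15 25 0 0 0 0.0" --pt "15 25 0 0 0 0" --pt "10 15 0 0 0 0" --pt "0 0 0 0 0.0 0.0" --pt "0 0 0 0 0.0 0"

```text
t: 19.32
ee_pos: [486.7, 291.7, 183.7]
orientation: [0.109, 3.126, 0.015]
ft_force: [-0.8, 1.0, -0.9]
width: 17.7
```

```bash
python3 -c "
from h import *
d=shot('wrist','w21.png');plan(480,260,120,-0.08)
d=shot('scene','s21.png')
f=cv2.imread('pics/s21.png')[50:250,260:500]
c=cv2.resize(f,None,fx=3,fy=3,interpolation=cv2.INTER_CUBIC);cv2.imwrite('pics/s21z.png',np.clip(c*1.5,0,255).astype(np.uint8))"
```

```text
t 19.4 d [  5.5 -32.5  63.3] r [0.0103 0.0129 0.0097] rows 1.8 tgt Rt cols; pos [486.9 291.4 183.7] F [-0.4 -0.3  0.1] w 17.8
```

View pics/s21z.png

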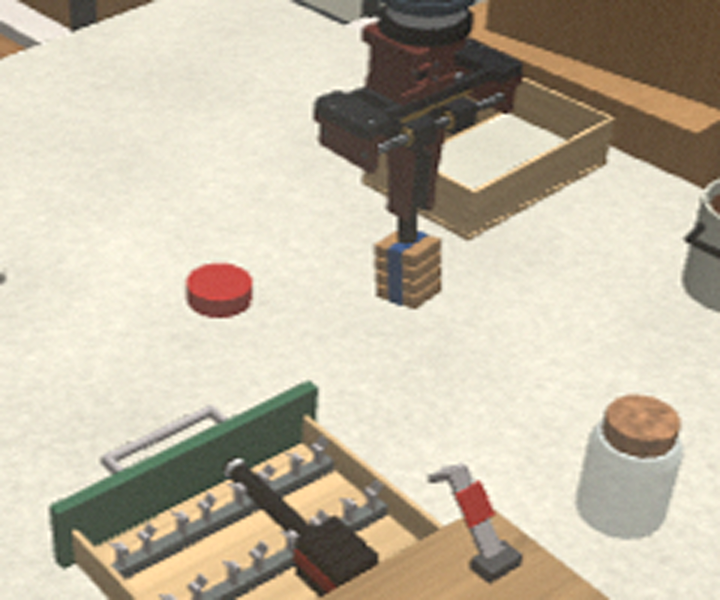

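View pics/w21.png

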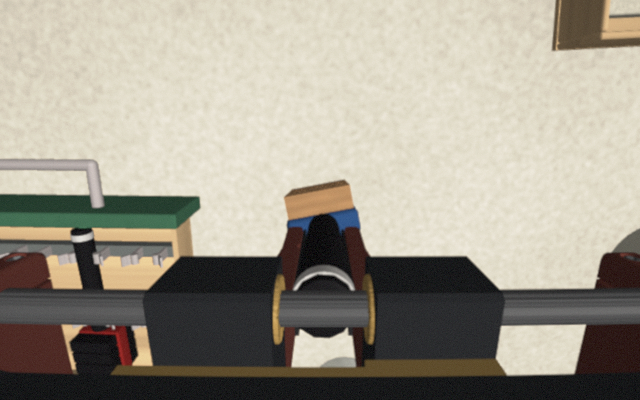

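```bash
python3 -c "
from h import *
t=eyes.get_image('top');print('tin',onz(t,242,279,11),'jar',onz(t,222,130,52))
plan(575,295,110,-0.08)"
```

```text
tin [277.9162439  248.74589222  11.        ] jar [748.38779986 306.4384737   52.        ]
t 19.5 d [-85.7  11.   74.6] r [0.0096 0.0127 0.0072] rows 2.9 tgt Rt cols; pos [487.7 289.6 183.4] F [-0.1  0.4 -0.7] w 17.6
```

Call:
move_arm --pt "-28 4 15 0.008 0.01 0.007" --pt "-30 4 20 0 0 0" --pt "-25 0 20 0 0.003 0" --pt "0 0 15 0 0.0 0.0" --pt "0 0 0 0 0.0 0"

```text
t: 19.88
ee_pos: [578.0, 286.9, 113.1]
orientation: [0.134, 3.136, 0.004]
ft_force: [-1.4, -0.8, -2.6]
width: 17.5
```

```bash
python3 -c "
from h import *
plan(575,295,90,-0.08)"
```

```text
t 19.9 d [ 3.7  7.7 23.1] r [ 0.0027  0.0028 -0.0052] rows 0.6 tgt Rt cols; pos [578.  286.9 113.1] F [-1.4 -0.8 -2.6] w 17.5
```

Lower until the head touches.

Call:
move_arm --pt "0 0 10 0 0 0" --pt "0 0 6 0 0 0" --pt "0 0 6 0 0.003 0"

```text
t: 20.13
ee_pos: [579.5, 284.7, 91.0]
orientation: [0.14, 3.138, 0.005]
ft_force: [0.8, -1.0, -1.0]
width: 17.5
```

Call:
move_arm --pt "0 0 4 0 0 0" --pt "0 0 4 0 0 0"

```text
t: 20.3
ee_pos: [582.4, 284.9, 88.1]
orientation: [0.138, 3.131, 0.007]
ft_force: [-2.0, -6.0, 30.0]
width: 17.5
```

Call:
move_arm --pt "14 0 -4 0 0 0" --pt "14 0 0 0 0 0" --pt "12 0 2 0 0 0"

```text
t: 20.55
ee_pos: [545.4, 289.2, 93.9]
orientation: [0.14, 3.123, 0.013]
ft_force: [-0.9, 0.1, -2.0]
width: 17.3
```

```bash
python3 -c "
from h import *
d=shot('wrist','w22.png');plan(480,260,120,-0.08)
d=shot('scene','s22.png')
f=cv2.imread('pics/s22.png')[50:250,260:500]
c=cv2.resize(f,None,fx=3,fy=3,interpolation=cv2.INTER_CUBIC);cv2.imwrite('pics/s22z.png',np.clip(c*1.5,0,255).astype(np.uint8))"
```

```text
t 20.6 d [ 59.4 -34.2 -28. ] r [ 0.0077  0.0117 -0.0088] rows 1.9 tgt Rt cols; pos [542.6 289.   93. ] F [-1.7 -0.5 -1.8] w 17.4
```

View pics/s22z.png

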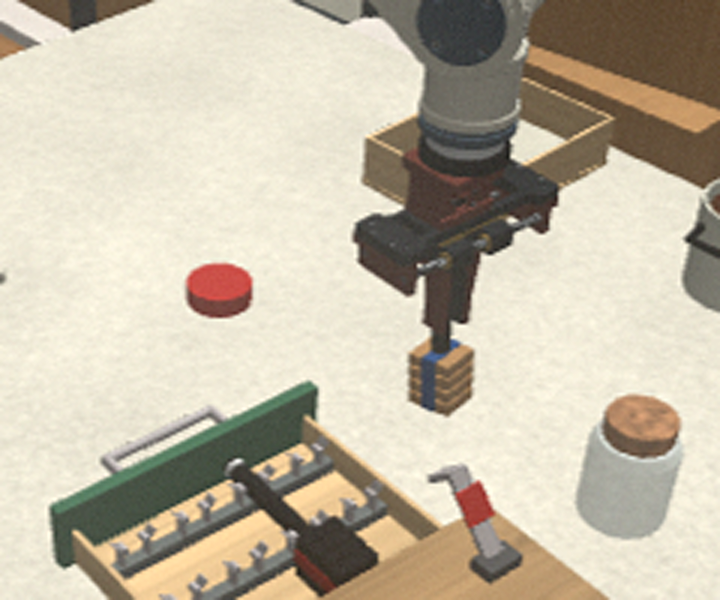

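View pics/w22.png

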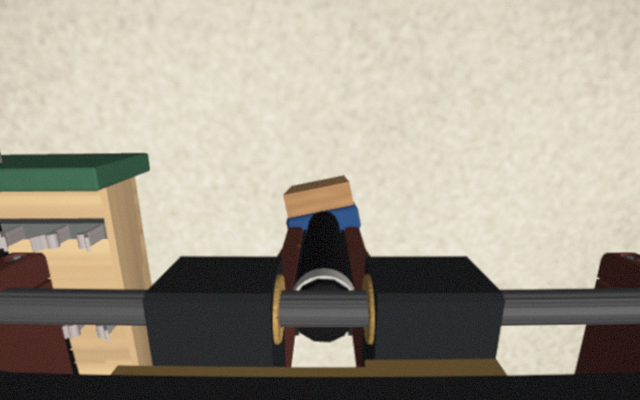

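Call:
move_arm --pt "0 0 -8 0 -0.12 0" --pt "0 0 0 0 -0.12 0" --pt "0 0 0 0 -0.12 0" --pt "0 0 0 0 -0.12 0" --pt "0 0 0 0 -0.12 0"

```text
t: 21.07
ee_pos: [549.6, 283.1, 101.5]
orientation: [0.134, 2.675, -0.044]
ft_force: [0.3, 0.3, -0.4]
width: 17.6
```

Call:
move_arm --pt "0 0 0 0 -0.12 0" --pt "0 0 0 0 -0.12 0" --pt "0 0 0 0 -0.12 0" --pt "0 0 0 0 0 0"

```text
t: 21.4
ee_pos: [551.8, 286.7, 114.2]
orientation: [0.14, 2.49, -0.098]
ft_force: [-0.4, -0.4, -1.0]
width: 17.6
```

```bash
python3 -c "
from h import *
plan(480,260,120,-0.08)
d=shot('scene','s23.png')
f=cv2.imread('pics/s23.png')[50:250,260:500]
c=cv2.resize(f,None,fx=3,fy=3,interpolation=cv2.INTER_CUBIC);cv2.imwrite('pics/s23z.png',np.clip(c*1.5,0,255).astype(np.uint8))"
```

```text
t 21.4 d [ 51.3 -35.6 -44.7] r [-0.0503  0.6488 -0.031 ] rows 5.4 tgt Rt cols; pos [551.8 286.7 114.2] F [-0.4 -0.4 -1. ] w 17.6
```

View pics/s23z.png

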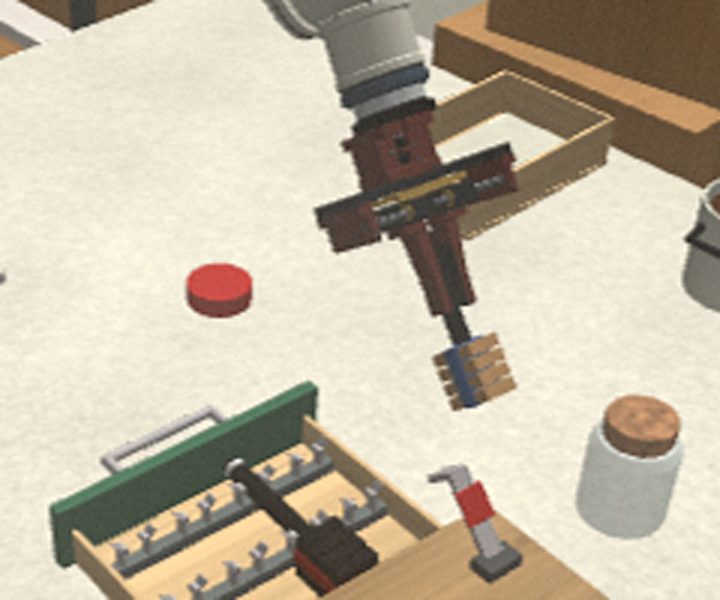

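Call:
move_arm --pt "0 0 0 0.02 -0.12 0" --pt "0 0 0 0.02 -0.12 0" --pt "0 0 0 0 -0.12 0" --pt "0 0 0 0 0 0"

```text
t: 21.78
ee_pos: [549.0, 334.6, 178.0]
orientation: [0.172, 2.273, -0.275]
ft_force: [-0.1, 0.8, -1.3]
width: 17.4
```

```bash
python3 -c "
from h import *
plan(480,260,120,-0.08)
R=Ro.from_rotvec(ctrl.get_obs()['orientation']);print(R.inv().apply([0,0,-1]))"
```

```text
t 21.8 d [ 86.5 -78.7   5.9] r [-0.1916  0.8555 -0.0668] rows 7.3 tgt Rt cols; pos [549.  334.6 178. ] F [-0.1  0.8 -1.3] w 17.4
[0.75545135 0.14105969 0.63984015]
```

Call:
move_arm --pt "15 3 13 0 0 0" --pt "15 3 13 0 0 0" --pt "15 3 13 0 0 0"

```text
t: 22.03
ee_pos: [548.2, 347.3, 128.5]
orientation: [0.18, 2.304, -0.29]
ft_force: [-0.3, -1.0, -1.8]
width: 17.4
```

```bash
python3 -c "
from h import *
plan(480,260,120,-0.08)
o=ctrl.get_obs();print(o['qpos'].round(2));R=Ro.from_rotvec(o['orientation']);print(R.inv().apply([0,0,-1]))"
```

```text
t 22.0 d [ 49.  -97.8 -19.1] r [-0.2034  0.8236 -0.0716] rows 7.1 tgt Rt cols; pos [548.2 347.3 128.5] F [-0.3 -1.  -1.8] w 17.4
[ 0.89  0.61  1.91 -1.31  0.83  0.52]
[0.73450413 0.15197812 0.66136701]
```

Call:
move_arm --pt "10 0 9 0 0.06 0" --pt "14 0 12 0 0.06 0" --pt "12 0 12 0 0 0"

```text
t: 22.28
ee_pos: [544.2, 341.3, 76.7]
orientation: [0.196, 2.438, -0.287]
ft_force: [-24.4, 2.8, 40.2]
width: 17.3
```

```bash
python3 -c "
from h import *
plan(480,260,120,-0.08)
o=ctrl.get_obs();print(o['qpos'].round(2));R=Ro.from_rotvec(o['orientation']);print(R.inv().apply([0,0,-1]))
d=shot('scene','s24.png')
f=cv2.imread('pics/s24.png')[50:250,260:500]
c=cv2.resize(f,None,fx=3,fy=3,interpolation=cv2.INTER_CUBIC);cv2.imwrite('pics/s24z.png',np.clip(c*1.5,0,255).astype(np.uint8))"
```

```text
t 22.3 d [ 16.1 -98.9 -50.8] r [-0.1969  0.6888 -0.0772] rows 6.0 tgt Rt cols; pos [544.2 341.3  76.7] F [-24.4   2.8  40.2] w 17.3
[ 0.85  0.66  1.89 -1.2   0.73  0.43]
[0.63803736 0.15483763 0.75427689]
```

View pics/s24z.png

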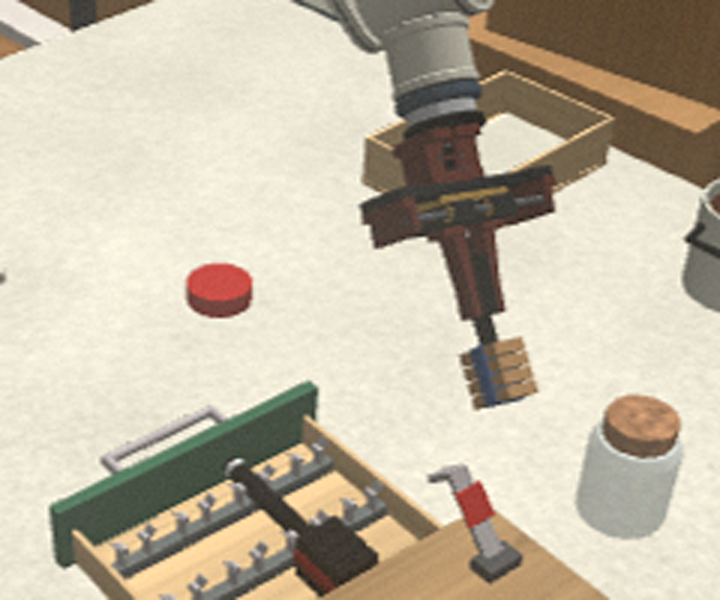

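Call:
move_arm --pt "0 0 -3 0 0 0" --pt "0 0 0 0 0 0" --pt "0 0 0 0 0 0" --pt "0 0 0 0 0 0" --hand -0.3

```text
t: 22.67
ee_pos: [542.6, 338.8, 74.5]
orientation: [0.192, 2.448, -0.292]
ft_force: [0.6, -0.2, -0.3]
width: 41.0
```

Call:
move_arm --pt "0 0 0 0 0 0" --pt "0 0 0 0 0 0" --pt "0 0 0 0 0 0" --pt "0 0 0 0 0 0" --pt "0 0 0 0 0 0"

```text
t: 23.08
ee_pos: [543.1, 338.5, 74.9]
orientation: [0.192, 2.449, -0.291]
ft_force: [-0.3, 0.2, 0.1]
width: 56.9
```

```bash
python3 -c "
from h import *
plan(480,260,120,-0.08)
d=shot('wrist','w25.png')
d=shot('scene','s25.png')
f=cv2.imread('pics/s25.png')[50:250,260:500]
c=cv2.resize(f,None,fx=3,fy=3,interpolation=cv2.INTER_CUBIC);cv2.imwrite('pics/s25z.png',np.clip(c*1.5,0,255).astype(np.uint8))"
```

```text
t 23.1 d [ 15.4 -96.2 -51.8] r [-0.2004  0.6777 -0.073 ] rows 5.9 tgt Rt cols; pos [543.1 338.5  74.9] F [-0.3  0.2  0.1] w 56.9
```

View pics/s25z.png

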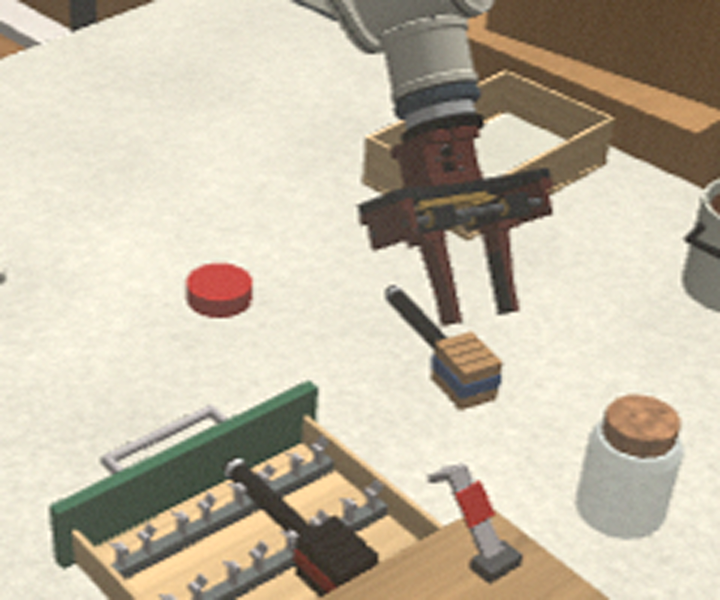

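View pics/w25.png

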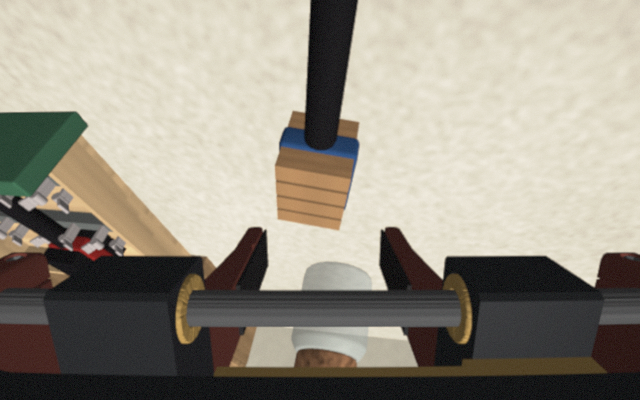

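Call:
move_arm --pt "-22 -5 -26 0 0 0" --pt "-22 -5 -26 0 0.1 0" --pt "-20 -5 -26 0 0.12 0" --pt "0 0 -10 -0.04 0.12 -0.02" --pt "0 0 0 -0.04 0.12 -0.02"

```text
t: 23.6
ee_pos: [537.8, 339.9, 160.5]
orientation: [0.192, 2.802, -0.224]
ft_force: [0.4, -1.1, -0.7]
width: 56.8
```

Call:
move_arm --pt "0 0 0 -0.04 0.12 0" --pt "0 0 0 -0.04 0.12 0" --pt "0 0 0 0 0.0 0"

```text
t: 23.85
ee_pos: [540.3, 342.8, 165.8]
orientation: [0.208, 3.04, -0.075]
ft_force: [0.2, 0.0, -0.0]
width: 57.2
```

```bash
python3 -c "
from h import *
plan(480,300,190,-0.1)
o=ctrl.get_obs();print(o['qpos'].round(2))
d=shot('top','t25.png')
f=cv2.imread('pics/t25.png')[60:260,150:450];c=cv2.resize(f,None,fx=2.66,fy=2.66,interpolation=cv2.INTER_CUBIC); cv2.imwrite('pics/t25z.png',np.clip(c*1.5,0,255).astype(np.uint8))
d=shot('wrist','w26.png')"
```

```text
t 23.9 d [ 51.5 -51.7 -27.1] r [-0.0445  0.0959 -0.0367] rows 1.9 tgt Rt cols; pos [540.3 342.8 165.8] F [ 0.2  0.  -0. ] w 57.2
[ 0.59  0.49  1.67 -0.12  0.94 -0.77]
```

View pics/w26.png

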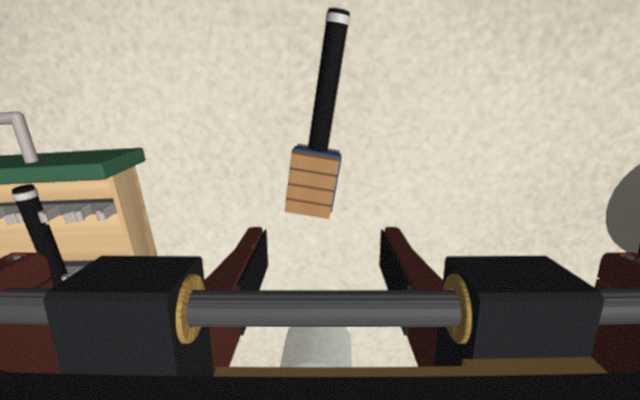

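View pics/t25z.png

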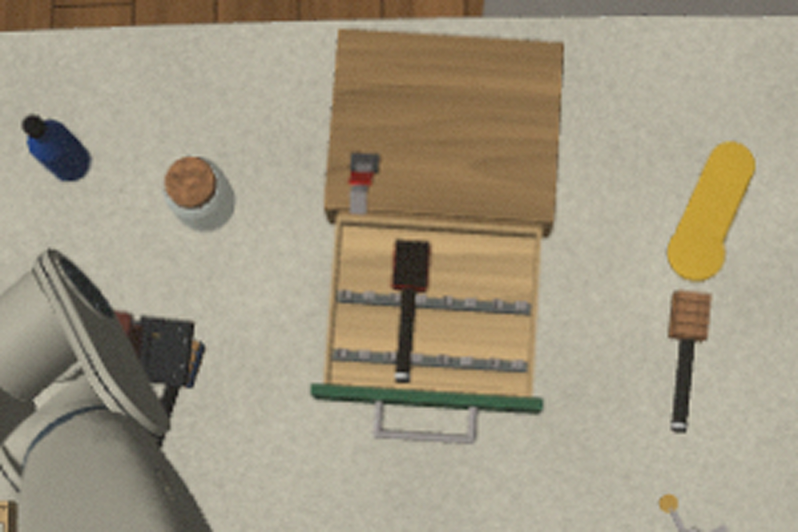

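```bash
python3 -c "
from h import *
d=eyes.get_image('wrist');show(d,(338,14),(318.5,150))
plan(460,320,120,-0.1)"
```

```text
end [414.4 363.5] head [518.4 333.3] len 108.3 mid [473.9 346.2] [470.4 347.2] yaw -0.283
t 24.0 d [ 77.4 -30.2  37.4] r [-0.0528  0.0996 -0.0348] rows 2.3 tgt Rt cols; pos [537.  342.1 163.4] F [-0.9  0.5  0.6] w 56.8
```

```bash
python3 -c "
from h import *
plan(487,342.5,80,-0.283)"
```

```text
t 24.0 d [57.8 -2.2 78.2] r [-0.0435  0.1041  0.148 ] rows 2.4 tgt Rt cols; pos [537.  342.1 163.4] F [-0.9  0.5  0.6] w 56.8
```

Call:
move_arm --pt "15 0 10 -0.02 0.05 0.05" --pt "15 0 15 -0.02 0.05 0.05" --pt "15 0 20 0 0.005 0.05" --pt "8 0 20 0 0.004 0" --pt "0 0 0 0 0 0"

```text
t: 24.42
ee_pos: [478.5, 351.1, 91.2]
orientation: [-0.447, -3.106, 0.024]
ft_force: [-0.2, -0.4, 0.2]
width: 57.2
```

```bash
python3 -c "
from h import *
d=shot('wrist','w27.png');plan(487,342.5,5,-0.283)"
```

```text
t 24.5 d [-9.8 -5.3 87.7] r [-0.0148 -0.0003 -0.0027] rows 2.2 tgt Rt cols; pos [479.5 351.6  92.7] F [ 0.2 -0.2  0.1] w 57.3
```

View pics/w27.png

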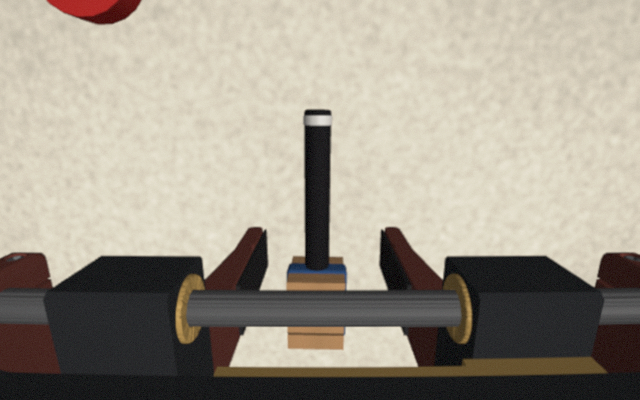

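```bash
python3 -c "
from h import *
d=eyes.get_image('wrist');show(d,(318,112),(317,268))
plan(487,342.5,5,-0.283)"
```

```text
end [415.4 365.6] head [522.7 333. ] len 112.1 mid [474.8 347.6] [474.9 347.5] yaw -0.295
t 24.5 d [-8.1 -6.8 89.4] r [-0.0119  0.0015 -0.0027] rows 2.2 tgt Rt cols; pos [481.4 352.4  94.3] F [ 0.7 -0.1  0.2] w 57.3
```

Call:
move_arm --pt "-6 -4 20 -0.01 0.002 0.008" --pt "0 -2 25 0 0.004 0" --pt "0 0 20 0 0.004 0" --pt "0 0 12 0 0.0 0" --pt "0 0 0 0 0 0"

```text
t: 24.93
ee_pos: [490.5, 349.4, 21.9]
orientation: [0.448, 3.104, 0.008]
ft_force: [-0.3, -0.6, 0.4]
width: 56.6
```

```bash
python3 -c "
from h import *
d=shot('wrist','w28.png');plan(488.2,343.5,5,-0.292)"
```

```text
t 25.0 d [ 1.  -7.  17.9] r [0.0071 0.0053 0.0053] rows 0.5 tgt Rt cols; pos [491.  349.9  22.9] F [ 0.4  0.2 -0.1] w 57.0
```

View pics/w28.png

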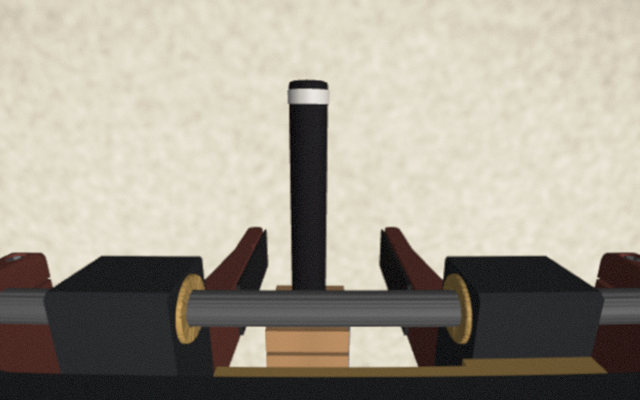

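Call:
move_arm --pt "2 -6 8 0.007 0.006 0.005" --pt "0 0 7 0 0.002 0" --pt "0 0 5 0 0.0 0"

```text
t: 25.23
ee_pos: [489.9, 346.4, 5.8]
orientation: [0.455, 3.106, 0.006]
ft_force: [-0.7, 0.6, 0.2]
width: 56.9
```

```bash
python3 -c "
from h import *
plan(488.2,343.5,5,-0.292)"
```

```text
t 25.2 d [ 0.8 -3.3  0.8] r [0.0044 0.0018 0.001 ] rows 0.1 tgt Rt cols; pos [489.9 346.4   5.8] F [-0.7  0.6  0.2] w 56.9
```

Call:
move_arm --pt "0 -3 1 0 0 0" --pt "0 0 1 0 0.0 0" --pt "0 0 0 0 0 0" --pt "0 0 0 0 0.0 0" --pt "0 0 0 0 0.0 0" --hand 1

```text
t: 25.65
ee_pos: [489.3, 343.2, 4.0]
orientation: [0.455, 3.105, 0.007]
ft_force: [-0.4, 0.0, -1.0]
width: 27.2
```

Call:
move_arm --pt "0 0 0 0 0 0" --pt "0 0 0 0 0.0 0" --pt "0 0 0 0 0.0 0"

```text
t: 25.9
ee_pos: [489.5, 343.4, 4.4]
orientation: [0.455, 3.105, 0.008]
ft_force: [-0.1, -0.6, -0.0]
width: 17.3
```

```bash
python3 -c "
from h import *
plan(488.2,343.5,5,-0.292)"
```

```text
t 25.9 d [ 1.3 -0.3 -0.6] r [0.0053 0.0028 0.0007] rows 0.1 tgt Rt cols; pos [489.5 343.4   4.4] F [-0.1 -0.6 -0. ] w 17.3
```

Call:
move_arm --pt "0 0 -8 0 0 0" --pt "0 0 -20 0 0.0 0" --pt "0 0 -30 0 0 0" --pt "0 0 -30 0 0.0 0" --pt "0 0 -30 0 0.0 0"

```text
t: 26.32
ee_pos: [484.2, 339.8, 120.6]
orientation: [-0.455, -3.1, 0.009]
ft_force: [0.6, 0.1, -1.0]
width: 17.4
```

```bash
python3 -c "
from h import *
d=shot('wrist','w29.png');plan(568,113,120,-0.08)"
```

```text
t 26.4 d [-143.  -196.2    6.6] r [ 0.0003 -0.0016 -0.2112] rows 6.1 tgt Rt cols; pos [487.3 342.  126.8] F [1.6 0.3 3. ] w 17.2
```

View pics/w29.png

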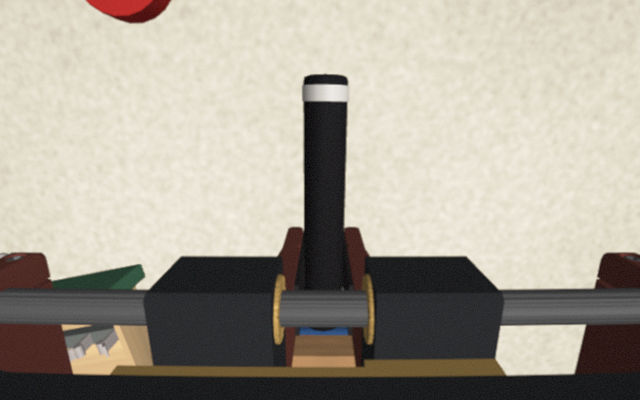

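Call:
move_arm --pt "-12 -18 0 0 0 -0.03" --pt "-20 -28 0 0 0.0 -0.035" --pt "-20 -28 0 0 0 -0.035" --pt "-20 -28 0 0 0.0 -0.035" --pt "-18 -28 0 0 0.0 -0.035"

```text
t: 26.78
ee_pos: [549.9, 198.9, 134.7]
orientation: [0.163, 3.128, 0.014]
ft_force: [0.6, -0.1, -1.2]
width: 17.5
```

```bash
python3 -c "
from h import *
plan(568,113,120,-0.08)"
```

```text
t 26.8 d [-26.9 -83.6  14.1] r [ 0.0093  0.0091 -0.0243] rows 2.2 tgt Rt cols; pos [549.9 198.9 134.7] F [ 0.6 -0.1 -1.2] w 17.5
```

Call:
move_arm --pt "-8 -28 4 0.004 0.004 -0.01" --pt "-8 -28 4 0.004 0.004 -0.01" --pt "-6 -20 4 0 0 0" --pt "0 -5 0 0 0.0 0.0" --pt "0 0 0 0 0.0 0"

```text
t: 27.2
ee_pos: [567.6, 106.8, 124.7]
orientation: [0.136, 3.133, 0.002]
ft_force: [-0.5, -0.2, -0.9]
width: 17.3
```

```bash
python3 -c "
from h import *
plan(568,113,120,-0.08);d=shot('wrist','w30.png');plan(568,113,120,-0.08)"
```

```text
t 27.2 d [0.2 6.2 4.7] r [ 0.0016  0.0052 -0.007 ] rows 0.2 tgt Rt cols; pos [567.6 106.8 124.7] F [-0.5 -0.2 -0.9] w 17.3
t 27.2 d [0.1 5.6 4.8] r [ 0.0016  0.0053 -0.0065] rows 0.2 tgt Rt cols; pos [567.6 107.4 124.7] F [-0.  -0.1 -1.3] w 17.0
```

View pics/w30.png

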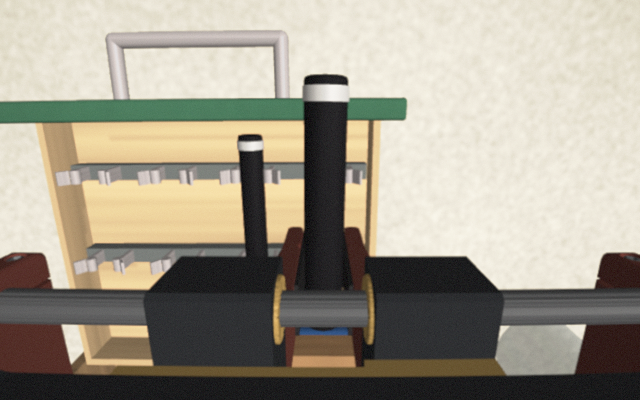

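```bash
python3 - <<'E'
from h import *
d=eyes.get_image('wrist');o=ctrl.get_obs();print(o['ee_pos'],o['t'])
z=o['ee_pos'][2]+17.6
e=onz(d,326.5,76,z);l=onz(d,323.5,230,z);u=(l-e)/np.linalg.norm(l-e);print('end',e,'mid',e+62*u,u[1]/u[0])
print('bar',(onz(d,282,38,46)+onz(d,113,41,46))/2)
for a,b,n in [(57,119,'f0'),(137,200,'f1')]: print(n,np.round(onz(d,(a+b)/2,172,43),1))
for a,b,n in [(75,133,'r0')]: print(n,np.round(onz(d,(a+b)/2,260,43),1))
e=onz(d,250.5,137,34);print('c end',e)
plan(0,0,0)
E
```

```text
[567.5849755  108.28796633 124.82059989] 27.3
end [488.1479287  115.14328994 142.42059989] mid [549.81366007 108.71385963 142.42059989] -0.10426261347893372
bar [449.36240089  34.60109666  46.        ]
f0 [529.6 -61.7  43. ]
f1 [534.9  -2.4  43. ]
r0 [599.  -67.2  43. ]
c end [515.9292616   58.49514999  34.        ]
t 27.3 d [ 557.  -156.6  121.4] r [ 0.0019  0.0055 -0.0024] rows 14.8 tgt Rt cols; pos [567.6 108.3 124.8] F [-0.8 -0.8 -1.8] w 17.2
```

Call:
move_arm --pt "0 4 16 0 0.004 -0.015" --pt "-5 1 14 0 0.004 0" --pt "-10 0 12 0 0.0 0" --pt "-10 0 6 0 0.0 0.0" --pt "0 0 0 0 0.0 0"

```text
t: 27.72
ee_pos: [594.1, 119.2, 77.8]
orientation: [0.099, 3.139, 0.006]
ft_force: [-0.6, -0.5, -0.3]
width: 17.2
```

```bash
python3 -c "
from h import *
plan(599,113,60,-0.062)"
```

```text
t 27.7 d [-5.2 -6.  17.8] r [ 0.0041  0.0013 -0.0011] rows 0.5 tgt Rt cols; pos [594.1 119.2  77.8] F [-0.6 -0.5 -0.3] w 17.2
```

Call:
move_arm --pt "-4 -5 8 0.004 0.004 0" --pt "0 0 4 0 0.002 0" --pt "0 0 0 0 0.0 0"

```text
t: 27.97
ee_pos: [598.1, 115.8, 65.7]
orientation: [-0.095, -3.135, -0.0]
ft_force: [-0.7, 0.4, -1.3]
width: 17.4
```

```bash
python3 -c "
from h import *
plan(599,113,60,-0.062);d=shot('wrist','w31.png');plan(599,113,60,-0.062)"
```

```text
t 28.0 d [-1.1 -2.7  5.7] r [-0.     -0.0048  0.0016] rows 0.2 tgt Rt cols; pos [598.1 115.8  65.7] F [-0.7  0.4 -1.3] w 17.4
t 28.0 d [-1.  -2.7  6. ] r [ 0.     -0.0044  0.0015] rows 0.2 tgt Rt cols; pos [598.2 115.7  66. ] F [ 0.4  0.1 -0.5] w 17.1
```

View pics/w31.png

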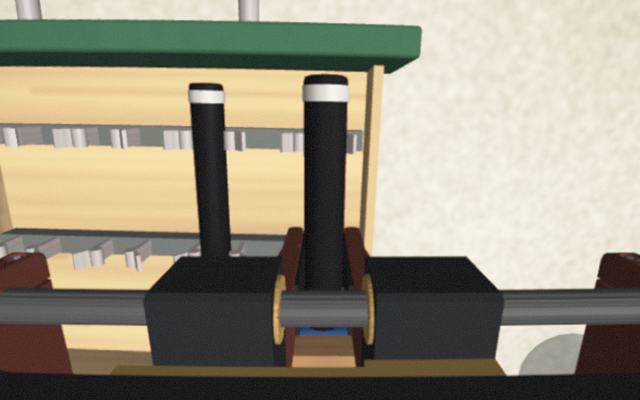

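Call:
move_arm --pt "0 -3 10 0 0.003 0" --pt "1 0 10 0 0.003 0" --pt "1 0 8 0 0.003 0" --pt "0 0 0 0 0.0 0"

```text
t: 28.35
ee_pos: [595.6, 112.4, 36.6]
orientation: [-0.095, -3.127, -0.001]
ft_force: [-0.2, 0.4, -1.7]
width: 16.9
```

```bash
python3 -c "
from h import *
plan(599,112.8,16,-0.062);d=shot('wrist','w32.png')"
```

```text
t 28.4 d [-3.7  0.6 20.6] r [ 0.0005 -0.0127  0.001 ] rows 0.5 tgt Rt cols; pos [595.6 112.4  36.6] F [-0.2  0.4 -1.7] w 16.9
```

View pics/w32.png

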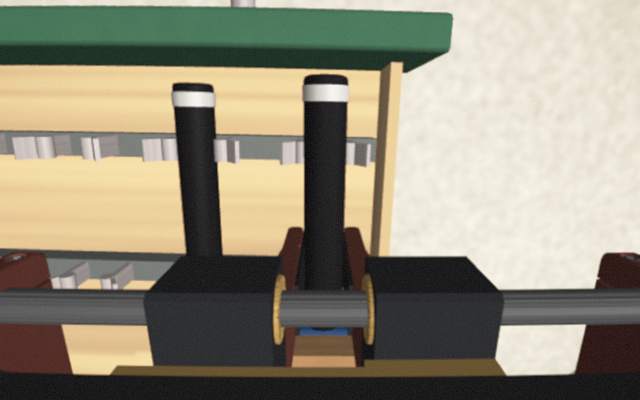

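Call:
move_arm --pt "0 0 6 0 -0.008 0" --pt "0 0 5 0 0.0 0" --pt "0 0 5 0 0 0"

```text
t: 28.65
ee_pos: [597.0, 112.3, 21.4]
orientation: [-0.097, -3.139, -0.001]
ft_force: [-1.2, -1.1, 2.2]
width: 17.6
```

```bash
python3 -c "
from h import *
plan(599,112.8,16,-0.062)"
```

```text
t 28.6 d [-1.9  0.6  5.4] r [ 0.0009 -0.0008  0.0004] rows 0.1 tgt Rt cols; pos [597.  112.3  21.4] F [-1.2 -1.1  2.2] w 17.6
```

Call:
move_arm --pt "0 0 4 0 0.002 0" --pt "0 0 3 0 0.0 0"

```text
t: 28.82
ee_pos: [598.6, 112.1, 15.5]
orientation: [0.096, 3.14, 0.001]
ft_force: [-2.0, -7.3, 42.7]
width: 17.5
```

Call:
move_arm --pt "0 0 2 0 0.002 0"

```text
t: 28.9
ee_pos: [601.1, 111.9, 15.6]
orientation: [0.096, 3.137, 0.002]
ft_force: [-1.7, -5.1, 22.1]
width: 17.5
```

Call:
move_arm --pt "0 0 -2 0 0.0 0" --pt "0 0 0 0 0 0" --pt "0 0 0 0 0.0 0" --pt "0 0 0 0 0.0 0" --hand 0.3

```text
t: 29.23
ee_pos: [603.3, 112.1, 18.6]
orientation: [0.095, 3.133, 0.003]
ft_force: [0.3, 0.5, 0.2]
width: 30.7
```

Call:
move_arm --pt "0 0 -10 0 0.0 0" --pt "0 0 -30 0 0 0" --pt "0 0 -35 0 0.0 0" --pt "0 0 -35 0 0.0 0" --pt "0 0 0 0 0.0 0"

```text
t: 29.65
ee_pos: [599.1, 112.0, 130.0]
orientation: [-0.094, -3.137, -0.0]
ft_force: [1.2, -0.3, 1.1]
width: 30.5
```

```bash
python3 - <<'E'
from h import *
plan(581,53.5,19,-0.066)
d=shot('wrist','w33.png')
s=shot('scene','s33.png')
f=cv2.imread('pics/s33.png')[140:290,250:450]
c=cv2.resize(f,None,fx=4,fy=4,interpolation=cv2.INTER_CUBIC);cv2.imwrite('pics/s33z.png',np.clip(c*1.5,0,255).astype(np.uint8))
E
```

```text
t 29.6 d [ 14.1 -59.5 111. ] r [ 0.0001 -0.0033  0.0058] rows 3.2 tgt Rt cols; pos [599.1 112.  130. ] F [ 1.2 -0.3  1.1] w 30.5
```

View pics/w33.png

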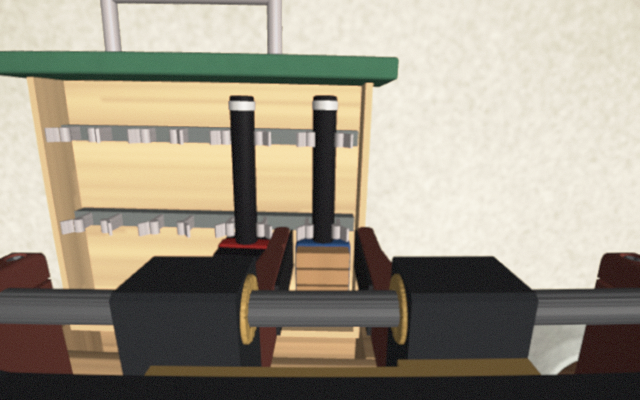

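View pics/s33z.png

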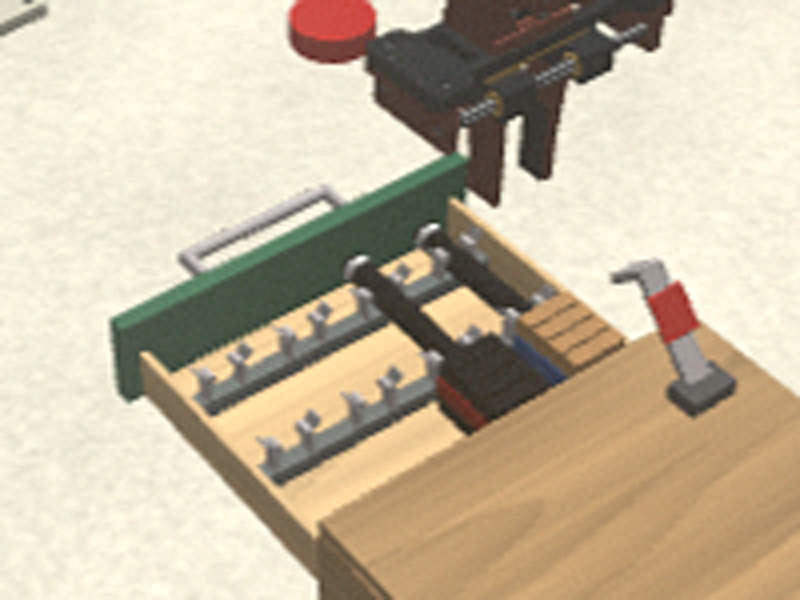

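Call:
move_arm --pt "10 -15 -30 0 0.0 0" --pt "8 -35 -20 0 0 0.01" --pt "6 -38 -10 0 0.0 0.01" --pt "5 -38 0 0 0.0 0.02" --pt "0 -38 0 0 0.0 0.02" --hand -0.3

```text
t: 30.17
ee_pos: [550.4, -48.4, 180.8]
orientation: [-0.173, -3.115, 0.003]
ft_force: [0.5, -1.0, -0.6]
width: 56.3
```

Call:
move_arm --pt "0 -38 0 0 0.0 0" --pt "0 -38 0 0 0 0.0" --pt "0 -38 0 0 0.0 0.0" --pt "0 -38 0 0 0.0 0.0" --pt "0 -30 0 0 0.0 0.0"

```text
t: 30.58
ee_pos: [523.1, -236.7, 174.7]
orientation: [-0.172, -3.104, -0.002]
ft_force: [0.6, -0.6, -0.2]
width: 56.8
```

```bash
python3 -c "
from h import *
plan(540,-265,180,-0.127);d=shot('wrist','w34.png')"
```

```text
t 30.6 d [-19.8 -26.3  -5.9] r [-0.0006 -0.0327  0.0163] rows 0.8 tgt Rt cols; pos [ 523.1 -236.7  174.7] F [ 0.6 -0.6 -0.2] w 56.8
```

View pics/w34.png

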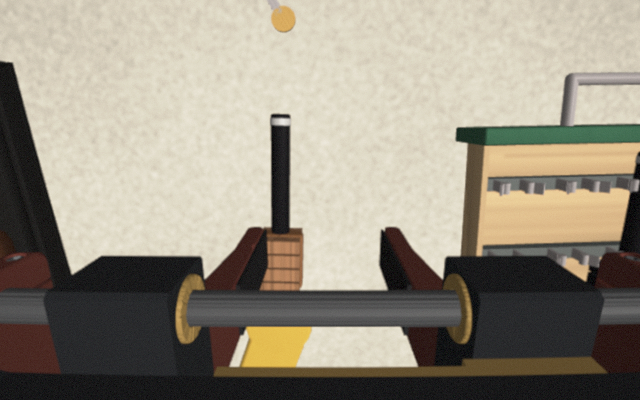

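```bash
python3 -c "
from h import *
d=eyes.get_image('wrist');show(d,(281,117),(281,231))
plan(524,-278,80,-0.127)"
```

```text
end [ 453. -272.] head [ 559.6 -286.8] len 107.6 mid [ 514.4 -280.5] [ 510.1 -279.9] yaw -0.138
t 30.7 d [ -8.6 -39.4  94.3] r [-0.0011 -0.0325  0.0125] rows 2.6 tgt Rt cols; pos [ 523.  -238.1  174.5] F [ 0.9 -0.2  0.2] w 56.8
```

Call:
move_arm --pt "-4 -20 15 0 -0.03 0.01" --pt "-4 -18 20 0 0 0.01" --pt "0 -4 25 0 0.004 0" --pt "0 0 20 0 0.004 0" --pt "0 0 0 0 0 0"

```text
t: 31.1
ee_pos: [522.7, -280.0, 87.0]
orientation: [-0.216, -3.119, -0.006]
ft_force: [-0.9, 0.6, -0.3]
width: 57.1
```

```bash
python3 -c "
from h import *
d=shot('wrist','w35.png');plan(525.4,-280,5,-0.135)"
```

```text
t 31.1 d [-3.4  0.1 83.3] r [ 0.0023 -0.0143 -0.0031] rows 2.1 tgt Rt cols; pos [ 523.1 -280.    88.3] F [ 0.  -0.4 -0.3] w 57.0
```

View pics/w35.png

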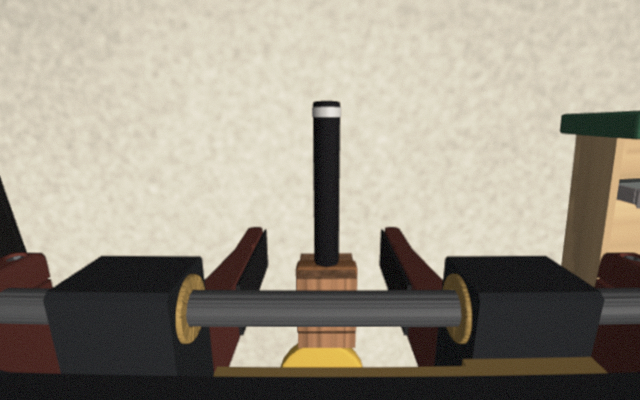

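```bash
python3 -c "
from h import *
d=eyes.get_image('wrist');show(d,(326,104),(326.5,264))
plan(525.4,-280,5,-0.135)"
```

```text
end [ 452.6 -268.6] head [ 563.3 -283.3] len 111.6 mid [ 514.1 -276.7] [ 513.7 -276.7] yaw -0.132
t 31.2 d [-2.   0.6 85.1] r [ 0.0012 -0.0115 -0.0026] rows 2.1 tgt Rt cols; pos [ 524.3 -280.5   90.1] F [0.3 0.2 0.1] w 57.0
```

Call:
move_arm --pt "-2 2 20 0 -0.01 -0.003" --pt "0 0 25 0 0.004 0" --pt "0 0 20 0 0.004 0" --pt "0 0 10 0 0.0 0" --pt "0 0 0 0 0 0"

```text
t: 31.62
ee_pos: [531.9, -277.4, 19.5]
orientation: [0.205, 3.134, -0.003]
ft_force: [-0.4, -0.4, 0.1]
width: 57.2
```

```bash
python3 -c "
from h import *
d=shot('wrist','w36.png');plan(526.7,-278.5,4.5,-0.132)"
```

```text
t 31.7 d [ 5.5 -1.5 15.9] r [-0.0023  0.0015  0.0014] rows 0.4 tgt Rt cols; pos [ 532.3 -277.7   20.4] F [ 0.2  0.3 -0.7] w 56.8
```

View pics/w36.png

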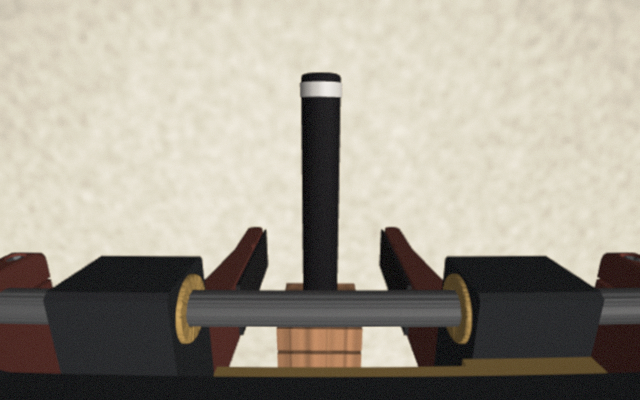

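Call:
move_arm --pt "5 -1 7 0 0.004 0" --pt "0 0 6 0 0.002 0" --pt "0 0 4 0 0.0 0"

```text
t: 31.92
ee_pos: [529.6, -278.9, 6.8]
orientation: [0.204, 3.134, -0.007]
ft_force: [0.2, -0.2, 0.1]
width: 56.7
```

```bash
python3 -c "
from h import *
plan(526.7,-278.5,4.5,-0.132)"
```

```text
t 31.9 d [2.9 0.  2.3] r [-0.0046  0.0012  0.0023] rows 0.1 tgt Rt cols; pos [ 529.6 -278.9    6.8] F [ 0.2 -0.2  0.1] w 56.7
```

Call:
move_arm --pt "1 0 3 0 0 0" --pt "0 0 1 0 0.0 0" --pt "0 0 0 0 0 0" --pt "0 0 0 0 0.0 0" --pt "0 0 0 0 0.0 0" --hand 1

```text
t: 32.33
ee_pos: [528.8, -279.3, 3.0]
orientation: [0.204, 3.133, -0.008]
ft_force: [0.2, 0.7, 0.5]
width: 27.3
```

Call:
move_arm --pt "0 0 0 0 0 0" --pt "0 0 0 0 0.0 0" --pt "0 0 0 0 0.0 0"

```text
t: 32.58
ee_pos: [529.0, -279.4, 3.4]
orientation: [0.205, 3.132, -0.008]
ft_force: [-0.2, 0.5, -1.5]
width: 17.0
```

Call:
move_arm --pt "0 0 -8 0 0 0" --pt "0 0 -20 0 0.0 0" --pt "0 0 -30 0 0 0" --pt "0 0 -30 0 0.0 0" --pt "0 0 -30 0 0.0 0"

```text
t: 33.0
ee_pos: [523.7, -276.0, 119.6]
orientation: [-0.204, -3.123, -0.002]
ft_force: [0.5, -1.0, -1.2]
width: 17.0
```

```bash
python3 -c "
from h import *
d=shot('wrist','w37.png');plan(560,-66,125,-0.08)"
```

```text
t 33.0 d [-5.100e+00  2.143e+02  2.000e-01] r [-0.0027 -0.0036 -0.0503] rows 5.4 tgt Rt cols; pos [ 527.1 -277.8  125.9] F [ 1.6 -0.3  2. ] w 17.2
```

View pics/w37.png

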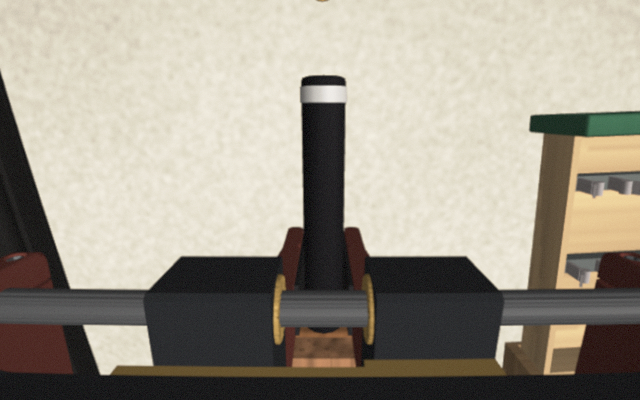

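Call:
move_arm --pt "0 22 0 0 0 -0.01" --pt "-1 34 0 0 0.0 -0.01" --pt "-1 36 0 0 0 -0.01" --pt "-1 36 0 0 0.0 -0.01" --pt "-1 36 0 0 0.0 -0.01"

```text
t: 33.47
ee_pos: [553.0, -118.5, 133.3]
orientation: [0.139, 3.128, -0.015]
ft_force: [1.0, -0.1, -1.3]
width: 17.1
```

```bash
python3 -c "
from h import *
plan(560,-66,120,-0.08)"
```

```text
t 33.5 d [-2.2 53.  12.9] r [-0.0089  0.011  -0.0089] rows 1.4 tgt Rt cols; pos [ 553.  -118.5  133.3] F [ 1.  -0.1 -1.3] w 17.1
```

Call:
move_arm --pt "0 26 4 -0.004 0.005 -0.005" --pt "0 18 4 -0.004 0.005 0" --pt "0 4 4 0 0 0" --pt "0 0 0 0 0.0 0.0" --pt "0 0 0 0 0.0 0"

```text
t: 33.88
ee_pos: [557.6, -62.1, 122.9]
orientation: [0.118, 3.136, -0.0]
ft_force: [1.0, -0.3, -0.5]
width: 17.3
```

```bash
python3 -c "
from h import *
plan(560,-66,120,-0.08);d=shot('wrist','w38.png');plan(560,-66,120,-0.08)"
```

```text
t 33.9 d [-2.7 -3.7  2.9] r [-0.0002  0.0032  0.0046] rows 0.1 tgt Rt cols; pos [557.6 -62.1 122.9] F [ 1.  -0.3 -0.5] w 17.3
t 33.9 d [-2.7 -3.3  2.9] r [-0.0002  0.0031  0.0039] rows 0.1 tgt Rt cols; pos [557.5 -62.5 122.9] F [-0.6  0.4 -1.1] w 17.2
```

View pics/w38.png

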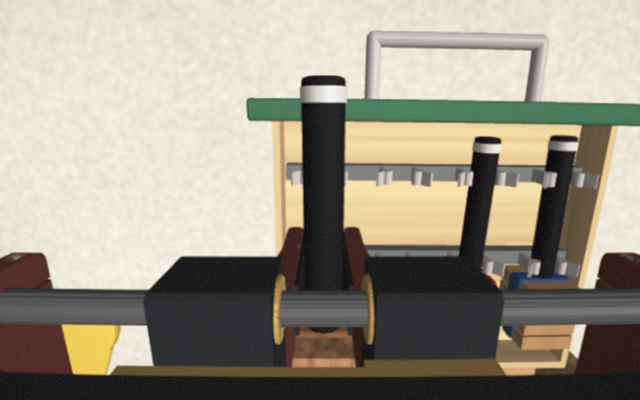

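```bash
python3 - <<'E'
from h import *
d=eyes.get_image('wrist');o=ctrl.get_obs();print(o['ee_pos'],o['t'])
z=o['ee_pos'][2]+18.6
e=onz(d,324,77,z);l=onz(d,324,230,z);u=(l-e)/np.linalg.norm(l-e);print('end',e,'mid',e+62*u,u[1]/u[0])
print('bar',(onz(d,541,44,46)+onz(d,374,40,46))/2)
for a,b,n in [(376,431,'f1'),(457,520,'f2'),(539,599,'f3')]: print(n,np.round(onz(d,(a+b)/2,172,43),1))
print('c end',onz(d,487,139,34),onz(d,564,138,34))
plan(0,0,0)
E
```

```text
[557.5747114  -62.88846516 122.89602475] 33.9833
end [478.44601861 -56.59882259 141.49602475] mid [540.27275974 -61.23067765 141.49602475] -0.0749166941445414
bar [454.44290629  33.01769378  46.        ]
f1 [538.4  -3.7  43. ]
f2 [542.9  57.6  43. ]
f3 [547.2 117.   43. ]
c end [520.24136232  59.76891027  34.        ] [523.48833718 117.13595144  34.        ]
t 34.0 d [561.1  19.9 121.1] r [-0.0002  0.0032  0.0061] rows 14.4 tgt Rt cols; pos [557.6 -62.9 122.9] F [ 0.2  0.1 -0.5] w 16.9
```

Call:
move_arm --pt "0 -4 16 0 0.004 0.0" --pt "-6 -1 14 0 0.004 0" --pt "-11 0 12 0 0.0 0" --pt "-11 0 8 0 0.0 0.0" --pt "0 0 0 0 0.0 0"

```text
t: 34.4
ee_pos: [587.2, -77.0, 73.2]
orientation: [-0.133, -3.138, 0.002]
ft_force: [-1.0, -0.3, -0.3]
width: 17.4
```

```bash
python3 -c "
from h import *
plan(589.3,-68.5,64,-0.083);d=shot('wrist','w39.png');plan(589.3,-68.5,64,-0.083)"
```

```text
t 34.4 d [-1.4  8.7  9.1] r [-0.0013 -0.0006 -0.0015] rows 0.3 tgt Rt cols; pos [587.2 -77.   73.2] F [-1.  -0.3 -0.3] w 17.4
t 34.5 d [-2.4  8.6  9.5] r [-0.0013 -0.0015 -0.0014] rows 0.3 tgt Rt cols; pos [586.2 -76.9  73.5] F [ 0.3 -0.8 -1.7] w 17.1
```

View pics/w39.png

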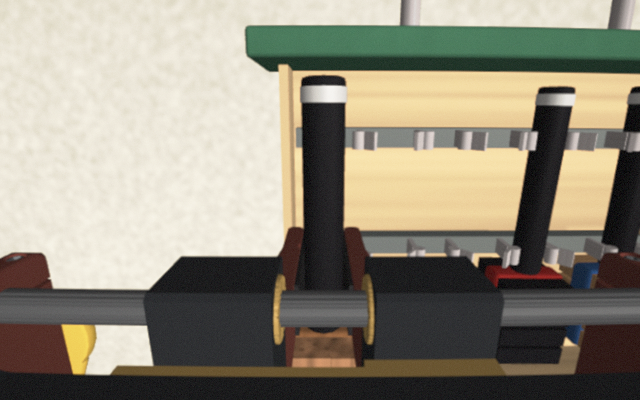

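Call:
move_arm --pt "-3 7 8 0 0.0 0.0" --pt "0 1 3 0 0.0 0" --pt "0 0 0 0 0.0 0"

```text
t: 34.7
ee_pos: [589.9, -69.7, 62.7]
orientation: [-0.136, -3.138, 0.002]
ft_force: [-0.4, 0.3, -0.2]
width: 17.1
```

```bash
python3 -c "
from h import *
plan(589.3,-68.5,64,-0.083);d=shot('wrist','w40.png');plan(589.3,-68.5,64,-0.083)
z=ctrl.get_obs()['ee_pos'][2]+18.6
e=onz(d,324,77,z);l=onz(d,324,230,z);u=(l-e)/np.linalg.norm(l-e);print('end',e,'mid',e+62*u,u[1]/u[0])"
```

```text
t 34.7 d [ 0.8  1.2 -1.3] r [-0.0014 -0.0009 -0.0034] rows 0.0 tgt Rt cols; pos [589.9 -69.7  62.7] F [-0.4  0.3 -0.2] w 17.1
t 34.8 d [ 0.7  1.1 -1.1] r [-0.0014 -0.0008 -0.0033] rows 0.0 tgt Rt cols; pos [589.9 -69.7  62.9] F [-0.8  0.  -1.4] w 17.4
end [510.98902355 -62.95917695  81.45934927] mid [572.76478263 -68.22753439  81.45934927] -0.08528195386818244
```

View pics/w40.png

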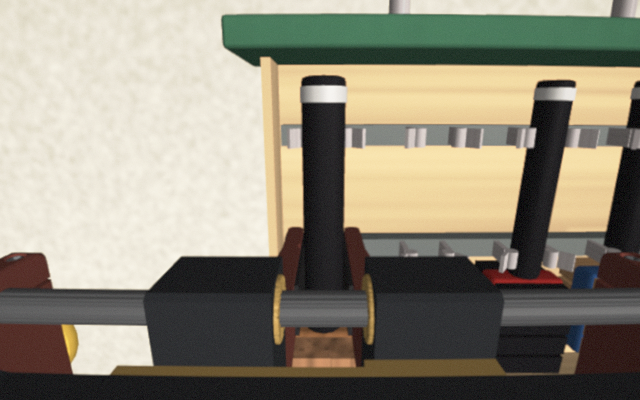

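```bash
python3 -c "
from h import *
d=eyes.get_image('wrist')
for a,b in [(282,366),(405,483),(508,600)]:
  p=onz(d,(a+b)/2,132,43);print(p)
e=np.array([510.99,-62.96]);print('handle y at jaw x', e[1]-.085*(onz(d,324,132,43)[0]-511))"
```

```text
[534.69765037 -64.88231321  43.        ]
[539.94258017  -2.18497126  43.        ]
[544.61660241  56.45758175  43.        ]
handle y at jaw x -64.97430028143394
```

Aligned. Lower and press.

Call:
move_arm --pt "0 0 10 0 0.002 0.0" --pt "1 0 10 0 0.003 0" --pt "1 0 8 0 0.003 0" --pt "0 0 0 0 0.0 0"

```text
t: 35.13
ee_pos: [588.0, -69.3, 33.9]
orientation: [-0.134, -3.132, 0.002]
ft_force: [0.0, 0.6, -1.1]
width: 17.3
```

```bash
python3 -c "
from h import *
plan(589.3,-69,15.4,-0.083);d=shot('wrist','w41.png')"
```

```text
t 35.1 d [-1.4  0.4 18.5] r [-0.0016 -0.0072 -0.0023] rows 0.5 tgt Rt cols; pos [588.  -69.3  33.9] F [ 0.   0.6 -1.1] w 17.3
```

View pics/w41.png

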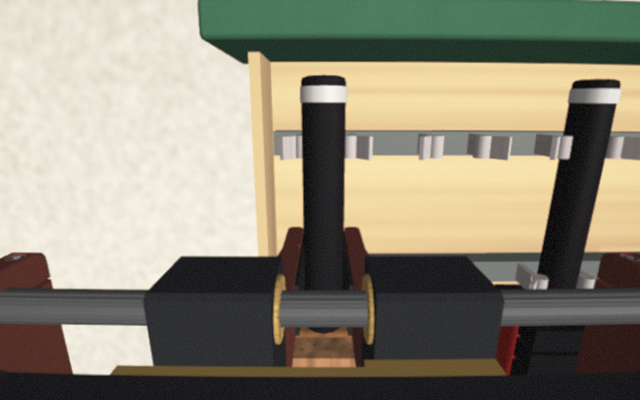

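Call:
move_arm --pt "0 0 5 0 -0.005 0" --pt "0 0 5 0 0.0 0" --pt "0 0 4 0 0 0"

```text
t: 35.43
ee_pos: [589.4, -69.0, 20.4]
orientation: [0.134, 3.138, -0.002]
ft_force: [-0.2, 1.6, 4.2]
width: 17.3
```

Call:
move_arm --pt "0 0 3 0 0.002 0" --pt "0 0 2 0 0.0 0"

```text
t: 35.6
ee_pos: [589.3, -68.8, 14.8]
orientation: [-0.135, -3.137, 0.001]
ft_force: [-4.9, 2.0, 30.4]
width: 17.3
```

Call:
move_arm --pt "0 0 0 0 0.0 0" --pt "0 0 0 0 0 0" --pt "0 0 0 0 0.0 0" --pt "0 0 0 0 0.0 0" --hand 0.3

```text
t: 35.93
ee_pos: [589.8, -69.4, 14.3]
orientation: [-0.134, -3.138, 0.002]
ft_force: [-0.3, -0.3, 0.4]
width: 30.8
```

Call:
move_arm --pt "0 0 -10 0 0.0 0" --pt "0 0 -30 0 0 0" --pt "0 0 -35 0 0.0 0" --pt "0 0 -40 0 0.0 0" --pt "0 0 -40 0 0.0 0"

```text
t: 36.35
ee_pos: [583.4, -68.7, 167.1]
orientation: [-0.134, -3.119, 0.0]
ft_force: [0.5, -0.4, -0.6]
width: 30.6
```

Call:
move_arm --pt "20 25 -10 0 0.0 0" --pt "20 30 0 0 0 0" --pt "0 25 0 0 0.0 0" --pt "0 0 0 0 0.0 0"

```text
t: 36.68
ee_pos: [556.3, 14.6, 193.1]
orientation: [0.142, 3.135, -0.001]
ft_force: [0.4, 0.5, -0.0]
width: 30.8
```

```bash
python3 - <<'E'
from h import *
plan(430,30,19,-0.083)
d=shot('wrist','w42.png')
s=shot('scene','s42.png')
f=cv2.imread('pics/s42.png')[140:290,250:450]
c=cv2.resize(f,None,fx=4,fy=4,interpolation=cv2.INTER_CUBIC);cv2.imwrite('pics/s42z.png',np.clip(c*1.5,0,255).astype(np.uint8))
E
```

```text
t 36.7 d [127.8   4.1 173.7] r [-0.0006  0.0031 -0.0073] rows 5.4 tgt Rt cols; pos [556.3  14.6 193.1] F [ 0.4  0.5 -0. ] w 30.8
```

View pics/w42.png

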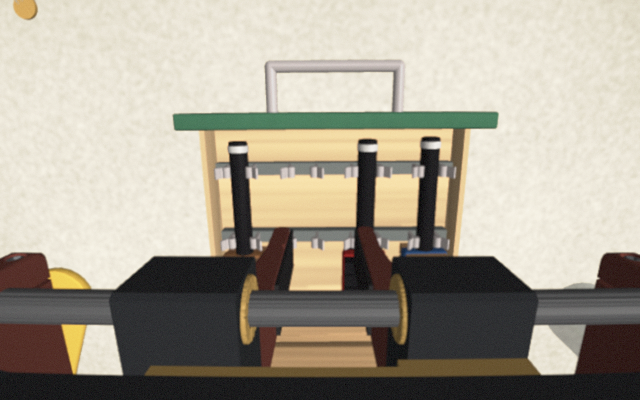

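View pics/s42z.png

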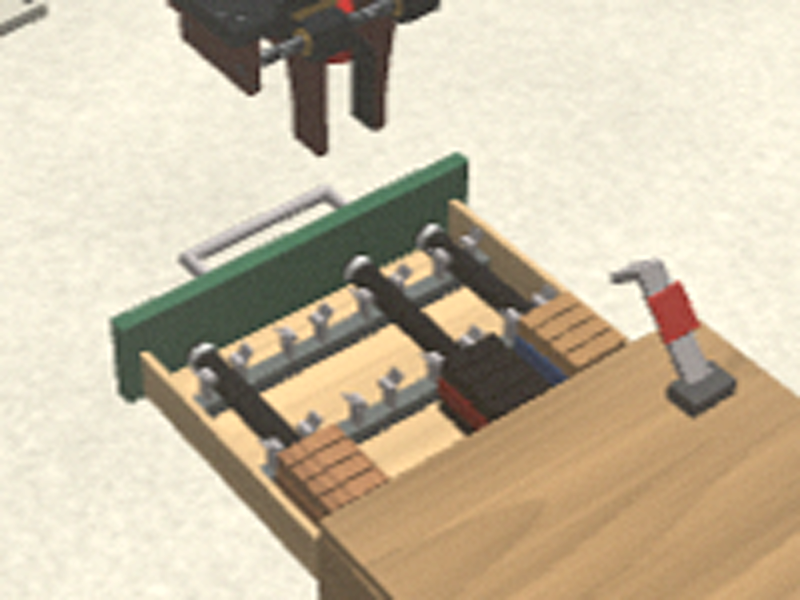

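```bash
python3 - <<'E'
from h import *
d=eyes.get_image('wrist')
def Z(u,v): 
    z=np.median([dep(d,u+i,v+j)[2] for i in(-1,0,1) for j in (-1,0,1)]); return round(z,1)
for n,a,b in [('b',(238.5,158),(242.5,246)),('c',(367.5,157),(364.5,228)),('d',(430.5,154),(426.5,242))]:
    print(n,[Z(a[0]+(b[0]-a[0])*k,a[1]+(b[1]-a[1])*k) for k in (0,.25,.5,.75,1)])
print('front top',Z(250,121),Z(400,121),'floor',Z(300,150),Z(320,210),'bench',Z(100,100),Z(540,100))
E
```

```text
b [np.float64(41.9), np.float64(42.1), np.float64(42.0), np.float64(41.9), np.float64(42.4)]
c [np.float64(46.5), np.float64(45.7), np.float64(45.4), np.float64(45.0), np.float64(194.7)]
d [np.float64(41.7), np.float64(41.5), np.float64(42.0), np.float64(41.4), np.float64(42.0)]
front top 67.8 67.2 floor 11.4 11.2 bench -0.3 -0.7
```

```bash
python3 - <<'E'
from h import *
d=eyes.get_image('wrist')
e=onz(d,368,142,36);l=onz(d,366,222,36);print(e,l);u=(l-e)/np.linalg.norm(l-e);m=e+58*u;print('mid',m)
plan(m[0],m[1],70,-.083)
E
```

```text
[521.67319579  55.45195203  36.        ] [598.7562031   48.99668525  36.        ]
mid [579.47087892  50.6117223   36.        ]
t 36.9 d [-19.6  41.8 121.1] r [-0.002   0.0002 -0.0093] rows 3.2 tgt Rt cols; pos [556.1  11.1 191.2] F [-0.5  1.3 -0.7] w 30.5
```

Call:
move_arm --pt "-10 20 20 0 0.0 -0.009" --pt "-9 20 30 0 0.003 0" --pt "0 3 30 0 0.003 0" --pt "0 0 25 0 0.003 0" --pt "0 0 0 0 0.0 0" --hand 1

```text
t: 37.3
ee_pos: [582.8, 47.4, 83.1]
orientation: [-0.141, -3.133, 0.004]
ft_force: [-0.6, -0.4, -0.9]
width: 1.7
```

```bash
python3 - <<'E'
from h import *
plan(578,53,43,-.083)
d=shot('wrist','w43.png')
plan(578,53,43,-.083)
E
```

```text
t 37.3 d [ 5.1  5.3 40.1] r [-0.0028 -0.0048 -0.0069] rows 1.0 tgt Rt cols; pos [582.8  47.4  83.1] F [-0.6 -0.4 -0.9] w 1.7
t 37.4 d [ 5.9  5.4 42. ] r [-0.0026 -0.0033 -0.0071] rows 1.1 tgt Rt cols; pos [583.6  47.2  85. ] F [0.1 0.3 0.4] w 0.8
```

View pics/w43.png

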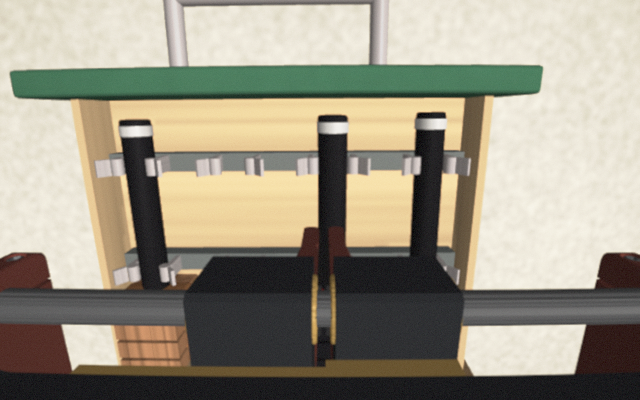

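Call:
move_arm --pt "4 5 12 0 0.003 -0.007" --pt "2 0 14 0 0.003 0" --pt "0 0 8 0 0.003 0"

```text
t: 37.6
ee_pos: [580.3, 51.2, 52.4]
orientation: [-0.134, -3.131, 0.002]
ft_force: [-1.1, 0.5, 0.5]
width: 0.7
```

```bash
python3 - <<'E'
from h import *
plan(578,53,43,-.083)
E
```

```text
t 37.6 d [2.4 1.6 9.4] r [-0.0019 -0.0074 -0.0023] rows 0.2 tgt Rt cols; pos [580.3  51.2  52.4] F [-1.1  0.5  0.5] w 0.7
```

Call:
move_arm --pt "1 1 4 0 -0.003 0" --pt "0 0 3 0 0.0 0" --pt "0 0 2 0 0.0 0"

```text
t: 37.85
ee_pos: [579.2, 51.8, 42.6]
orientation: [-0.135, -3.134, 0.003]
ft_force: [-3.2, -0.2, 18.4]
width: 0.5
```

Call:
move_arm --pt "0 0 3 0 0.0 0"

```text
t: 37.93
ee_pos: [581.6, 51.7, 42.2]
orientation: [0.134, 3.138, -0.003]
ft_force: [-2.0, -3.8, 39.8]
width: 0.4
```

Call:
move_arm --pt "0 0 -10 0 0.0 0" --pt "0 0 -30 0 0.0 0" --pt "0 0 -35 0 0.0 0" --pt "10 -15 -35 0 0.0 0" --pt "15 -30 -30 0 0 0"

```text
t: 38.35
ee_pos: [554.7, 13.1, 182.9]
orientation: [-0.128, -3.138, 0.002]
ft_force: [0.2, -0.0, 0.4]
width: 0.2
```

Call:
move_arm --pt "10 -10 0 0 0.0 0" --pt "0 0 0 0 0.0 0" --pt "0 0 0 0 0.0 0"

```text
t: 38.6
ee_pos: [545.4, 0.7, 191.0]
orientation: [0.132, 3.127, -0.003]
ft_force: [0.1, 1.0, -0.3]
width: 0.5
```

```bash
python3 - <<'E'
from h import *
plan(578,53,43,-.083)
d=shot('wrist','w44.png')
E
```

```text
t 38.6 d [-26.3  55.  148.2] r [-0.0015  0.0121 -0.0013] rows 4.0 tgt Rt cols; pos [545.4   0.7 191. ] F [ 0.1  1.  -0.3] w 0.5
```

View pics/w44.png

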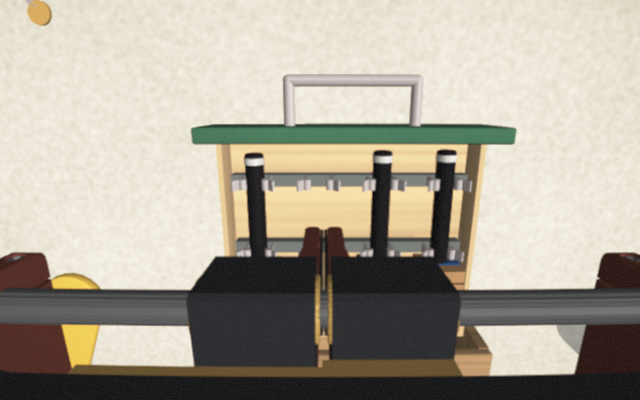

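```bash
python3 - <<'E'
from h import *
d=eyes.get_image('wrist')
def Z(u,v): 
    z=np.median([dep(d,u+i,v+j)[2] for i in(-1,0,1) for j in (-1,0,1)]); return round(float(z),1)
for n,a,b in [('b',(254.5,170),(257.5,250)),('c',(382.5,168),(380.5,248)),('d',(445.5,167),(441.5,250))]:
    print(n,[Z(a[0]+(b[0]-a[0])*k,a[1]+(b[1]-a[1])*k) for k in (0,.25,.5,.75,.95)])
E
```

```text
b [41.6, 42.2, 41.5, 42.0, 42.5]
c [42.4, 42.0, 41.9, 42.2, 42.7]
d [41.5, 42.3, 41.8, 41.9, 42.1]
```

Call:
move_arm --pt "30 0 0 0 0.0 0" --pt "32 0 0 0 0.006 0" --pt "32 0 0 0 0.006 0" --pt "30 0 20 0 0 0" --pt "5 0 30 0 0 0"

```text
t: 39.12
ee_pos: [416.8, 15.2, 135.9]
orientation: [-0.127, -3.138, 0.001]
ft_force: [0.7, -0.2, -0.3]
width: 0.5
```

```bash
python3 - <<'E'
from h import *
plan(418,8,38,-.083)
d=shot('wrist','w45.png')
print('bar?',ctrl.get_obs()['qpos'].round(2))
E
```

```text
t 39.1 d [-1.9 -7.  97.9] r [-0.0007 -0.0014  0.0022] rows 2.5 tgt Rt cols; pos [416.8  15.2 135.9] F [ 0.7 -0.2 -0.3] w 0.5
bar? [ 0.01  0.27  2.14 -0.    0.74 -1.48]
```

View pics/w45.png

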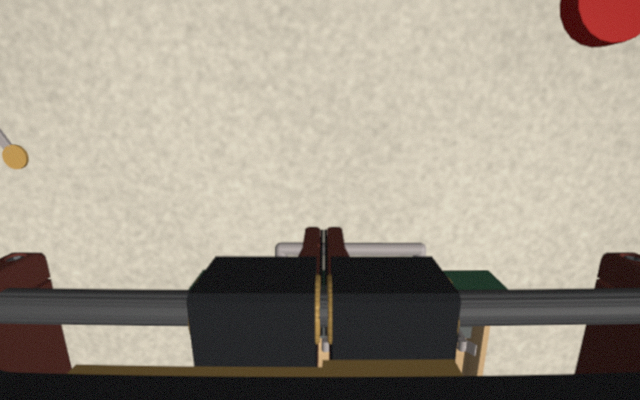

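Call:
move_arm --pt "2 -6 30 0 0.003 0" --pt "2 0 30 0 0.003 0" --pt "2 0 26 0 0.003 0" --pt "0 0 10 0 0 0" --pt "0 0 0 0 0 0"

```text
t: 39.58
ee_pos: [408.3, 12.1, 27.6]
orientation: [-0.12, -3.115, 0.001]
ft_force: [-0.5, -0.6, -0.2]
width: 0.3
```

```bash
python3 - <<'E'
from h import *
plan(418,8,38,-.083)
d=shot('scene','s46.png')
f=cv2.imread('pics/s46.png')[100:290,230:450]
c=cv2.resize(f,None,fx=3,fy=3,interpolation=cv2.INTER_CUBIC);cv2.imwrite('pics/s46z.png',np.clip(c*1.5,0,255).astype(np.uint8))
E
```

```text
t 39.6 d [ -9.7  -3.3 -10.6] r [-0.0015 -0.0242  0.0062] rows 0.4 tgt Rt cols; pos [408.3  12.1  27.6] F [-0.5 -0.6 -0.2] w 0.3
```

View pics/s46z.png

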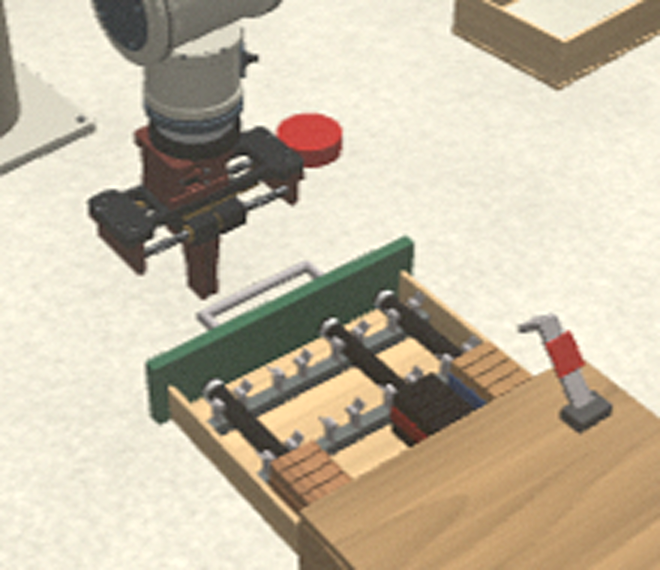

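Call:
move_arm --pt "-12 -3 -6 0 -0.02 0.005" --pt "-18 0 0 0 0 0" --pt "-20 0 0 0 0 0" --pt "-20 0 0 0 0 0" --pt "-20 0 0 0 0 0"

```text
t: 40.05
ee_pos: [497.2, 2.0, 36.3]
orientation: [-0.126, -3.126, 0.003]
ft_force: [-2.8, 0.7, -2.6]
width: 0.5
```

```bash
python3 - <<'E'
from h import *
plan(640,-10,36,-.083)
E
```

```text
t 40.0 d [-143.3   -0.5   -1.5] r [-0.0025 -0.0128  0.0022] rows 3.6 tgt Rt cols; pos [497.2   2.   36.3] F [-2.8  0.7 -2.6] w 0.5
```

Call:
move_arm --pt "-20 0 0 0 -0.012 0" --pt "-20 0 0 0 0 0" --pt "-20 0 0 0 0 0" --pt "-20 0 0 0 0 0" --pt "-20 0 0 0 0 0"

```text
t: 40.47
ee_pos: [603.1, -7.0, 43.3]
orientation: [-0.128, -3.139, 0.005]
ft_force: [-2.2, 0.1, -2.1]
width: 0.2
```

```bash
python3 - <<'E'
from h import *
plan(640,-10,36,-.083)
d=shot('scene','s47.png')
f=cv2.imread('pics/s47.png')[100:290,230:450]
c=cv2.resize(f,None,fx=3,fy=3,interpolation=cv2.INTER_CUBIC);cv2.imwrite('pics/s47z.png',np.clip(c*1.5,0,255).astype(np.uint8))
E
```

```text
t 40.5 d [-37.    0.1   7.3] r [-0.0029  0.      0.0014] rows 0.9 tgt Rt cols; pos [603.1  -7.   43.3] F [-2.2  0.1 -2.1] w 0.2
```

View pics/s47z.png

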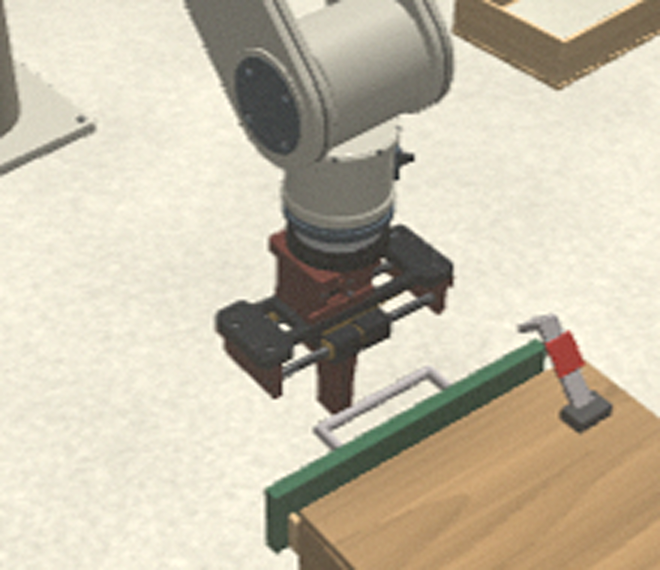

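Call:
move_arm --pt "-3 0 7 0 0 0" --pt "-10 0 2 0 0 0" --pt "-10 0 1 0 0 0"

```text
t: 40.77
ee_pos: [632.3, -9.5, 37.8]
orientation: [0.129, 3.131, -0.005]
ft_force: [-38.7, 4.0, 31.0]
width: 0.5
```

Call:
move_arm --pt "-6 0 1 0 0 0" --pt "-6 0 1 0 0 0"

```text
t: 40.93
ee_pos: [631.8, -9.6, 35.7]
orientation: [-0.129, -3.119, 0.004]
ft_force: [-19.2, 1.2, 16.5]
width: 0.2
```

Call:
move_arm --pt "12 0 0 0 0 0" --pt "20 0 0 0 -0.01 0" --pt "10 0 -25 0 0 0" --pt "0 0 -40 0 0 0" --pt "0 0 -40 0 0 0"

```text
t: 41.35
ee_pos: [580.8, -5.5, 137.3]
orientation: [-0.129, -3.11, 0.005]
ft_force: [1.4, 0.7, -0.1]
width: 0.2
```

Call:
move_arm --pt "10 -20 -35 0 0 0" --pt "10 -25 0 0 0 0" --pt "0 0 0 0 0 0"

```text
t: 41.6
ee_pos: [561.9, -48.7, 183.9]
orientation: [-0.124, -3.126, 0.007]
ft_force: [-0.5, -0.2, -0.4]
width: 0.4
```

```bash
python3 - <<'E'
from h import *
plan(640,-10,36,-.083)
d=shot('scene','s48.png');shot('wrist','w48.png')
f=cv2.imread('pics/s48.png')[170:320,290:490]
c=cv2.resize(f,None,fx=4,fy=4,interpolation=cv2.INTER_CUBIC);cv2.imwrite('pics/s48z.png',np.clip(c*1.5,0,255).astype(np.uint8))
d=shot('top','t48.png')
f=cv2.imread('pics/t48.png')[60:200,250:390];c=cv2.resize(f,None,fx=4,fy=4,interpolation=cv2.INTER_CUBIC); cv2.imwrite('pics/t48z.png',np.clip(c*1.5,0,255).astype(np.uint8))
E
```

```text
t 41.6 d [-76.7  45.5 146.7] r [-0.0052 -0.0128  0.0037] rows 4.3 tgt Rt cols; pos [561.9 -48.7 183.9] F [-0.5 -0.2 -0.4] w 0.4
```

View pics/s48z.png

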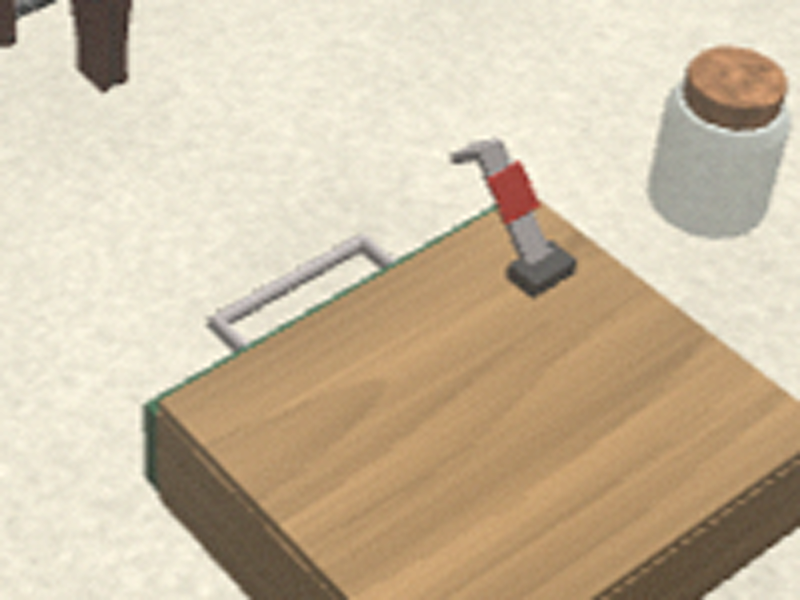

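View pics/t48z.png

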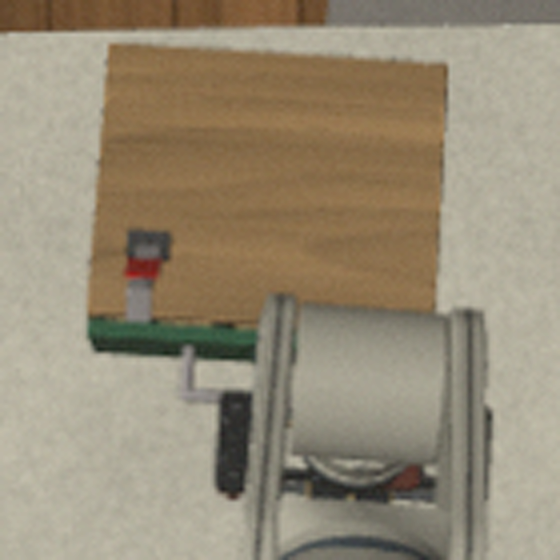

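View pics/w48.png

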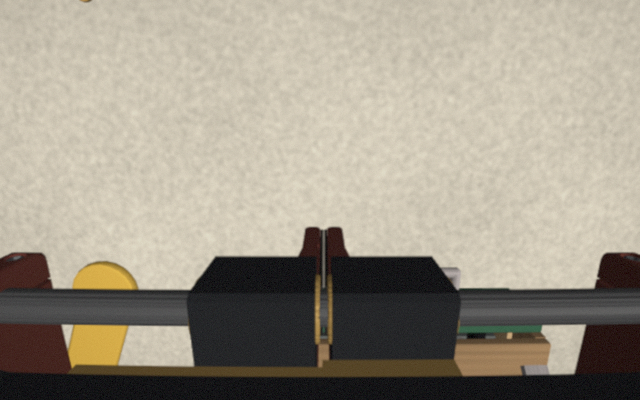

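```bash
python3 - <<'E'
from h import *
s=eyes.get_image('scene')
S=lambda u,v,z: onz(s,290+(u+.5)/4-.5,170+(v+.5)/4-.5,z)
L,R=S(362,240,46),S(213,322,46);print('bar',L,R,(L+R)/2)
print('front R top',S(148,402,68),'box FR',S(162,402,84), S(160,490,0))
print('pad',[S(*p,z).round(1) for p,z in [((514,190),130),((514,190),120),((514,190),140)]])
t=eyes.get_image('top')
T=lambda u,v:(250+(u+.5)/4-.5,60+(v+.5)/4-.5)
sc=lambda u,v:(290+(u+.5)/4-.5,170+(v+.5)/4-.5)
print('pad tri',tri(t,T(142,268),s,sc(514,190)))
print('hook tip tri',tri(t,T(138,320),s,sc(457,157)))
print('hinge tri',tri(t,T(150,246),s,sc(545,262)))
print('front top L',onz(t,*T(92,333),68),onz(t,*T(90,320),84))
E
```

```text
bar [652.91294945  71.03047539  46.        ] [643.16621123 -40.55546838  46.        ] [648.03958034  15.23750351  46.        ]
front R top [ 677.79607159 -119.49249338   68.        ] box FR [ 692.96820621 -122.67074406   84.        ] [ 686.35363684 -118.92847019    0.        ]
pad [array([736.1,  97.6, 130. ]), array([729.9, 106.4, 120. ]), array([742.4,  88.7, 140. ])]
pad tri (array([734.28495194, 100.51170028, 126.85054389]), np.float64(0.3570129600414717))
hook tip tri (array([693.64208718, 102.46319597, 122.89725519]), np.float64(4.647764772866253))
hinge tri (array([762.20243026,  97.5576497 ,  93.06848497]), np.float64(3.1899950282739575))
front top L [699.01347834 143.66431097  68.        ] [705.52848181 143.7648363   84.        ]
```

```bash
python3 - <<'E'
from h import *
plan(750,100,200,-.083)
E
```

```text
t 41.9 d [-174.9  159.8  -22.4] r [-0.0039 -0.0163  0.005 ] rows 6.0 tgt Rt cols; pos [562.8 -45.8 181. ] F [-0.6 -0.7  0.1] w 0.1
```

Call:
move_arm --pt "-25 23 -15 0 -0.01 0" --pt "-28 26 -10 0 -0.01 0" --pt "-28 26 0 0 0 0" --pt "-28 26 0 0 0 0" --pt "-28 26 0 0 0 0"

```text
t: 42.27
ee_pos: [707.1, 73.9, 198.3]
orientation: [-0.127, -3.128, 0.008]
ft_force: [1.6, 0.2, 1.0]
width: 0.3
```

```bash
python3 - <<'E'
from h import *
plan(750,100,190,-.083)
E
```

```text
t 42.3 d [-40.7  29.6   7.7] r [-0.0056 -0.0109  0.0016] rows 1.3 tgt Rt cols; pos [707.1  73.9 198.3] F [1.6 0.2 1. ] w 0.3
```

Call:
move_arm --pt "-18 14 0 -0.005 -0.01 0" --pt "-14 10 0 0 0 0" --pt "0 0 0 0 0 0" --pt "0 0 0 0 0 0"

```text
t: 42.6
ee_pos: [745.5, 106.5, 189.7]
orientation: [-0.113, -3.133, -0.0]
ft_force: [-0.5, -0.2, -0.4]
width: 0.7
```

```bash
python3 - <<'E'
from h import *
plan(750,100,150,-.083)
d=shot('scene','s49.png');shot('wrist','w49.png')
plan(750,100,150,-.083)
f=cv2.imread('pics/s49.png')[100:300,330:530]
c=cv2.resize(f,None,fx=3,fy=3,interpolation=cv2.INTER_CUBIC);cv2.imwrite('pics/s49z.png',np.clip(c*1.5,0,255).astype(np.uint8))
E
```

```text
t 42.6 d [-5.2 -6.2 39.6] r [-0.0001 -0.0063  0.0106] rows 1.0 tgt Rt cols; pos [745.5 106.5 189.7] F [-0.5 -0.2 -0.4] w 0.7
t 42.7 d [-5.9 -5.3 40. ] r [-0.0001 -0.0065  0.0097] rows 1.0 tgt Rt cols; pos [744.7 105.7 190.1] F [-0.6  0.2  1.1] w 0.8
```

View pics/s49z.png

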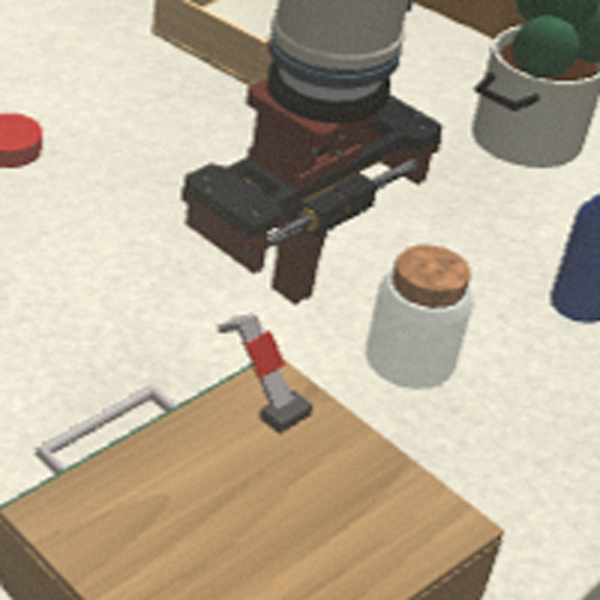

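View pics/w49.png

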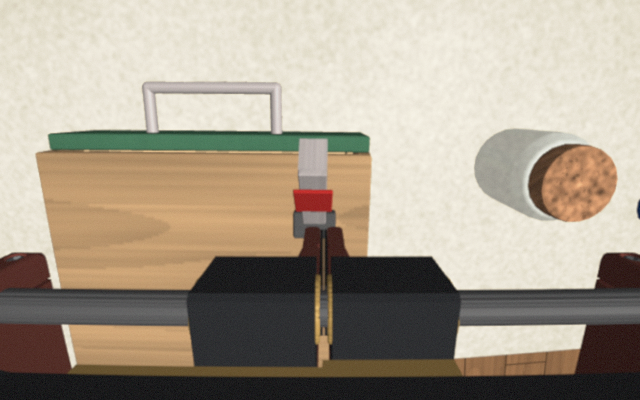

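```bash
python3 - <<'E'
from h import *
d=eyes.get_image('wrist');s=eyes.get_image('scene')
S=lambda u,v:(330+(u+.5)/3-.5,100+(v+.5)/3-.5)
print('pad',tri(d,(312,202),s,S(264,354)))
print('arm tip corner',tri(d,(314,172),s,S(250,322)))
print('hinge',tri(d,(315,218),s,S(285,405)))
print(dep(d,312,202),dep(d,314,160),dep(d,300,228))
plan(745,101,150,-.083)
E
```

```text
pad (array([736.47269517,  97.54642837, 128.65748764]), np.float64(2.1553568676542856))
arm tip corner (array([714.8752145 , 102.04199002, 142.9712881 ]), np.float64(0.7823182707192213))
hinge (array([760.03209928,  97.9588097 ,  92.86143138]), np.float64(0.7097921334945246))
[737.39735758  98.24558303 128.24671207] [707.618459   102.24634973 139.4160129 ] [766.41617495  85.3394429   95.25123191]
t 42.8 d [-0.5 -3.8 41.4] r [ 0.0001 -0.0049  0.0086] rows 1.0 tgt Rt cols; pos [745.  104.8 191.4] F [-0.5 -0.   1.1] w 0.3
```

Call:
move_arm --pt "0 -5 20 0 0 0.008" --pt "0 0 22 0 0.003 0" --pt "0 0 10 0 0.003 0" --pt "0 0 4 0 0 0"

```text
t: 43.13
ee_pos: [744.2, 96.8, 138.4]
orientation: [-0.135, -3.133, -0.002]
ft_force: [-0.2, 0.9, 0.3]
width: -0.0
```

```bash
python3 - <<'E'
from h import *
plan(731,99,117,-.083)
E
```

```text
t 43.1 d [13.2  1.1 21.4] r [ 0.0008 -0.0058 -0.0029] rows 0.6 tgt Rt cols; pos [744.2  96.8 138.4] F [-0.2  0.9  0.3] w -0.0
```

Call:
move_arm --pt "1 0 7 0 0 0" --pt "4 0 8 0 0.0 0" --pt "5 0 8 0 0.0 0"

```text
t: 43.38
ee_pos: [735.7, 96.6, 117.5]
orientation: [-0.137, -3.138, -0.003]
ft_force: [-1.0, -0.5, 3.3]
width: 0.4
```

```bash
python3 - <<'E'
from h import *
plan(716,99,93,-.083)
d=shot('wrist','w50.png')
E
```

```text
t 43.4 d [19.8  0.6 24.5] r [ 0.0018 -0.0006 -0.0045] rows 0.8 tgt Rt cols; pos [735.7  96.6 117.5] F [-1.  -0.5  3.3] w 0.4
```

View pics/w50.png

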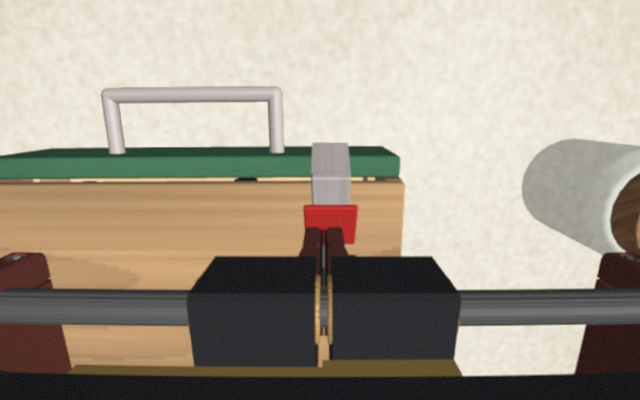

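Working; continue down and forward.

Call:
move_arm --pt "6 1 7 0 0 0" --pt "6 0 7 0 0.0 0" --pt "5 0 6 0 0.0 0"

```text
t: 43.68
ee_pos: [717.9, 99.4, 96.3]
orientation: [0.137, 3.136, 0.003]
ft_force: [2.0, -0.5, 2.4]
width: 0.4
```

```bash
python3 - <<'E'
from h import *
plan(716,99,93,-.083)
d=shot('wrist','w51.png')
E
```

```text
t 43.7 d [ 1.9 -0.6  3.3] r [ 0.002   0.0026 -0.0042] rows 0.1 tgt Rt cols; pos [717.9  99.4  96.3] F [ 2.  -0.5  2.4] w 0.4
```

View pics/w51.png

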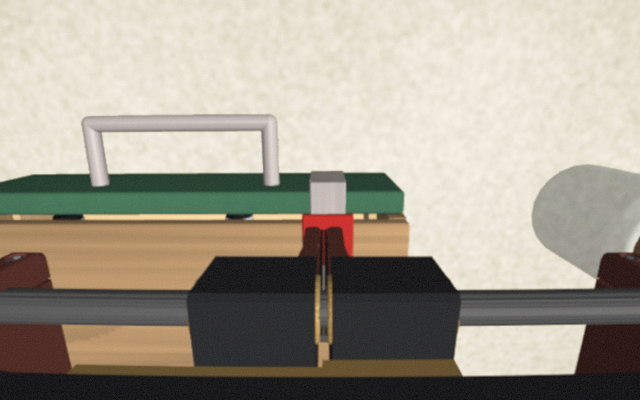

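Call:
move_arm --pt "1 0 3 0 0 0" --pt "0 0 2 0 0.0 0"

```text
t: 43.9
ee_pos: [716.0, 99.5, 94.1]
orientation: [0.135, 3.136, 0.002]
ft_force: [-7.2, -2.3, 17.6]
width: 0.3
```

Call:
move_arm --pt "0 0 3 0 0 0"

```text
t: 43.98
ee_pos: [716.0, 99.5, 94.0]
orientation: [0.135, 3.136, 0.001]
ft_force: [-9.0, -1.2, 23.4]
width: 0.5
```

Call:
move_arm --pt "0 0 -20 0 0 0" --pt "10 0 -40 0 0 0" --pt "25 -20 -40 0 0 0" --pt "30 -25 -20 0 0 0" --pt "30 -25 0 0 0 0"

```text
t: 44.4
ee_pos: [619.8, 44.0, 209.2]
orientation: [-0.127, -3.138, -0.001]
ft_force: [0.3, -0.8, -0.4]
width: 0.3
```

Call:
move_arm --pt "35 -15 0 0 0 0" --pt "35 -15 0 0 0 0" --pt "30 0 0 0 0 0" --pt "30 0 0 0 0 0" --pt "0 0 0 0 0 0"

```text
t: 44.82
ee_pos: [473.8, 20.7, 209.5]
orientation: [-0.132, -3.134, -0.0]
ft_force: [-0.8, 0.6, -0.1]
width: 0.4
```

```bash
python3 - <<'E'
from h import *
plan(716,99,93,-.083)
d=shot('scene','s52.png');shot('wrist','w52.png')
f=cv2.imread('pics/s52.png')[170:320,290:490]
c=cv2.resize(f,None,fx=4,fy=4,interpolation=cv2.INTER_CUBIC);cv2.imwrite('pics/s52z.png',np.clip(c*1.5,0,255).astype(np.uint8))
d=shot('top','t52.png')
E
```

```text
t 44.8 d [-235.3   98.4  115.3] r [ 0.     -0.005  -0.0012] rows 7.0 tgt Rt cols; pos [473.8  20.7 209.5] F [-0.8  0.6 -0.1] w 0.4
```

View pics/s52z.png

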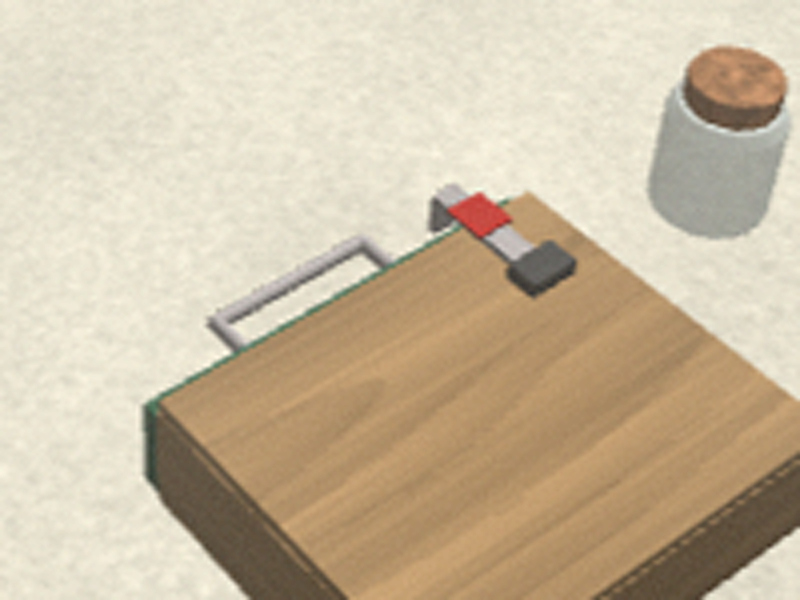

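View pics/w52.png

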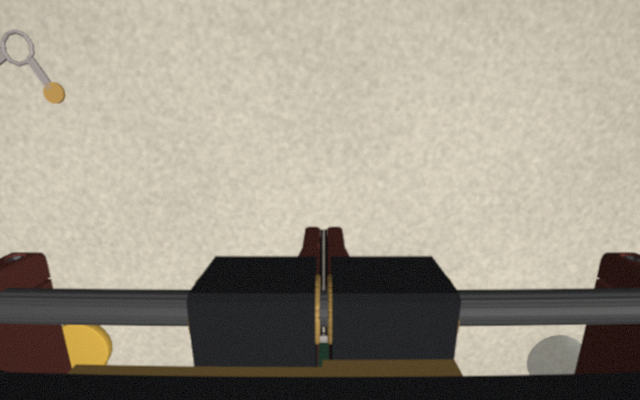

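View pics/t52.png

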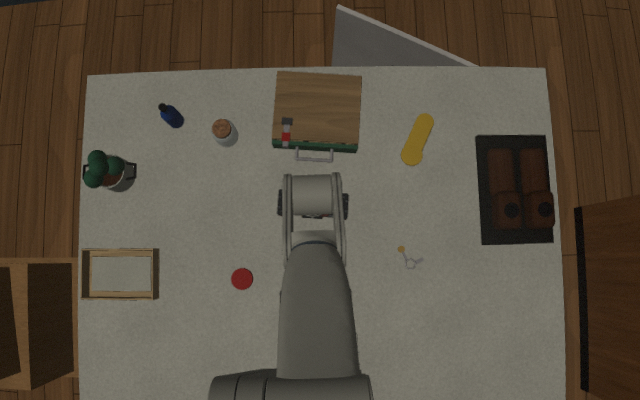

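```bash
python3 -c "
from h import *
print(ctrl.close_job())"
```

```text
the job is handed in; nothing more can be done
None
```

The shoe brushes are put away and the job is handed in. Three were on the bench, with no dark-wood brush in any view. Brown is in clip 0, red in clip 2 and blue in clip 3, all heads to the back. The drawer was then pushed shut and the catch pressed down. This took about 45 s of the 210 s allowed.

**Last checks:**
- **Brushes:** just before the drawer was closed, all three handle tops measured about 42 mm along their length, against 43 mm for fully home. They were not measured again after closing.
- **Drawer:** it stopped at about 39 N. The front stood about 15 mm before the box edge, against 14 mm nominal when shut.
- **Catch:** the pad stopped at 94 mm, the height given for flat. The pictures show the hook in front of the drawer front.
- **Jar, tin, keys and boot insert:** in the last top picture they look to be where they were at the start.

**What went wrong or disagreed:**
- **Blue brush:** it swung head-down in the grip on the first carry, so I laid it on the bench and picked it up again. Its head was dragged a few centimetres along the bench while I did this.
- **Joint 4:** while laying the blue brush down, it reached the end of its range, -1.31 rad, but no reading showed it past that.
- **Red brush:** it sat about 3 to 4 mm too high after the first press, so I pressed it home with the closed fingers.
- **Forces:** wrist readings peaked at about 47 N, all while pressing with the fingers or a held brush. I saw no sign of the arm or gripper body pressing on anything, but I had no separate reading for that.
- **Lengthwise positions:** camera estimates of the clip positions differed by up to about 6 mm. The red brush sits about 4 mm towards the back, within the 10 mm play.

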